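Fit the fuse links, click the covers shut and close the fuse box

TASK

Swing the lamp arm back towards the robot until the lamp no longer hangs over any part of the open fuse box, then lay each fuse link from the mat fully home in the way whose label matches its coloured band, and press every way's hinged cover down until its catch clicks and holds it, the covers of spare ways too. Finish by lowering the clear lid until it lies closed on the box, with the lamp still clear, and leave the tin, the jar and the screwdriver where they are.

Things in the scene. Friction and masses are not known exactly. Their poses are not given: they have to be found in the camera images.
- fuse_green: loose fuse link with a green band round its white ceramic body; may be absent. Body 46 (its x) x 30 (y) x 28 (z) mm; a steel blade 6 mm thick, 14 mm tall stands out 14 mm at each end (74 mm overall along x). 120 g. Origin: its centre; ends alike, top and bottom alike. Starts on a 3 mm rubber mat.
- fuse_red: loose fuse link with a red band round its white ceramic body; may be absent. Body 46 (its x) x 30 (y) x 28 (z) mm; a steel blade 6 mm thick, 14 mm tall stands out 14 mm at each end (74 mm overall along x). 120 g. Origin: its centre; ends alike, top and bottom alike. Starts on a 3 mm rubber mat.
- fuse_blue: loose fuse link with a blue band round its white ceramic body; may be absent. Body 46 (its x) x 30 (y) x 28 (z) mm; a steel blade 6 mm thick, 14 mm tall stands out 14 mm at each end (74 mm overall along x). 120 g. Origin: its centre; ends alike, top and bottom alike. Starts on a 3 mm rubber mat.
- fuse_yellow: loose fuse link with a yellow band round its white ceramic body; may be absent. Body 46 (its x) x 30 (y) x 28 (z) mm; a steel blade 6 mm thick, 14 mm tall stands out 14 mm at each end (74 mm overall along x). 120 g. Origin: its centre; ends alike, top and bottom alike. Starts on a 3 mm rubber mat.
- way_green_seat (a point): fuse way labelled green: the centre of the green link when fully home, its length along x. Seat floor 14 mm below; copper jaws at x = +-26 to 36 mm take the blades (2 to 3 mm play, flared, tops 9 mm above this point); sides open. x points away from the robot, from the cover's hinge to its catch. Hinge line along y at x -48, z +10 mm. Four ways, 62 mm apart along y, order varies.
- way_red_seat (a point): fuse way labelled red: the centre of the red link when fully home, its length along x. Seat floor 14 mm below; copper jaws at x = +-26 to 36 mm take the blades (2 to 3 mm play, flared, tops 9 mm above this point); sides open. x points away from the robot, from the cover's hinge to its catch. Hinge line along y at x -48, z +10 mm. Four ways, 62 mm apart along y, order varies.
- way_blue_seat (a point): fuse way labelled blue: the centre of the blue link when fully home, its length along x. Seat floor 14 mm below; copper jaws at x = +-26 to 36 mm take the blades (2 to 3 mm play, flared, tops 9 mm above this point); sides open. x points away from the robot, from the cover's hinge to its catch. Hinge line along y at x -48, z +10 mm. Four ways, 62 mm apart along y, order varies.
- way_yellow_seat (a point): fuse way labelled yellow: the centre of the yellow link when fully home, its length along x. Seat floor 14 mm below; copper jaws at x = +-26 to 36 mm take the blades (2 to 3 mm play, flared, tops 9 mm above this point); sides open. x points away from the robot, from the cover's hinge to its catch. Hinge line along y at x -48, z +10 mm. Four ways, 62 mm apart along y, order varies.
- cover_green (a joint): white cover of the green way, rad: 0 shut, 1.57 upright, more leans to the robot, limit 2.1. Plate 36 mm wide, 99 mm from hinge line to free edge; green label on both faces; outer face 10.5 mm off the hinge line. Stays where left above 1.5; lower down it springs back to about 1.4 unless the catch at its free edge holds it. 5 to 12 N on the ribs near that edge clicks it home (reads under 0.03).
- cover_red (a joint): white cover of the red way, rad: 0 shut, 1.57 upright, more leans to the robot, limit 2.1. Plate 36 mm wide, 99 mm from hinge line to free edge; red label on both faces; outer face 10.5 mm off the hinge line. Stays where left above 1.5; lower down it springs back to about 1.4 unless the catch at its free edge holds it. 5 to 12 N on the ribs near that edge clicks it home (reads under 0.03).
- cover_blue (a joint): white cover of the blue way, rad: 0 shut, 1.57 upright, more leans to the robot, limit 2.1. Plate 36 mm wide, 99 mm from hinge line to free edge; blue label on both faces; outer face 10.5 mm off the hinge line. Stays where left above 1.5; lower down it springs back to about 1.4 unless the catch at its free edge holds it. 5 to 12 N on the ribs near that edge clicks it home (reads under 0.03).
- cover_yellow (a joint): white cover of the yellow way, rad: 0 shut, 1.57 upright, more leans to the robot, limit 2.1. Plate 36 mm wide, 99 mm from hinge line to free edge; yellow label on both faces; outer face 10.5 mm off the hinge line. Stays where left above 1.5; lower down it springs back to about 1.4 unless the catch at its free edge holds it. 5 to 12 N on the ribs near that edge clicks it home (reads under 0.03).
- lid (a joint): clear lid of the fuse box with a grey rim, rad: 0 closed flat on the rim, 1.57 upright, limit 1.95; a stiff hinge, it stays where left and takes 1 to 5 N at its edge. 150 mm from hinge to free edge, 290 mm wide, 9 mm thick. Hinge line: the far upper edge of the box, along y of box_mid at x = +75 mm, z = 0.
- lid_edge (a point): middle of the free edge of the lid (a black 60 mm wide tab stands out 16 mm beyond it)
- box_mid (a point): centre of the mouth of the fixed grey fuse box, at rim height (62 mm above the bench). Box 150 (x) x 290 (y) mm outside, walls 5 mm, inner floor 58 mm below this point. x points away from the robot to the lid's hinge, y to the side where the lamp stands.
- lamp_grip (a point): on the axis of the black upright grip (22 mm round, 50 mm tall, top 16 mm above this point) on the lamp head. The white head is a disc 90 mm across, underside 60 mm below; the 16 mm wide arm joins it 28 mm below. The upright column stands 310 mm along this frame's +y; the frame turns with the arm. It swings clockwise seen from above until it points along -x of box_mid; 1 N, stays where left.
- tin: bystander: tin with a yellow label, 74 mm across, 85 mm tall; origin under its centre
- jar: bystander: amber jar, 60 mm across, 80 mm tall; origin under its centre
- driver: bystander: red-handled screwdriver, 200 mm long, lying; origin under its middle
Mind the look-alikes: they are no part of the job. What is shaped like the part that bears way_red_seat but purple is not meant. Leave any brown or turquoise look-alike of the fuse_green alone.

How it is judged:
By the outcome, as a careful person would: the job done as asked, in the order asked, and still so for the second after the job is handed in, with the robot touching nothing.
Of fuse_green, fuse_red, fuse_blue, fuse_yellow only 2 to 4 are there at a start; the rules pass over those that are not, and their reading is None.
At some moment in a run one of fuse_green, fuse_red, fuse_blue, fuse_yellow may be knocked a few centimetres aside while the robot is not near it.
It also fails if it takes over 210 s, if anything falls off the work surface, if the arm or the gripper's body presses on something with over 40 N, if the wrist force passes 120 N, or if a joint passes its speed limit or range.

ROBOT

A 7-joint arm with a two-finger parallel gripper is mounted at the origin on the work surface. World frame = base frame: x ahead of the robot, y to its left, z up, the work surface at z = 0. Lengths are in m, angles in rad, forces in N, time in s.
With the tool pointing down it reaches from about 0.35 to 0.9 m from the base axis. Payload 19.9 kg.
Tool frame: the origin (TCP) lies between the finger pads; the fingertips stand 14 mm ahead of it and the grasp point (between the pads) lies 5 mm behind it; x points along the fingers, y is the direction in which the jaws open and shut, and the axes are right-handed (so a half turn about x gives the same grasp; the last joint's range is limited). The gripper opens to 85 mm and grips with 20 to 120 N. Pads are 22 mm wide; open, the fingers measure 114 mm over their backs; the gripper's body (76 mm by 85 mm) begins 54 mm behind the grasp point. The pads swing forward as they close: fully open they stand 13 mm farther back than shut.
Start: joints at [-1.179, 0.417, -0.01, 1.614, 0.005, 1.111, -0.053], TCP at [0.262, 0.567, 0.245] pointing down, gripper open.
Joint ranges: [-2.81, 2.81], [-0.39, 2.02], [-1.27, 1.25], [0.06, 2.57], [-1.19, 4.33], [0.19, 2], [-2.82, 2.82]. Speed limits (rad/s): [1.89, 1.89, 2.39, 2.39, 3.01, 3.01, 3.01].

INTERFACE

Orientations are given as a unit quaternion [w, x, y, z].
In Python, from rig import manip, eyes gives the robot as it stands.
- The arm moves only by the tool jog_arm, never from a script. Its argument "plan" is a list that holds one entry, the list of rows, each a list of 7 numbers: the shift along the tool's x, y, z in cm, then the turn, a rotation vector about the tool's x, y, z in rad, then the closure, from -1 (fully open) to 1 (shut), so that 0 is half open. In form: [[[dx, dy, dz, wx, wy, wz, grip], ...]]. A call has 1 to 10 rows; each row is the pose to reach, as a shift and turn from the pose commanded when the call began, along the tool's axes at that moment; what a row does not reach only later rows make up. A row lasts 1/10 s, in which the tool goes at most 50 mm and 8.59 degrees, less where a joint would pass 70% of its speed; a pose out of reach is approached as far as the arm can. A call with a gripper value outside its range is refused whole. The fingers move at their own pace and stop on an object; "grip_force" is the grip in N (left out, the last holds). Time passes only in rows, so rows that repeat a pose let the fingers close. It gives the time, the measured TCP pose, the force and the opening at its end, in the units of the state.
- manip.get_state(): the state, without advancing time (a new reading comes with each control period).
- eyes.snapshot(name): name is "side" or "top"; returns a dict with "image" (480x640x3 uint8, red, green, blue), "z_map" (480x640 float32, m along the optical axis (not along the pixel's ray), 0 where there is no reading), "camera_matrix" (3x3 intrinsics, pixels), "world_from_camera" (4x4, takes a point from camera to world coordinates). Camera axes: x right, y down, z forward; pixel columns grow to the right and rows downward; lengths in m; the calibration is good to about 2 mm. A picture is of the moment at which its call begins.
- manip.sign_off(): hands the job in, once; it reports no verdict.
The state is a dict: "time": time; "joints": joint angles; "dq": joint speeds; "joint_torque": joint torques, N m; "tool_pos": TCP position; "tcp_rot": TCP orientation; "wrist_force": force on the tool from outside, world axes, zero at the start; "torque": the same for the moment, N m; "opening": opening from 0.0 (shut) to 1.0 (fully open).
Only numpy, scipy, OpenCV 4.12 (cv2) and the standard library are available. Lean on these libraries where they do the work, as an engineer would, in place of code of your own. Each camera call takes 0.05 s, during which the arm holds its last target.

## Working session

There is one attempt and no reset: what is moved stays moved. The work goes in short steps, Python scripts to look and compute and a tool call to move; the robot and the scene stay as the last step left them, time stands still between calls to the robot, and variables do not carry over. Pictures are saved under pics/ and viewed, and the job is handed in when it is done.

Besides the shell and the picture viewer there is one more tool, called after "Emit:" as name(argument=value, ...) on one line, values as JSON. jog_arm: Moves the arm, as the interface text tells. Its arguments: {"type":"object","properties":{"plan":{"type":"array","items":{"type":"array","items":{"type":"array","items":{"type":"number"}}}},"grip_force":{"type":"number"}},"required":["plan"]}

```bash
ls; mkdir -p pics; cat > h.py <<'E'
import sys; sys.path.insert(0,'.')
import numpy as np, cv2
from rig import manip, eyes
def snap(n,tag):
    s=eyes.snapshot(n); cv2.imwrite(f'pics/{tag}.png',cv2.cvtColor(s['image'],cv2.COLOR_RGB2BGR))
    np.savez(f'/tmp/{tag}.npz',**s); return s
def load(tag): return dict(np.load(f'/tmp/{tag}.npz'))
def pix(s,u,v,z=None):
    K=s['camera_matrix'];T=s['world_from_camera']
    d=np.linalg.inv(K)@np.array([u,v,1.]); 
    if z is None:
        p=d*s['z_map'][int(round(v)),int(round(u))]; return T[:3,:3]@p+T[:3,3]
    w=T[:3,:3]@d;o=T[:3,3]; return o+w*(z-o[2])/w[2]
def cloud(s):
    K=s['camera_matrix'];T=s['world_from_camera'];z=s['z_map']
    v,u=np.mgrid[:480,:640]; d=np.stack([(u-K[0,2])/K[0,0],(v-K[1,2])/K[1,1],np.ones_like(u)],-1)*z[...,None]
    return d@T[:3,:3].T+T[:3,3]
def proj(s,p):
    T=s['world_from_camera'];K=s['camera_matrix'];c=T[:3,:3].T@(np.array(p)-T[:3,3]);q=K@c;return q[:2]/q[2]
E
python3 - <<'E'
from h import *
for n in('side','top'):
    s=snap(n,n+'0'); print(n,s['world_from_camera'].round(3).tolist(),s['camera_matrix'].round(1).tolist(),(s['z_map']>0).mean())
st=manip.get_state(); print({k:np.round(v,3) for k,v in st.items()})
E
```

```text
pics
side [[0.797, -0.295, 0.528, -0.262], [-0.604, -0.417, 0.679, -0.992], [0.019, -0.86, -0.51, 0.899], [0.0, 0.0, 0.0, 1.0]] [[552.7, 0.0, 318.0], [0.0, 552.7, 234.4], [0.0, 0.0, 1.0]] 0.9942578125
top [[0.011, -0.997, 0.076, 0.379], [-1.0, -0.01, 0.01, -0.08], [-0.009, -0.076, -0.997, 1.569], [0.0, 0.0, 0.0, 1.0]] [[512.3, 0.0, 314.7], [0.0, 512.3, 235.8], [0.0, 0.0, 1.0]] 0.9957454427083333
{'time': np.float64(0.1), 'joints': array([-1.179,  0.418, -0.01 ,  1.614,  0.005,  1.111, -0.053]), 'dq': array([ 0.001, -0.002, -0.   , -0.003,  0.001, -0.001, -0.001]), 'joint_torque': array([ 2.0000e-03, -8.6582e+01,  6.8100e-01, -4.3564e+01,  1.9000e-02,
        5.0000e-03, -0.0000e+00]), 'tool_pos': array([0.262, 0.567, 0.245]), 'tcp_rot': array([ 0.691,  0.151,  0.691, -0.152]), 'wrist_force': array([ 0.49 ,  0.089, -0.426]), 'torque': array([ 0.045, -0.024,  0.038]), 'opening': np.float64(0.999)}
```

View pics/side0.png

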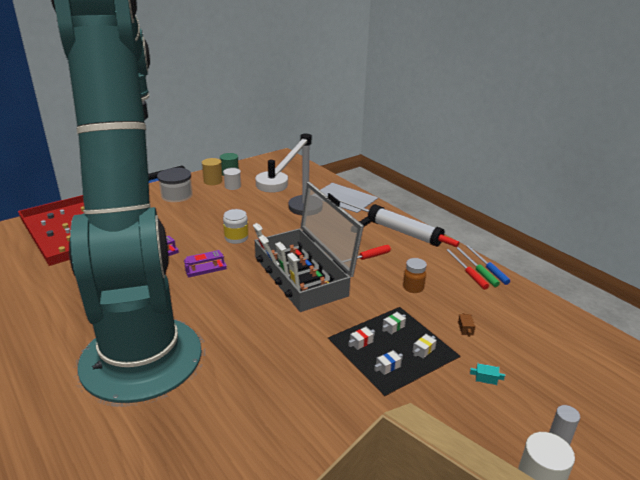

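View pics/top0.png

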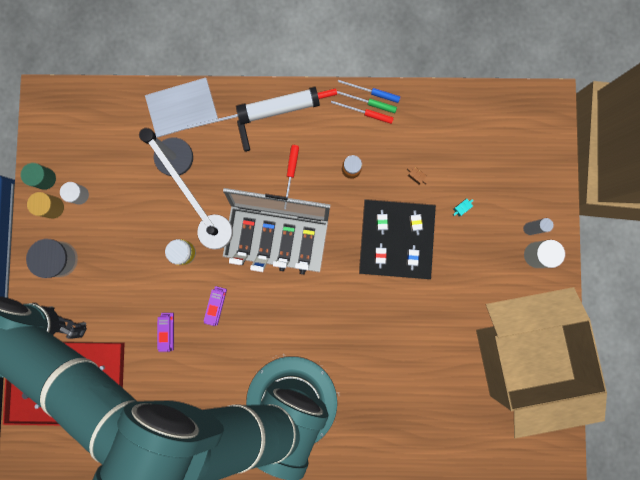

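Top view: four banded fuses on the mat (green 382,222; yellow 416,223; red 381,256; blue 413,258), the box at 275,240, lamp head at 214,231. Look-alikes are the purple boxes (165,332; 215,306), turquoise (463,207) and brown (417,176) links. Enlarging.

```bash
python3 - <<'E'
from h import *
s=load('top0'); im=cv2.cvtColor(s['image'],cv2.COLOR_RGB2BGR)
cv2.imwrite('pics/topc.png',cv2.resize(im[120:290,130:350],None,fx=3.5,fy=3.5,interpolation=cv2.INTER_CUBIC))
cv2.imwrite('pics/topm.png',cv2.resize(im[190:290,350:480],None,fx=5,fy=5,interpolation=cv2.INTER_CUBIC))
s=load('side0'); im=cv2.cvtColor(s['image'],cv2.COLOR_RGB2BGR)
cv2.imwrite('pics/sidec.png',cv2.resize(im[120:320,220:400],None,fx=3,fy=3,interpolation=cv2.INTER_CUBIC))
E
```

```text
(no output)
```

View pics/topc.png

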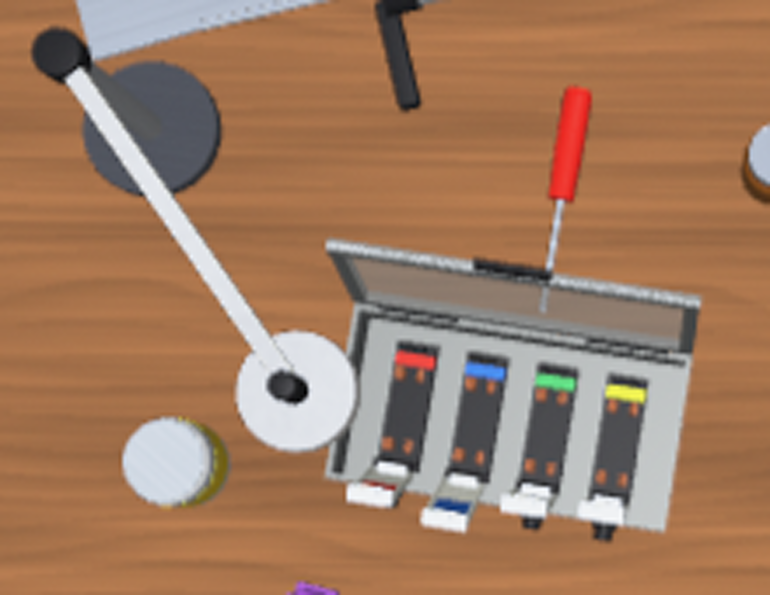

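View pics/topm.png

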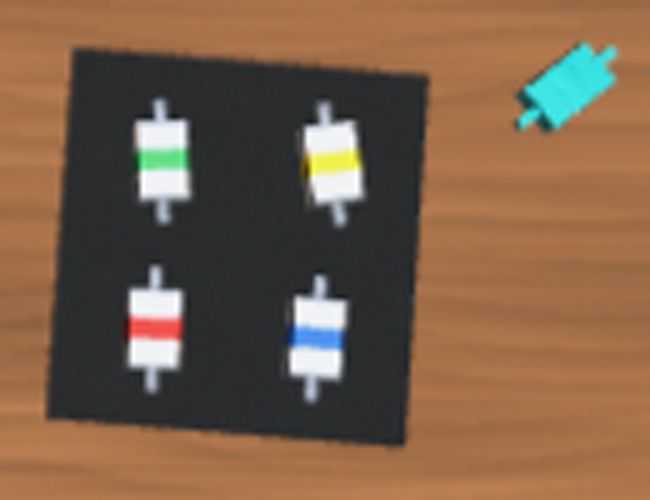

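View pics/sidec.png

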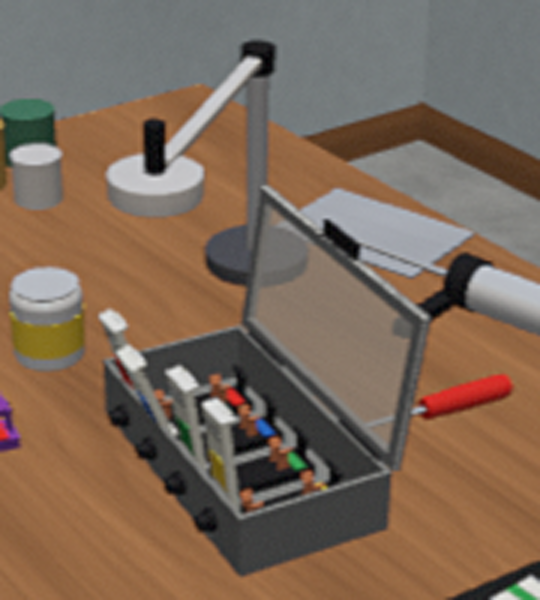

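The crops confirm: way order from lamp side is red, blue, green, yellow; the fuses lie about aligned with the box. Measuring.

```bash
python3 - <<'E'
from h import *
s=load('top0'); C=cloud(s); im=s['image']
hsv=cv2.cvtColor(im,cv2.COLOR_RGB2HSV)
f=lambda a:np.array2string(np.asarray(a),precision=4,suppress_small=True)
# lamp grip
def c2p(x,y): return 130+x/3.5,120+y/3.5
for nm,x,y in[('griptop',290,388),('head',262,375),('head',320,420),('armpivot',60,52),('armmid',180,230),('lidtop L',340,246),('lidtop R',690,302),('tab',510,268),('cov r',372,494),('cov b',445,519),('cov g',525,503),('cov y',602,510),('tin',165,455),('rimR',675,450),('rimT',620,353),('floor',530,370)]:
    u,v=c2p(x,y); print(nm,round(u,1),round(v,1),f(pix(s,u,v)))
for nm,x,y in[('TL',352,305),('TR',692,356),('BR',666,528),('BL',328,476)]:
    u,v=c2p(x,y); print(nm,f(pix(s,u,v,.062)))
# fuses: white+band over mat
V=hsv[...,2]; m=np.zeros(V.shape,np.uint8); m[190:290,355:440]=1
mat=np.zeros_like(m)
z=C[...,2]
bright=((z>0.022)&(z<.06)&(m>0)).astype(np.uint8)
n,l,st,ce=cv2.connectedComponentsWithStats(bright)
for i in range(1,n):
    if st[i,4]<40: continue
    ys,xs=np.nonzero(l==i)
    P=C[ys,xs]; print(i,st[i],f(ce[i]),'zmed',f(np.median(P[:,2])),f(hsv[int(ce[i][1]),int(ce[i][0])]))
    # rect top at z=.031
    R=cv2.minAreaRect(np.array([pix(s,u,v,.031)[:2] for u,v in zip(xs,ys)],np.float32)*1000); print(R)
# lid points
E
```

```text
griptop 212.9 230.9 [0.4847 0.1867 0.3007]
head 204.9 227.1 [0.4982 0.2179 0.2519]
head 221.4 240.0 [0.4654 0.1743 0.2514]
armpivot 147.1 134.9 [0.7368 0.3723 0.2635]
armmid 181.4 185.7 [0.6048 0.2802 0.2585]
lidtop L 227.1 190.3 [0.6015 0.1698 0.2123]
lidtop R 327.1 206.3 [ 0.5604 -0.0983  0.2159]
tab 275.7 196.6 [0.584  0.0384 0.2234]
cov r 236.3 261.1 [0.4141 0.1537 0.1343]
cov b 257.1 268.3 [0.3949 0.0955 0.1289]
cov g 280.0 263.7 [0.4082 0.0308 0.137 ]
cov y 302.0 265.7 [ 0.4033 -0.0306  0.134 ]
tin 177.1 250.0 [0.446  0.3354 0.0821]
rimR 322.9 248.6 [ 0.4585 -0.0892  0.0057]
rimT 307.1 220.9 [ 0.5417 -0.0405  0.0186]
floor 281.4 225.7 [0.5268 0.0381 0.0107]
TL [0.5758 0.1861 0.062 ]
TR [ 0.5352 -0.1025  0.062 ]
BR [ 0.3901 -0.082   0.062 ]
BL [0.4307 0.2029 0.062 ]
1 [410 210  13  24 181] [415.8508 221.8066] zmed 0.0301 [ 30 169 242]
((541.8547973632812, -368.0337219238281), (70.81980895996094, 31.502422332763672), 7.811727046966553)
3 [377 214  11  20 170] [381.7824 221.8294] zmed 0.0306 [ 69 143 223]
((534.7169799804688, -266.4566955566406), (57.59869384765625, 30.094308853149414), 0.09434377402067184)
5 [375 246  11  18 165] [380.1636 254.9455] zmed 0.031 [  1 156 240]
((441.20843505859375, -260.5436096191406), (51.04009246826172, 29.953908920288086), 0.026791853830218315)
7 [407 248  12  20 173] [412.5838 256.9653] zmed 0.0309 [107 169 240]
((433.0650634765625, -357.77142333984375), (31.656293869018555, 57.29303741455078), 83.51807403564453)
```

```bash
cat >> h.py <<'E'
from scipy.spatial.transform import Rotation as R
def cur():
    st=manip.get_state(); q=st['tcp_rot']; return st,np.array(st['tool_pos']),R.from_quat([q[1],q[2],q[3],q[0]])
def down(yaw):  # tool x down, tool y at angle yaw (rad) in world xy
    y=np.array([np.cos(yaw),np.sin(yaw),0]);x=np.array([0,0,-1.]);z=np.cross(x,y)
    return R.from_matrix(np.stack([x,y,z],1))
def row(pos,yaw=None,rot=None,base=None):
    st,p,r=cur()
    if base is not None: p,r=base
    tgt=rot if rot is not None else (down(yaw) if yaw is not None else r)
    d=r.inv().apply(np.array(pos)-p)*100; w=(r.inv()*tgt).as_rotvec()
    return np.r_[d,w].round(3).tolist()
def info():
    st,p,r=cur(); M=r.as_matrix(); print('t',round(float(st['time']),2),'p',p.round(4),'x',M[:,0].round(3),'y',M[:,1].round(3),'yaw',round(float(np.arctan2(M[1,1],M[0,1])),3),'F',np.round(st['wrist_force'],2),'op',round(float(st['opening']),3),'q',np.round(st['joints'],2))
E
python3 - <<'E'
from h import *
info()
for yaw in (1.9,1.9-np.pi): print(row([.484,.186,.38],yaw), row([.484,.186,.287],yaw))
print(row([.262,.567,.38]))
s=load('top0');C=cloud(s)
m=(C[...,2]>.29)&(C[...,2]<.31)&(C[...,1]<.25)&(C[...,1]>.15)&(C[...,0]>.44)&(C[...,0]<.53)
v,u=np.nonzero(m);print(u.mean(),v.mean(),len(u),pix(s,u.mean(),v.mean(),.301))
s=load('side0');C=cloud(s)
m=(C[...,2]>.26)&(C[...,2]<.31)&(C[...,1]<.25)&(C[...,1]>.13)&(C[...,0]>.44)&(C[...,0]<.53)
P=C[m];print(len(P),P.mean(0),P.min(0),P.max(0))
E
```

```text
t 0.1 p [0.262  0.5671 0.2447] x [-0.    -0.001 -1.   ] y [ 0.419  0.908 -0.001] yaw 1.138 F [ 0.49  0.09 -0.43] op 0.999 q [-1.18  0.42 -0.01  1.61  0.    1.11 -0.05]
[-13.496, -25.3, 36.136, -0.762, -0.0, 0.001] [-4.196, -25.29, 36.135, -0.762, -0.0, 0.001]
[-13.496, -25.3, 36.136, 2.38, 0.001, 0.0] [-4.196, -25.29, 36.135, 2.38, 0.001, 0.0]
[-13.528, -0.023, 0.004, 0.0, 0.0, 0.0]
210.23809523809524 229.34920634920636 63 [0.48838288 0.19326819 0.301     ]
130 [0.48520857 0.18871446 0.28265952] [0.47541563 0.17667343 0.26002561] [0.52138311 0.2125107  0.30381501]
```

Emit:
jog_arm(plan=[[[-13.5, 0, 0, 0, 0, 0, -1], [-13.5, 0, 0, 0, 0, 0, -1], [-13.5, 0, 0, 0, 0, 0, -1], [-13.5, -25.2, 36.2, -0.76, 0, 0, -0.3], [-13.5, -25.2, 36.2, -0.76, 0, 0, -0.3], [-13.5, -25.2, 36.2, -0.76, 0, 0, -0.3], [-13.5, -25.2, 36.2, -0.76, 0, 0, -0.3], [-13.5, -25.2, 36.2, -0.76, 0, 0, -0.3], [-13.5, -25.2, 36.2, -0.76, 0, 0, -0.3], [-13.5, -25.2, 36.2, -0.76, 0, 0, -0.3]]], grip_force=20)

```text
time: 1.1
tool_pos: [0.43, 0.2805, 0.3803]
tcp_rot: [0.697, -0.116, 0.698, 0.116]
wrist_force: [1.4, 0.9, 0.7]
opening: 0.648
```

```bash
python3 - <<'E'
from h import *
info()
print(row([.485,.188,.38],1.9))
print(row([.485,.188,.287],1.9))
E
```

```text
t 1.1 p [0.43   0.2805 0.3803] x [-0. -0. -1.] y [-0.324  0.946  0.   ] yaw 1.901 F [1.39 0.86 0.66] op 0.648 q [-0.73  0.11  0.1   1.7  -0.01  1.33  1.27]
[0.025, -10.537, 2.206, 0.001, -0.0, -0.0]
[9.325, -10.537, 2.207, 0.001, -0.0, -0.0]
```

Emit:
jog_arm(plan=[[[0, -10.5, 2.2, 0, 0, 0, -0.3], [0, -10.5, 2.2, 0, 0, 0, -0.3], [0, -10.5, 2.2, 0, 0, 0, -0.3], [0, -10.5, 2.2, 0, 0, 0, -0.3], [4, -10.5, 2.2, 0, 0, 0, -0.3]]])

```text
time: 1.6
tool_pos: [0.4852, 0.1918, 0.3434]
tcp_rot: [0.7, -0.115, 0.695, 0.116]
wrist_force: [0.6, 0.2, -0.4]
opening: 0.648
```

```bash
python3 - <<'E'
from h import *
info()
print(row([.485,.188,.287],1.9))
s=snap('side','a1'); im=cv2.imread('pics/a1.png'); cv2.imwrite('pics/a1c.png',cv2.resize(im[60:260,200:400],None,fx=3,fy=3))
s=snap('top','a2'); im=cv2.imread('pics/a2.png'); cv2.imwrite('pics/a2c.png',cv2.resize(im[170:290,150:270],None,fx=4,fy=4))
E
```

```text
t 1.6 p [0.4852 0.1918 0.3434] x [ 0.006  0.003 -1.   ] y [-0.322  0.947  0.001] yaw 1.899 F [ 0.62  0.17 -0.41] op 0.648 q [-0.6   0.14  0.19  1.75 -0.03  1.24  1.49]
[5.643, -0.36, -0.18, -0.001, 0.007, -0.001]
```

View pics/a1c.png

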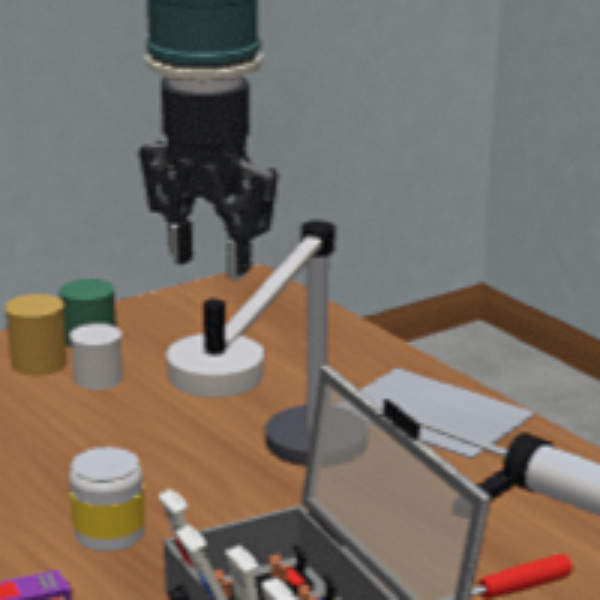

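The gripper stands open right above the black grip (crop 213,325), jaws either side. Descend and grip.

Emit:
jog_arm(plan=[[[3, -0.2, -0.1, 0, 0, 0, -0.3], [5.6, -0.3, -0.1, 0, 0, 0, -0.3], [5.6, -0.3, -0.1, 0, 0, 0, -0.3], [5.6, -0.3, -0.1, 0, 0, 0, 0.9], [5.6, -0.3, -0.1, 0, 0, 0, 0.9], [5.6, -0.3, -0.1, 0, 0, 0, 0.9], [5.6, -0.3, -0.1, 0, 0, 0, 0.9], [5.6, -0.3, -0.1, 0, 0, 0, 0.9]]], grip_force=20)

```text
time: 2.5
tool_pos: [0.4847, 0.1875, 0.2862]
tcp_rot: [0.699, -0.115, 0.697, 0.116]
wrist_force: [-0.4, 0.9, 7.7]
opening: 0.249
```

```bash
python3 - <<'E'
from h import *
info()
st,p,r=cur()
c=np.array([.737,.372]); d=p[:2]-c; rr=np.hypot(*d); th0=np.arctan2(d[1],d[0])%(2*np.pi); print(rr,np.degrees(th0))
for i,deg in enumerate([212,208,204,200,196,192,188,184,180,177]):
    th=np.radians(deg); q=c+rr*np.array([np.cos(th),np.sin(th)]); print(deg,row([*q,p[2]],1.9+ (th-th0)*1.0))
E
```

```text
t 2.5 p [0.4847 0.1875 0.2862] x [ 0.002  0.001 -1.   ] y [-0.322  0.947  0.001] yaw 1.898 F [-0.43  0.91  7.71] op 0.249 q [-0.59  0.19  0.19  1.83 -0.04  1.12  1.51]
0.3125476457946169 216.17969604765358
212 [-0.001, 2.198, -0.602, 0.071, 0.003, -0.001]
208 [-0.001, 4.338, -1.028, 0.141, 0.003, -0.001]
204 [-0.0, 6.502, -1.302, 0.211, 0.003, -0.001]
200 [0.001, 8.68, -1.426, 0.281, 0.003, -0.001]
196 [0.002, 10.862, -1.396, 0.35, 0.003, -0.001]
192 [0.004, 13.036, -1.215, 0.42, 0.003, -0.001]
188 [0.006, 15.192, -0.883, 0.49, 0.003, -0.001]
184 [0.008, 17.32, -0.401, 0.56, 0.003, -0.001]
180 [0.011, 19.408, 0.228, 0.63, 0.003, -0.001]
177 [0.013, 20.943, 0.795, 0.682, 0.003, -0.001]
```

Emit:
jog_arm(plan=[[[-0.2, 2.2, -0.6, 0.07, 0, 0, 0.9], [-0.2, 4.3, -1.0, 0.14, 0, 0, 0.9], [-0.2, 6.5, -1.3, 0.21, 0, 0, 0.9], [-0.2, 8.7, -1.4, 0.28, 0, 0, 0.9], [-0.2, 10.9, -1.4, 0.35, 0, 0, 0.9], [-0.2, 13.0, -1.2, 0.42, 0, 0, 0.9], [-0.2, 15.2, -0.9, 0.49, 0, 0, 0.9], [-0.2, 17.3, -0.4, 0.56, 0, 0, 0.9], [-0.2, 19.4, 0.2, 0.63, 0, 0, 0.9], [-0.2, 20.4, 0.6, 0.66, 0, 0, 0.9]]])

```text
time: 3.5
tool_pos: [0.422, 0.3843, 0.2867]
tcp_rot: [0.696, 0.117, 0.698, -0.117]
wrist_force: [-17.0, -1.0, 3.8]
opening: 0.25
```

Emit:
jog_arm(plan=[[[0, 0, 0, 0, 0, 0, 0.9], [0, 0, 0, 0, 0, 0, -0.3], [0, 0, 0, 0, 0, 0, -0.3], [0, 0, 0, 0, 0, 0, -0.3], [-3, 0, 0, 0, 0, 0, -0.3], [-8, 0, 0, 0, 0, 0, -0.3], [-8, 0, 0, 0, 0, 0, -0.3]]])

```text
time: 4.2
tool_pos: [0.4257, 0.3828, 0.3728]
tcp_rot: [0.699, 0.12, 0.696, -0.115]
wrist_force: [-0.2, 0.0, -0.0]
opening: 0.654
```

```bash
python3 - <<'E'
from h import *
info()
s=snap('side','b1')
s=snap('top','b2')
E
```

```text
t 4.2 p [0.4257 0.3828 0.3728] x [ 0.006  0.006 -1.   ] y [0.327 0.945 0.008] yaw 1.237 F [-0.21  0.04 -0.03] op 0.654 q [-0.9   0.23  0.14  1.59 -0.03  1.32  0.48]
```

View pics/b2.png

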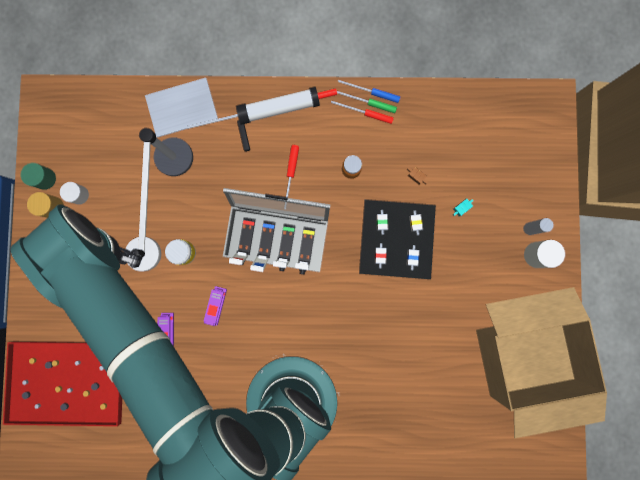

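View pics/b1.png

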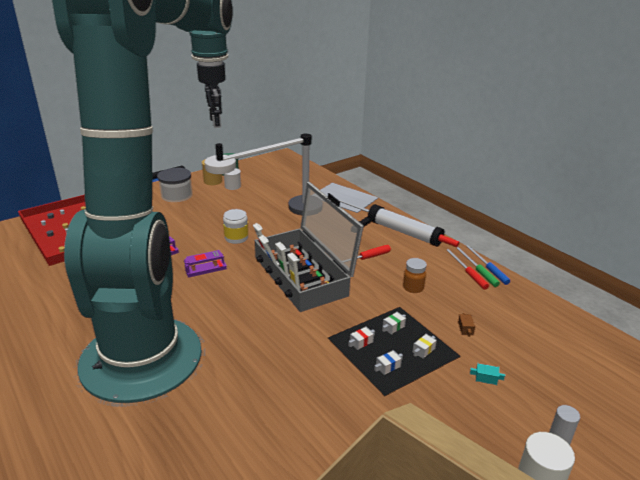

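Lamp head now at (145,253) in top view, pointing back to the robot, well clear of the box. Now measuring ways precisely.

```bash
python3 - <<'E'
from h import *
a=cv2.imread('pics/b2.png')[180:280,215:335]; cv2.imwrite('pics/b2c.png',cv2.resize(a,None,fx=6.5,fy=6,interpolation=cv2.INTER_CUBIC)[:600,:780])
a=cv2.imread('pics/b1.png')[180:310,245:365]; cv2.imwrite('pics/b1c.png',cv2.resize(a,None,fx=4.6,fy=4.6,interpolation=cv2.INTER_CUBIC))
for t in('b2','b1'):
    s=load(t);h=cv2.cvtColor(s['image'],cv2.COLOR_RGB2HSV);C=cloud(s)
    m=((h[...,0]<14)&(h[...,0]>4)&(h[...,1]>90)&(h[...,2]>90)).astype(np.uint8)
    roi=np.zeros_like(m); 
    if t=='b2': roi[205:270,235:325]=1
    else: roi[240:290,262:340]=1
    n,l,st,ce=cv2.connectedComponentsWithStats(m*roi,connectivity=4)
    for i in range(1,n):
        if st[i,4]>=3: print(t,st[i],ce[i].round(1),np.median(C[l==i],0).round(4),C[l==i][:,2].max().round(3))
E
```

```text
b2 [243 224   3   5  12] [243.9 225.8] [0.5223 0.1489 0.0358] 1.569
b2 [249 225   2   4   7] [249.6 226.7] [0.5195 0.1305 0.038 ] 0.044
b2 [263 228   3   4  11] [264.1 229.4] [0.5134 0.0883 0.0367] 0.043
b2 [269 229   3   4   8] [269.8 230.2] [0.5105 0.0712 0.0328] 0.047
b2 [283 231   3   4  11] [284.1 232.4] [0.5054 0.0281 0.037 ] 0.043
b2 [289 232   3   4   9] [290.1 233.3] [0.5024 0.0099 0.035 ] 0.04
b2 [304 234   3   4   9] [304.7 235.4] [ 0.4972 -0.0349  0.0355] 0.04
b2 [310 235   2   4   8] [310.5 236.5] [ 0.4926 -0.0515  0.0339] 0.04
b2 [239 245   4   4  12] [240.5 246.5] [0.461  0.1589 0.0291] 0.044
b2 [245 246   3   4   9] [246.1 247.3] [0.4591 0.1414 0.036 ] 0.048
b2 [321 246   4  24  58] [323.1 260.5] [ 4.192e-01 -9.010e-02 -3.000e-04] 0.009
b2 [259 248   4   4  12] [260.8 249.4] [0.4527 0.098  0.0305] 0.041
b2 [266 249   2   4   8] [266.5 250.5] [0.4493 0.0809 0.0384] 0.042
b2 [280 251   3   4  12] [281.  252.5] [0.4439 0.0361 0.0339] 0.043
b2 [286 252   3   4  10] [286.8 253.3] [0.4426 0.0188 0.0331] 0.041
b2 [300 254   3   4   9] [301.3 255.6] [ 0.4342 -0.0241  0.0339] 0.042
b2 [307 255   2   4   8] [307.5 256.5] [ 0.4326 -0.0434  0.0391] 0.041
b2 [235 261  18   9 107] [243.6 265.7] [ 4.029e-01  1.510e-01 -3.000e-04] 0.008
b2 [264 264  15   6  58] [270.5 267.3] [0.3991 0.0719 0.001 ] 1.569
b2 [285 267  14   3  23] [290.6 268.6] [0.3954 0.0105 0.0007] 0.012
b1 [290 245   7   9  36] [292.7 248.8] [0.5222 0.141  0.032 ] 0.04
b1 [271 250   6   9  25] [274.  253.6] [0.4643 0.1524 0.0324] 0.041
b1 [299 255   7  10  41] [301.7 259.4] [0.5138 0.0833 0.0304] 0.042
b1 [262 266  20  24 199] [268.1 281. ] [0.4013 0.0778 0.0012] 0.029
b1 [309 266   7  10  42] [312.  270.4] [0.5039 0.0244 0.0295] 0.041
b1 [320 277   6   8  28] [322.1 280.3] [ 0.496  -0.0355  0.0341] 0.04
b1 [300 283   8   7  29] [302.9 286.2] [ 0.4364 -0.0278  0.036 ] 0.041
```

View pics/b2c.png

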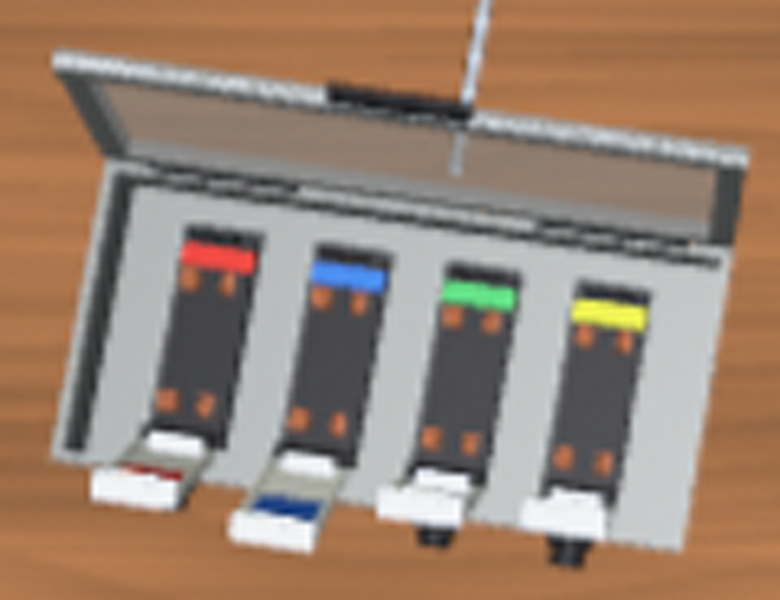

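View pics/b1c.png

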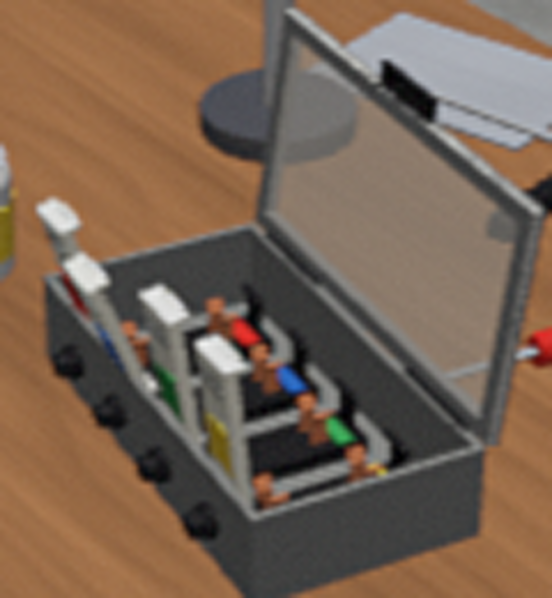

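```bash
cat > seats.py <<'E'
from h import *
s=load('b2')
B={'red':[(243.9,225.8),(249.6,226.7),(240.5,246.5),(246.1,247.3)],'blue':[(264.1,229.4),(269.8,230.2),(260.8,249.4),(266.5,250.5)],'green':[(284.1,232.4),(290.1,233.3),(281,252.5),(286.8,253.3)],'yellow':[(304.7,235.4),(310.5,236.5),(301.3,255.6),(307.5,256.5)]}
W={k:np.array([pix(s,u,v,.040)[:2] for u,v in b]) for k,b in B.items()}
c=np.array([w.mean(0) for w in W.values()])
xd=np.mean([(w[0]+w[1]-w[2]-w[3])/2 for w in W.values()],0)
i=np.arange(4)-1.5
yd=-(i[:,None]*c).sum(0)/5  # +y per pitch
print('c',c.round(4).tolist()); print('xd',xd,np.hypot(*xd),np.arctan2(xd[1],xd[0]),'yd',yd,np.hypot(*yd),np.arctan2(-yd[0],yd[1]))
print('mid',c.mean(0)); print('jaw gap',[np.hypot(*(w[0]-w[1])).round(4) for w in W.values()])
s1=load('b1')
for t in('b1',):
  for u,v in [(292.7,248.8),(301.7,259.4),(312,270.4)]: pass
  # triangulation check: project pt on side
for k,cc in zip(W,c):
    print(k,proj(s1,[*cc,.041]).round(1))
# box corners
for u,v in [(215+105/6.5,180+165/6),(215+730/6.5,180+250/6),(215+685/6.5,180+550/6),(215+50/6.5,180+460/6)]: print(pix(s,u,v,.062).round(4))
E
python3 seats.py
python3 - <<'E'
from h import *
s=load('b1')
# jaws seen in side view: far jaw pair top centroids
C=cloud(s)
E
```

```text
c [[0.4903, 0.1445], [0.481, 0.0835], [0.4727, 0.0229], [0.4639, -0.0386]]
xd [ 0.06077852 -0.00883177] 0.06141684051168417 -0.1443007692818546 yd [0.00875511 0.06098321] 0.061608474662279616 -0.14259162801907077
mid [0.47700176 0.05307206]
jaw gap [np.float64(0.0174), np.float64(0.0173), np.float64(0.0182), np.float64(0.0177)]
red [282.4 249. ]
blue [291.8 259.4]
green [301.9 270.3]
yellow [312.8 282. ]
[0.5747 0.1843 0.062 ]
[ 0.5353 -0.1013  0.062 ]
[ 0.3877 -0.0823  0.062 ]
[0.4287 0.2059 0.062 ]
```

```bash
cat > fuses.py <<'E'
from h import *
def fuses(tag,dbg=False):
    s=load(tag); h=cv2.cvtColor(s['image'],cv2.COLOR_RGB2HSV); V=h[...,2].astype(int);S=h[...,1]
    roi=np.zeros(V.shape,np.uint8); roi[196:284,355:440]=1
    wood=(h[...,0]<22)&(S>60)&(S<180)&(V<200)
    m=((V>70)&~wood&(roi>0)).astype(np.uint8)
    n,l,st,ce=cv2.connectedComponentsWithStats(m); out=[]
    for i in range(1,n):
        if not 100<st[i,4]<400: continue
        ys,xs=np.nonzero(l==i); P=np.array([pix(s,u,v,.017)[:2] for u,v in zip(xs,ys)])
        c=P.mean(0); w,vec=np.linalg.eigh(np.cov((P-c).T)); d=vec[:,1]; d=d*np.sign(d[0])
        sat=(S[ys,xs]>100); hue=np.median(h[ys,xs,0][sat]); 
        name=min({'red':0,'yellow':30,'green':68,'blue':107}.items(),key=lambda k:abs(k[1]-hue))[0]
        e=(P-c)@d; out.append((name,c.round(4),round(float(np.arctan2(d[1],d[0])),3),(e.max()-e.min()).round(3),ce[i].round(1),st[i,4]))
    return out
if __name__=='__main__':
    for o in fuses(sys.argv[1]): print(*o)
E
python3 fuses.py top0; python3 fuses.py b2
python3 - <<'E'
from h import *
s=load('b2'); 
for z in (.017,): 
  for u,v in [(381,222),(416,223)]: print(pix(s,u,v,z))
E
```

```text
green [ 0.5412 -0.2686] 0.031 0.076 [382.1 221.8] 220
yellow [ 0.5409 -0.3711] 0.117 0.077 [415.9 222.2] 240
red [ 0.4395 -0.2636] -0.035 0.076 [380.5 255.2] 221
blue [ 0.4347 -0.3613] -0.083 0.076 [412.8 257.2] 234
green [ 0.5411 -0.2686] 0.043 0.077 [382.1 221.8] 222
yellow [ 0.5409 -0.3712] 0.116 0.077 [416.  222.3] 239
red [ 0.4395 -0.2636] -0.037 0.076 [380.5 255.3] 222
blue [ 0.4346 -0.3613] -0.077 0.076 [412.8 257.2] 235
[ 0.5405997  -0.26511102  0.017     ]
[ 0.53859593 -0.37130512  0.017     ]
```

```bash
python3 - <<'E'
from h import *
print(row([.4395,-.2636,.12],1.535)); print(row([.4395,-.2636,.3],1.535))
E
```

```text
[24.653, -60.577, 22.502, -0.297, 0.001, -0.002]
[6.653, -60.539, 22.521, -0.297, 0.001, -0.002]
```

Emit:
jog_arm(plan=[[[6.6, -60.5, 22.5, -0.3, 0, 0, -0.5], [6.6, -60.5, 22.5, -0.3, 0, 0, -0.5], [6.6, -60.5, 22.5, -0.3, 0, 0, -0.5], [6.6, -60.5, 22.5, -0.3, 0, 0, -0.5], [6.6, -60.5, 22.5, -0.3, 0, 0, -0.5], [6.6, -60.5, 22.5, -0.3, 0, 0, -0.5], [6.6, -60.5, 22.5, -0.3, 0, 0, -0.5], [6.6, -60.5, 22.5, -0.3, 0, 0, -0.5], [6.6, -60.5, 22.5, -0.3, 0, 0, -0.5], [6.6, -60.5, 22.5, -0.3, 0, 0, -0.5]]])

```text
time: 5.3
tool_pos: [0.4348, -0.115, 0.315]
tcp_rot: [0.707, 0.012, 0.707, -0.012]
wrist_force: [2.1, 0.6, -0.3]
opening: 0.75
```

```bash
python3 - <<'E'
from h import *
info()
print(row([.4395,-.2636,.12],1.535)); print(row([.4395,-.2636,.3],1.535))
E
```

```text
t 5.3 p [ 0.4348 -0.115   0.315 ] x [-0.001  0.    -1.   ] y [0.033 0.999 0.   ] yaw 1.538 F [ 2.06  0.64 -0.35] op 0.75 q [-0.36  0.02  0.56  1.95 -0.01  1.17  1.75]
[19.503, -14.839, 0.968, 0.003, -0.001, -0.0]
[1.503, -14.838, 0.958, 0.003, -0.001, -0.0]
```

Emit:
jog_arm(plan=[[[8, -14.6, 1, 0, 0, 0, -0.4], [14, -14.6, 1, 0, 0, 0, -0.4], [19, -14.6, 1, 0, 0, 0, -0.4], [19, -14.6, 1, 0, 0, 0, -0.4], [19, -14.6, 1, 0, 0, 0, -0.4], [19, -14.6, 1, 0, 0, 0, -0.4], [19, -14.6, 1, 0, 0, 0, -0.4]]])

```text
time: 6.0
tool_pos: [0.4399, -0.2595, 0.1249]
tcp_rot: [0.706, 0.012, 0.708, -0.012]
wrist_force: [0.6, -0.1, 0.7]
opening: 0.698
```

```bash
python3 - <<'E'
from h import *
snap('top','c1');info()
from fuses import fuses
for o in fuses('c1'): print(*o)
print(row([.4395,-.2636,.0225],1.535))
snap('side','c2')
cv2.imwrite('pics/c2c.png',cv2.resize(cv2.imread('pics/c2.png')[230:400,300:480],None,fx=4,fy=3.5))
E
```

```text
t 6.05 p [ 0.4408 -0.2591  0.1261] x [-0. -0. -1.] y [ 0.033  0.999 -0.   ] yaw 1.538 F [0.7  0.06 0.41] op 0.702 q [-0.02  0.43  0.6   2.01 -0.34  0.8   2.32]
green [ 0.549  -0.2662] -0.249 0.065 [381.4 219.3] 158
[10.355, -0.454, -0.107, 0.003, -0.0, 0.0]
```

View pics/c2c.png

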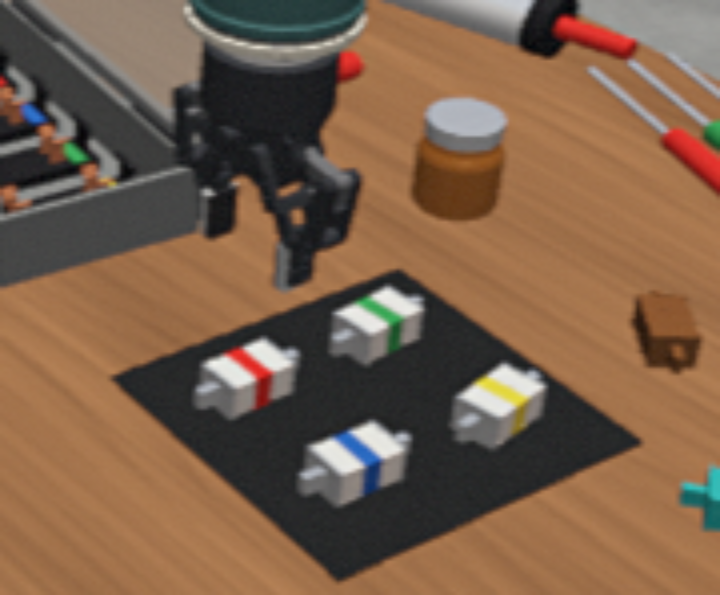

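Gripper is above the red fuse; all four undisturbed. Descend and grip.

Emit:
jog_arm(plan=[[[4, -0.4, -0.1, 0, 0, 0, -0.4], [8, -0.4, -0.1, 0, 0, 0, -0.4], [10.3, -0.4, -0.1, 0, 0, 0, -0.4], [10.3, -0.4, -0.1, 0, 0, 0, -0.4], [10.3, -0.4, -0.1, 0, 0, 0, 0.8], [10.3, -0.4, -0.1, 0, 0, 0, 0.8], [10.3, -0.4, -0.1, 0, 0, 0, 0.8], [10.3, -0.4, -0.1, 0, 0, 0, 0.8], [10.3, -0.4, -0.1, 0, 0, 0, 0.8], [10.3, -0.4, -0.1, 0, 0, 0, 0.8]]], grip_force=40)

```text
time: 7.1
tool_pos: [0.441, -0.2634, 0.0249]
tcp_rot: [0.708, 0.011, 0.706, -0.012]
wrist_force: [-1.8, 2.4, 13.5]
opening: 0.343
```

```bash
python3 - <<'E'
from h import *
info()
E
```

```text
t 7.1 p [ 0.441  -0.2634  0.0249] x [ 0.003 -0.001 -1.   ] y [ 0.032  0.999 -0.001] yaw 1.539 F [-1.75  2.44 13.49] op 0.343 q [ 0.09  0.61  0.48  2.04 -0.49  0.6   2.45]
```

Emit:
jog_arm(plan=[[[-3, 0, 0, 0, 0, 0, 0.8], [-8, 0, 0, 0, 0, 0, 0.8], [-13, 0, 0, 0, 0, 0, 0.8], [-16, 0, 0, 0, 0, 0, 0.8], [-16, 0, 0, 0, 0, 0, 0.8], [-16, 0, 0, 0, 0, 0, 0.8]]])

```text
time: 7.7
tool_pos: [0.4402, -0.2629, 0.1838]
tcp_rot: [0.708, 0.011, 0.706, -0.011]
wrist_force: [-1.2, -0.2, -2.0]
opening: 0.343
```

```bash
python3 - <<'E'
from h import *
info()
print(row([.4903,.1445,.19],1.428))
snap('side','d2')
cv2.imwrite('pics/d2c.png',cv2.resize(cv2.imread('pics/d2.png')[180:400,290:480],None,fx=4,fy=2.7))
E
```

```text
t 7.7 p [ 0.4402 -0.2629  0.1838] x [ 0.003 -0.    -1.   ] y [0.032 0.999 0.   ] yaw 1.539 F [-1.17 -0.2  -2.04] op 0.343 q [-0.08  0.35  0.67  1.97 -0.27  0.91  2.27]
[-0.604, 40.879, 3.701, 0.111, 0.003, -0.0]
```

View pics/d2c.png

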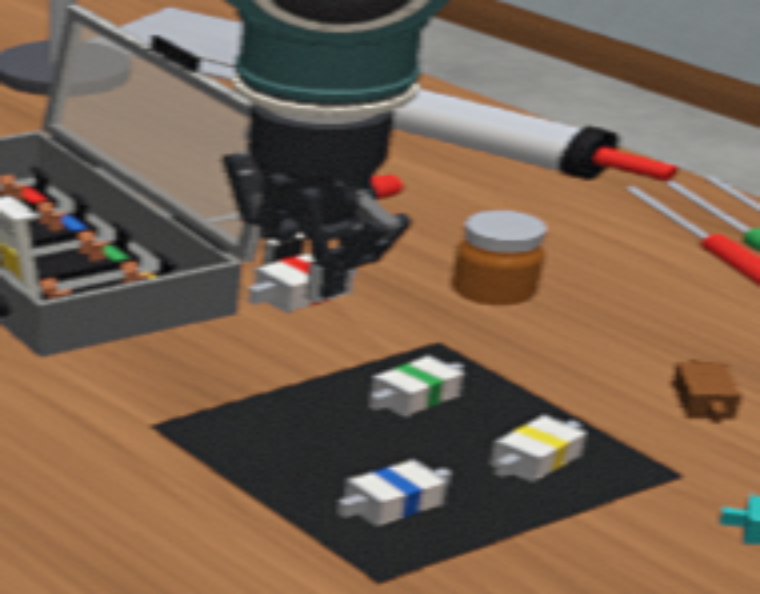

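Emit:
jog_arm(plan=[[[-2.5, 40.9, 3.7, 0.11, 0, 0, 0.8], [-2.5, 40.9, 3.7, 0.11, 0, 0, 0.8], [-2.5, 40.9, 3.7, 0.11, 0, 0, 0.8], [-2.5, 40.9, 3.7, 0.11, 0, 0, 0.8], [-2.5, 40.9, 3.7, 0.11, 0, 0, 0.8], [-2.5, 40.9, 3.7, 0.11, 0, 0, 0.8], [-2.5, 40.9, 3.7, 0.11, 0, 0, 0.8], [-2.5, 40.9, 3.7, 0.11, 0, 0, 0.8], [-2.5, 40.9, 3.7, 0.11, 0, 0, 0.8], [-2.5, 40.9, 3.7, 0.11, 0, 0, 0.8]]])

```text
time: 8.75
tool_pos: [0.4896, 0.1464, 0.2066]
tcp_rot: [0.705, 0.049, 0.706, -0.05]
wrist_force: [-0.2, -1.2, -1.3]
opening: 0.34
```

```bash
python3 - <<'E'
from h import *
info()
print(row([.4913,.1445,.13],1.428))
E
```

```text
t 8.75 p [0.4896 0.1464 0.2066] x [-0.002 -0.001 -1.   ] y [ 0.139  0.99  -0.001] yaw 1.432 F [-0.16 -1.19 -1.35] op 0.34 q [-0.8   0.29  0.53  1.95 -0.17  0.95  1.25]
[7.658, -0.152, 0.205, 0.004, -0.001, 0.001]
```

Emit:
jog_arm(plan=[[[4, -0.1, 0.2, 0, 0, 0, 0.8], [8, -0.1, 0.2, 0, 0, 0, 0.8], [12, -0.1, 0.2, 0, 0, 0, 0.8], [13, -0.1, 0.2, 0, 0, 0, 0.8], [13, -0.1, 0.2, 0, 0, 0, 0.8], [13, -0.1, 0.2, 0, 0, 0, 0.8]]])

```text
time: 9.35
tool_pos: [0.4928, 0.1425, 0.0791]
tcp_rot: [0.706, 0.051, 0.705, -0.051]
wrist_force: [0.7, 0.4, -0.8]
opening: 0.343
```

```bash
python3 - <<'E'
from h import *
info()
print(row([.4913,.1445,.04],1.428))
snap('side','e1');snap('top','e2')
a=cv2.resize(cv2.imread('pics/e1.png')[200:300,240:350],None,fx=3.5,fy=3.5,interpolation=cv2.INTER_CUBIC)
b=cv2.resize(cv2.imread('pics/e2.png')[200:280,220:330],None,fx=3.5,fy=3.5,interpolation=cv2.INTER_CUBIC)
o=np.zeros((350,770,3),np.uint8);o[:,:385]=a;o[:280,385:]=b;cv2.imwrite('pics/e.png',o)
E
```

```text
t 9.35 p [0.4928 0.1425 0.0791] x [ 0.001  0.    -1.   ] y [0.143 0.99  0.   ] yaw 1.427 F [ 0.71  0.44 -0.78] op 0.343 q [-0.71  0.49  0.45  2.03 -0.33  0.69  1.38]
[3.906, 0.171, -0.177, -0.001, 0.001, -0.0]
```

View pics/e.png

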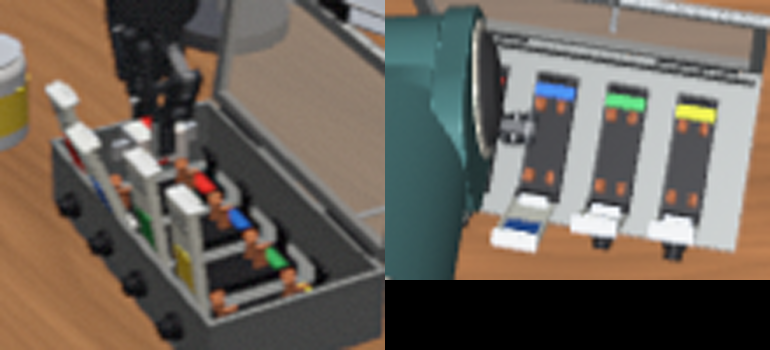

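Emit:
jog_arm(plan=[[[0.8, 0.17, -0.18, 0, 0, 0, 0.8], [1.6, 0.17, -0.18, 0, 0, 0, 0.8], [1.6, 0.17, -0.18, 0, 0, 0, 0.8], [1.6, 0.17, -0.18, 0, 0, 0, 0.8]]])

```text
time: 9.85
tool_pos: [0.4904, 0.1449, 0.0615]
tcp_rot: [0.705, 0.05, 0.705, -0.051]
wrist_force: [0.8, -0.4, -1.4]
opening: 0.342
```

```bash
python3 - <<'E'
from h import *
info()
print(row([.4913,.1445,.04],1.428))
s=snap('side','e3')
xd=np.array([.9898,-.1425])
for zz in(.055,):
  for e in (-.037,-.023,.023,.037): 
    q=np.array([.4903,.1445])+xd*e; print(e,proj(s,[*q,zz]).round(1))
cv2.imwrite('pics/e3c.png',cv2.resize(cv2.imread('pics/e3.png')[225:275,255:325],None,fx=10,fy=10,interpolation=cv2.INTER_CUBIC))
E
```

```text
t 9.85 p [0.4904 0.1449 0.0615] x [-0. -0. -1.] y [ 0.142  0.99  -0.   ] yaw 1.428 F [ 0.75 -0.43 -1.35] op 0.342 q [-0.7   0.52  0.43  2.04 -0.35  0.65  1.39]
[2.155, -0.026, 0.099, -0.0, -0.0, 0.0]
-0.037 [270.7 248. ]
-0.023 [275.1 246.8]
0.023 [289.5 243. ]
0.037 [293.8 241.8]
```

View pics/e3c.png

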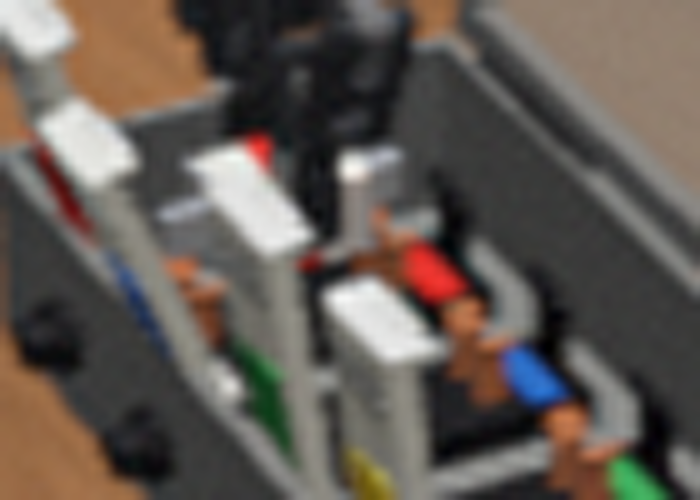

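Emit:
jog_arm(plan=[[[0.5, 0, 0, 0, 0, 0, 0.8], [1.0, 0, 0, 0, 0, 0, 0.8], [1.5, 0, 0, 0, 0, 0, 0.8], [1.9, 0, 0, 0, 0, 0, 0.8], [2.2, 0, 0, 0, 0, 0, 0.8], [2.2, 0, 0, 0, 0, 0, 0.8], [2.2, 0, 0, 0, 0, 0, 0.8]]])

```text
time: 10.6
tool_pos: [0.4905, 0.145, 0.0397]
tcp_rot: [0.705, 0.05, 0.705, -0.051]
wrist_force: [0.2, -0.0, -0.4]
opening: 0.346
```

```bash
python3 - <<'E'
from h import *
info()
s=snap('side','e4')
cv2.imwrite('pics/e4c.png',cv2.resize(cv2.imread('pics/e4.png')[225:275,255:325],None,fx=10,fy=10,interpolation=cv2.INTER_CUBIC))
E
```

```text
t 10.6 p [0.4905 0.145  0.0397] x [-0. -0. -1.] y [ 0.142  0.99  -0.   ] yaw 1.428 F [ 0.22 -0.03 -0.43] op 0.346 q [-0.68  0.56  0.41  2.04 -0.37  0.61  1.41]
```

View pics/e4c.png

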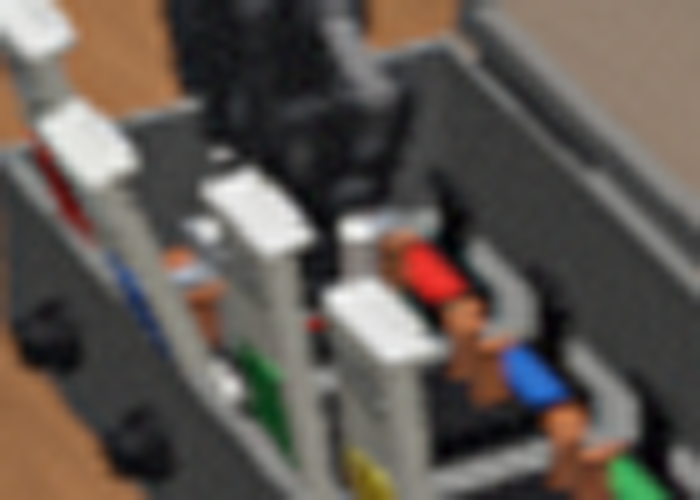

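Emit:
jog_arm(plan=[[[0.15, 0, 0, 0, 0, 0, 0.8], [0.3, 0, 0, 0, 0, 0, 0.8], [0.3, 0, 0, 0, 0, 0, 0.8]]])

```text
time: 10.95
tool_pos: [0.4906, 0.1451, 0.0378]
tcp_rot: [0.705, 0.051, 0.705, -0.05]
wrist_force: [-11.0, -2.3, 31.7]
opening: 0.344
```

Emit:
jog_arm(plan=[[[0.1, 0, 0, 0, 0, 0, 0.8], [0.2, 0, 0, 0, 0, 0, 0.8], [0.2, 0, 0, 0, 0, 0, 0.8]]])

```text
time: 11.25
tool_pos: [0.4912, 0.1451, 0.0368]
tcp_rot: [0.706, 0.051, 0.705, -0.05]
wrist_force: [-15.7, -4.1, 54.6]
opening: 0.346
```

Emit:
jog_arm(plan=[[[-0.3, 0, 0, 0, 0, 0, 0.8], [-0.3, 0, 0, 0, 0, 0, 0.0], [-0.3, 0, 0, 0, 0, 0, 0.0], [-0.3, 0, 0, 0, 0, 0, 0.0], [-3, 0, 0, 0, 0, 0, 0.0], [-8, 0, 0, 0, 0, 0, 0.0], [-13, 0, 0, 0, 0, 0, -0.4], [-18, 0, 0, 0, 0, 0, -0.4], [-18, 0, 0, 0, 0, 0, -0.4]]])

```text
time: 12.15
tool_pos: [0.4929, 0.1456, 0.2203]
tcp_rot: [0.708, 0.052, 0.703, -0.049]
wrist_force: [0.6, -0.6, -0.9]
opening: 0.699
```

```bash
python3 - <<'E'
from h import *
info()
s=snap('side','f1');snap('top','f2')
cv2.imwrite('pics/f1c.png',cv2.resize(cv2.imread('pics/f1.png')[220:290,255:345],None,fx=8,fy=8,interpolation=cv2.INTER_CUBIC))
from fuses import fuses
for o in fuses('f2'): print(*o)
E
```

```text
t 12.15 p [0.4929 0.1456 0.2203] x [ 0.007  0.004 -1.   ] y [0.143 0.99  0.005] yaw 1.428 F [ 0.59 -0.63 -0.87] op 0.699 q [-0.82  0.27  0.55  1.93 -0.17  0.97  1.24]
green [ 0.5411 -0.2686] 0.043 0.077 [382.1 221.8] 222
yellow [ 0.5407 -0.3711] 0.118 0.077 [415.9 222.3] 242
blue [ 0.4346 -0.3613] -0.077 0.076 [412.8 257.2] 235
```

View pics/f1c.png

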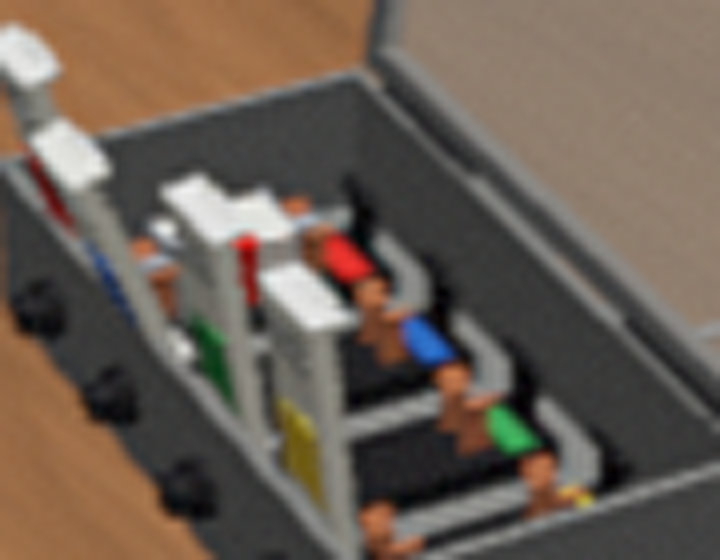

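Red sits in its way, blades between the copper jaws. Next blue, turning the wrist half round to stay within range.

```bash
python3 - <<'E'
from h import *
print(row([.4346,-.3613,.23],1.428-1.55))
E
```

```text
[-1.523, -50.954, 1.632, 1.551, -0.0, -0.002]
```

Emit:
jog_arm(plan=[[[-1.5, -51, 1.6, 1.55, 0, 0, -0.4], [-1.5, -51, 1.6, 1.55, 0, 0, -0.4], [-1.5, -51, 1.6, 1.55, 0, 0, -0.4], [-1.5, -51, 1.6, 1.55, 0, 0, -0.4], [-1.5, -51, 1.6, 1.55, 0, 0, -0.4], [-1.5, -51, 1.6, 1.55, 0, 0, -0.4], [-1.5, -51, 1.6, 1.55, 0, 0, -0.4], [-1.5, -51, 1.6, 1.55, 0, 0, -0.4], [-1.5, -51, 1.6, 1.55, 0, 0, -0.4], [-1.5, -51, 1.6, 1.55, 0, 0, -0.4]]])

```text
time: 13.25
tool_pos: [0.434, -0.3533, 0.2281]
tcp_rot: [-0.48, -0.519, -0.481, 0.519]
wrist_force: [1.6, 1.0, -0.0]
opening: 0.702
```

```bash
python3 - <<'E'
from h import *
info()
print(row([.4346,-.3613,.15],-1.65))
E
```

```text
t 13.25 p [ 0.434  -0.3533  0.2281] x [-0.002  0.    -1.   ] y [ 0.997 -0.078 -0.002] yaw -0.078 F [ 1.65  1.03 -0.04] op 0.702 q [-0.12  0.48  0.98  1.82 -0.45  1.09  0.95]
[7.812, 0.134, 0.8, 1.572, 0.001, 0.002]
```

Emit:
jog_arm(plan=[[[4, 0.1, 0.7, 1.57, 0, 0, -0.4], [7.8, 0.1, 0.7, 1.57, 0, 0, -0.4], [7.8, 0.1, 0.7, 1.57, 0, 0, -0.4], [7.8, 0.1, 0.7, 1.57, 0, 0, -0.4], [7.8, 0.1, 0.7, 1.57, 0, 0, -0.4], [7.8, 0.1, 0.7, 1.57, 0, 0, -0.4], [7.8, 0.1, 0.7, 1.57, 0, 0, -0.4], [7.8, 0.1, 0.7, 1.57, 0, 0, -0.4], [7.8, 0.1, 0.7, 1.57, 0, 0, -0.4], [7.8, 0.1, 0.7, 1.57, 0, 0, -0.4]]])

```text
time: 14.25
tool_pos: [0.4347, -0.3586, 0.15]
tcp_rot: [0.003, -0.706, 0.003, 0.708]
wrist_force: [0.3, 0.1, 0.7]
opening: 0.703
```

Emit:
jog_arm(plan=[[[0, 0, 0, 0, 0, 0, -0.4], [0, 0, 0, 0, 0, 0, -0.4]]])

```text
time: 14.45
tool_pos: [0.4349, -0.3587, 0.1506]
tcp_rot: [-0.001, -0.706, -0.001, 0.708]
wrist_force: [-0.4, 0.1, 0.2]
opening: 0.697
```

```bash
python3 - <<'E'
from h import *
info()
print(row([.4346,-.3613,.0225],-1.65))
snap('side','g1')
cv2.imwrite('pics/g1c.png',cv2.resize(cv2.imread('pics/g1.png')[230:400,300:480],None,fx=3,fy=3))
E
```

```text
t 14.45 p [ 0.4349 -0.3587  0.1506] x [-0.002 -0.    -1.   ] y [ 0.003 -1.     0.   ] yaw -1.568 F [-0.43  0.07  0.21] op 0.697 q [-0.2   0.77  1.2   1.88 -0.81  1.09 -0.24]
[12.807, 0.262, 0.008, 0.082, 0.002, -0.0]
```

View pics/g1c.png

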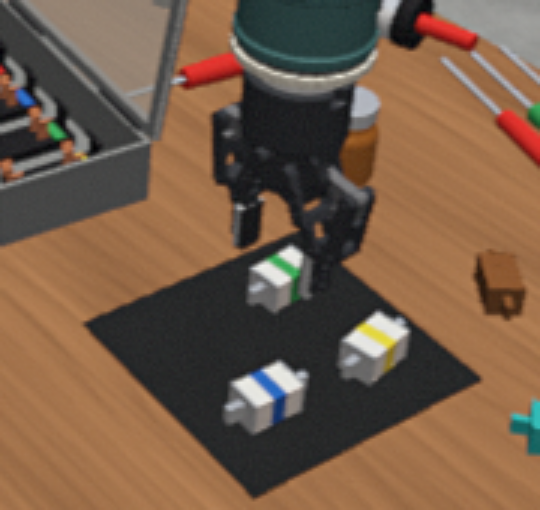

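Emit:
jog_arm(plan=[[[4, 0.2, 0, 0, 0, 0, -0.4], [6, 0.2, 0, 0, 0, 0, -0.4], [6, 0.2, 0, 0, 0, 0, -0.4]]])

```text
time: 14.8
tool_pos: [0.4344, -0.36, 0.0893]
tcp_rot: [0.0, -0.706, -0.001, 0.708]
wrist_force: [-0.1, 0.2, 1.5]
opening: 0.701
```

```bash
python3 - <<'E'
from h import *
info()
print(row([.4346,-.3613,.0225],-1.65))
E
```

```text
t 14.8 p [ 0.4344 -0.36    0.0893] x [-0.003  0.002 -1.   ] y [ 0.001 -1.    -0.002] yaw -1.569 F [-0.12  0.16  1.5 ] op 0.701 q [-0.14  0.84  1.1   1.91 -0.9   1.   -0.19]
[6.682, 0.147, -0.044, 0.081, 0.003, 0.002]
```

Emit:
jog_arm(plan=[[[3, 0.1, 0, 0.08, 0, 0, -0.4], [5.5, 0.1, 0, 0.08, 0, 0, -0.4], [6.7, 0.1, 0, 0.08, 0, 0, -0.4], [6.7, 0.1, 0, 0.08, 0, 0, -0.4], [6.7, 0.1, 0, 0.08, 0, 0, 0.8], [6.7, 0.1, 0, 0.08, 0, 0, 0.8], [6.7, 0.1, 0, 0.08, 0, 0, 0.8], [6.7, 0.1, 0, 0.08, 0, 0, 0.8], [6.7, 0.1, 0, 0.08, 0, 0, 0.8]]], grip_force=40)

```text
time: 15.7
tool_pos: [0.4359, -0.3622, 0.0259]
tcp_rot: [-0.028, 0.707, -0.029, -0.706]
wrist_force: [-0.5, 1.9, 9.9]
opening: 0.342
```

```bash
python3 - <<'E'
from h import *
info()
E
```

```text
t 15.7 p [ 0.4359 -0.3622  0.0259] x [ 0.002 -0.001 -1.   ] y [-0.081 -0.997  0.001] yaw -1.652 F [-0.5   1.86  9.89] op 0.342 q [-0.09  0.92  1.02  1.92 -1.02  0.92 -0.19]
```

Emit:
jog_arm(plan=[[[-3, 0, 0, 0, 0, 0, 0.8], [-6, -2, 0, 0, 0, 0, 0.8], [-9, -6, 0, 0, 0, 0, 0.8], [-12, -10, 0, 0, 0, 0, 0.8], [-15, -14, 0, 0, 0, 0, 0.8], [-18, -18, 0, 0, 0, 0, 0.8], [-18, -18, 0, 0, 0, 0, 0.8]]])

```text
time: 16.4
tool_pos: [0.4525, -0.1775, 0.2078]
tcp_rot: [-0.028, 0.709, -0.025, -0.705]
wrist_force: [-0.1, 0.3, -1.9]
opening: 0.341
```

```bash
python3 - <<'E'
from h import *
info()
print(row([.4819,.0838,.205],-1.714))
E
```

```text
t 16.4 p [ 0.4525 -0.1775  0.2078] x [ 0.006  0.004 -1.   ] y [-0.075 -0.997 -0.004] yaw -1.645 F [-0.11  0.29 -1.88] op 0.341 q [-0.67  0.46  1.24  2.02 -0.52  1.02 -0.82]
[0.399, -26.273, -0.984, 0.068, -0.006, 0.004]
```

Emit:
jog_arm(plan=[[[0, 0, 0, -1.5, 0, 0, 0.8], [0, 0, 0, -1.5, 0, 0, 0.8], [0, 0, 0, -1.5, 0, 0, 0.8], [0, 0, 0, -1.5, 0, 0, 0.8], [0, 0, 0, -1.5, 0, 0, 0.8], [0, 0, 0, -1.5, 0, 0, 0.8]]])

```text
time: 17.0
tool_pos: [0.4496, -0.1829, 0.2048]
tcp_rot: [0.283, 0.648, 0.283, -0.648]
wrist_force: [-0.3, 1.0, -1.1]
opening: 0.34
```

```bash
python3 - <<'E'
from h import *
info()
print(row([.4819,.0838,.205],1.428-1.5))
E
```

```text
t 17.0 p [ 0.4496 -0.1829  0.2048] x [ 0.001  0.    -1.   ] y [ 0.734 -0.679  0.   ] yaw -0.747 F [-0.3   1.01 -1.1 ] op 0.34 q [-0.52  0.34  1.01  2.02 -0.35  0.96 -0.08]
[-0.015, -15.745, -21.771, -0.675, -0.0, -0.0]
```

Emit:
jog_arm(plan=[[[0, 0, 0, -1.1, 0, 0, 0.8], [0, 0, 0, -1.1, 0, 0, 0.8], [0, 0, 0, -1.1, 0, 0, 0.8], [0, -15.7, -21.8, -2.17, 0, 0, 0.8], [0, -15.7, -21.8, -2.17, 0, 0, 0.8], [0, -15.7, -21.8, -2.17, 0, 0, 0.8], [0, -15.7, -21.8, -2.17, 0, 0, 0.8], [0, -15.7, -21.8, -2.17, 0, 0, 0.8], [0, -15.7, -21.8, -2.17, 0, 0, 0.8], [0, -15.7, -21.8, -2.17, 0, 0, 0.8]]])

```text
time: 18.0
tool_pos: [0.4843, 0.0867, 0.2045]
tcp_rot: [0.649, 0.28, 0.65, -0.279]
wrist_force: [-0.1, -1.3, -1.2]
opening: 0.342
```

```bash
python3 - <<'E'
from h import *
info()
print(row([.4819,.0838,.205],1.428))
E
```

```text
t 18.0 p [0.4843 0.0867 0.2045] x [-0.  0. -1.] y [0.726 0.688 0.   ] yaw 0.758 F [-0.08 -1.3  -1.2 ] op 0.342 q [-0.75  0.26  0.59  2.   -0.18  0.94  0.69]
[-0.051, -0.375, 0.045, -0.67, -0.0, -0.0]
```

Emit:
jog_arm(plan=[[[0, -0.35, 0, -0.67, 0, 0, 0.8], [0, -0.35, 0, -0.67, 0, 0, 0.8], [0, -0.35, 0, -0.67, 0, 0, 0.8], [0, -0.35, 0, -0.67, 0, 0, 0.8], [4, -0.35, 0, -0.67, 0, 0, 0.8], [8, -0.35, 0, -0.67, 0, 0, 0.8], [12, -0.35, 0, -0.67, 0, 0, 0.8], [13, -0.35, 0, -0.67, 0, 0, 0.8], [13, -0.35, 0, -0.67, 0, 0, 0.8], [13, -0.35, 0, -0.67, 0, 0, 0.8]]])

```text
time: 19.0
tool_pos: [0.4826, 0.0815, 0.076]
tcp_rot: [0.706, 0.054, 0.704, -0.054]
wrist_force: [0.0, 0.0, -0.9]
opening: 0.338
```

```bash
python3 - <<'E'
from h import *
info()
print(row([.4819,.0838,.062],1.428))
E
```

```text
t 19.0 p [0.4826 0.0815 0.076 ] x [ 0.002  0.    -1.   ] y [0.153 0.988 0.001] yaw 1.418 F [ 0.03  0.02 -0.88] op 0.338 q [-0.57  0.45  0.4   2.09 -0.29  0.65  1.45]
[1.397, 0.211, -0.107, -0.01, 0.002, -0.001]
```

Emit:
jog_arm(plan=[[[0.7, 0.21, -0.1, -0.01, 0, 0, 0.8], [1.4, 0.21, -0.1, -0.01, 0, 0, 0.8], [1.4, 0.21, -0.1, -0.01, 0, 0, 0.8], [1.4, 0.21, -0.1, -0.01, 0, 0, 0.8]]])

```text
time: 19.4
tool_pos: [0.4814, 0.084, 0.0606]
tcp_rot: [0.706, 0.05, 0.705, -0.05]
wrist_force: [3.4, -0.2, -2.4]
opening: 0.341
```

```bash
python3 - <<'E'
from h import *
info()
print(row([.4819,.0838,.042],1.428))
s=snap('side','i3')
xd=np.array([.9898,-.1425])
for e in (-.037,.037): 
    q=np.array([.4814,.0838])+xd*e; print(e,proj(s,[*q,.055]).round(1))
cv2.imwrite('pics/i3c.png',cv2.resize(cv2.imread('pics/i3.png')[230:280,265:335],None,fx=10,fy=10,interpolation=cv2.INTER_CUBIC))
E
```

```text
t 19.4 p [0.4814 0.084  0.0606] x [ 0.001 -0.    -1.   ] y [0.142 0.99  0.   ] yaw 1.428 F [ 3.35 -0.2  -2.43] op 0.341 q [-0.56  0.48  0.38  2.09 -0.3   0.62  1.47]
[1.863, -0.015, 0.053, -0.0, 0.001, -0.0]
-0.037 [279.9 258.4]
0.037 [303.5 251.9]
```

View pics/i3c.png

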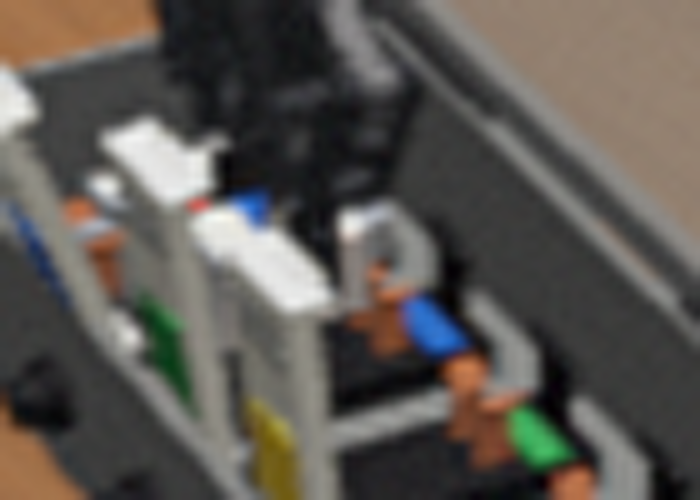

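Emit:
jog_arm(plan=[[[0.5, 0, 0, 0, 0, 0, 0.8], [1.0, 0, 0, 0, 0, 0, 0.8], [1.5, 0, 0, 0, 0, 0, 0.8], [1.9, 0, 0, 0, 0, 0, 0.8], [1.9, 0, 0, 0, 0, 0, 0.8]]])

```text
time: 19.95
tool_pos: [0.4817, 0.0838, 0.041]
tcp_rot: [0.706, 0.05, 0.705, -0.051]
wrist_force: [8.4, -1.9, -6.0]
opening: 0.34
```

Emit:
jog_arm(plan=[[[0.15, 0, 0, 0, 0, 0, 0.8], [0.25, 0, 0, 0, 0, 0, 0.8], [0.25, 0, 0, 0, 0, 0, 0.8]]])

```text
time: 20.25
tool_pos: [0.4817, 0.0838, 0.0389]
tcp_rot: [0.706, 0.051, 0.705, -0.051]
wrist_force: [4.9, -0.5, 1.4]
opening: 0.342
```

```bash
python3 - <<'E'
from h import *
info()
s=snap('side','i4')
cv2.imwrite('pics/i4c.png',cv2.resize(cv2.imread('pics/i4.png')[230:280,265:335],None,fx=10,fy=10,interpolation=cv2.INTER_CUBIC))
E
```

```text
t 20.25 p [0.4817 0.0838 0.0389] x [ 0.001 -0.    -1.   ] y [0.143 0.99  0.   ] yaw 1.428 F [ 4.86 -0.49  1.42] op 0.342 q [-0.53  0.52  0.36  2.1  -0.33  0.57  1.49]
```

View pics/i4c.png

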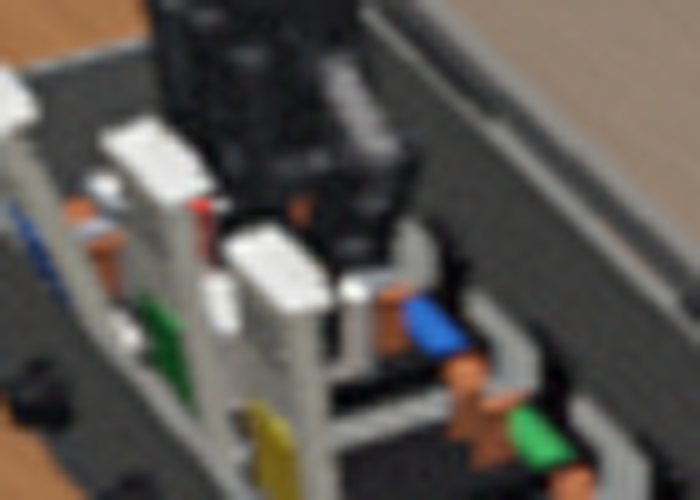

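Emit:
jog_arm(plan=[[[0, 0, 0.1, 0, 0, 0, 0.8], [0.1, 0, 0.1, 0, 0, 0, 0.8], [0.2, 0, 0.1, 0, 0, 0, 0.8], [0.2, 0, 0.1, 0, 0, 0, 0.8]]])

```text
time: 20.7
tool_pos: [0.4821, 0.0838, 0.0383]
tcp_rot: [0.705, 0.051, 0.705, -0.05]
wrist_force: [-13.7, -1.6, 52.3]
opening: 0.342
```

Emit:
jog_arm(plan=[[[-0.2, 0, 0, 0, 0, 0, 0.8], [-0.2, 0, 0, 0, 0, 0, 0.0], [-0.2, 0, 0, 0, 0, 0, 0.0], [-0.2, 0, 0, 0, 0, 0, 0.0], [-3, 0, 0, 0, 0, 0, 0.0], [-8, 0, 0, 0, 0, 0, 0.0], [-13, 0, 0, 0, 0, 0, -0.4], [-18, 0, 0, 0, 0, 0, -0.4], [-18, 0, 0, 0, 0, 0, -0.4]]])

```text
time: 21.6
tool_pos: [0.4843, 0.0842, 0.2223]
tcp_rot: [0.708, 0.052, 0.703, -0.049]
wrist_force: [-0.5, 0.4, -1.1]
opening: 0.701
```

```bash
python3 - <<'E'
from h import *
info()
s=snap('side','j1');snap('top','j2')
cv2.imwrite('pics/j1c.png',cv2.resize(cv2.imread('pics/j1.png')[220:290,255:345],None,fx=8,fy=8,interpolation=cv2.INTER_CUBIC))
from fuses import fuses
for o in fuses('j2'): print(*o)
E
```

```text
t 21.6 p [0.4843 0.0842 0.2223] x [ 0.007  0.003 -1.   ] y [0.142 0.99  0.004] yaw 1.428 F [-0.5   0.44 -1.08] op 0.701 q [-0.67  0.22  0.5   1.98 -0.13  0.96  1.32]
green [ 0.5411 -0.2686] 0.046 0.077 [382.2 221.8] 223
yellow [ 0.5407 -0.3713] 0.125 0.077 [416.  222.3] 241
```

View pics/j1c.png

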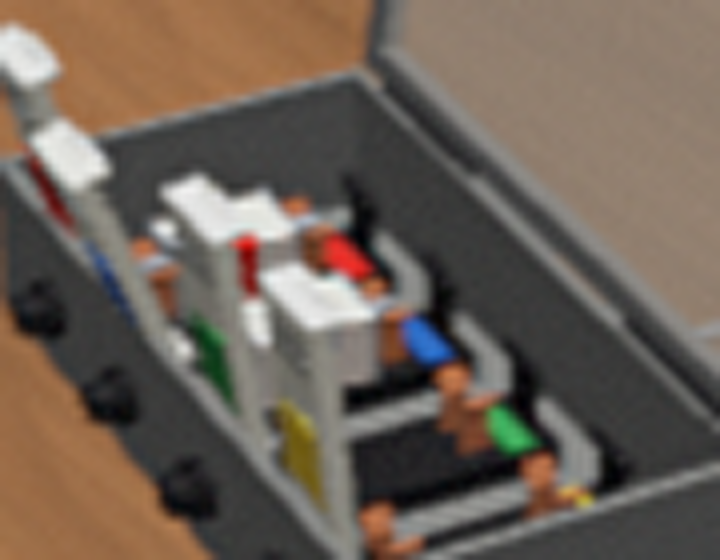

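Blue seated. Next green with positive yaw.

```bash
python3 - <<'E'
from h import *
print(row([.5411,-.2686,.24],1.616))
E
```

```text
[-2.279, -34.081, 10.844, -0.187, 0.001, -0.001]
```

Emit:
jog_arm(plan=[[[-6, -5, 0, -0.19, 0, 0, -0.4], [-7, -34, 5, -0.19, 0, 0, -0.4], [-7, -34, 7, -0.19, 0, 0, -0.4], [-7, -34, 9, -0.19, 0, 0, -0.4], [-7, -34, 10.8, -0.19, 0, 0, -0.4], [-7, -34, 10.8, -0.19, 0, 0, -0.4], [-7, -34, 10.8, -0.19, 0, 0, -0.4], [-7, -34, 10.8, -0.19, 0, 0, -0.4], [-5, -34, 10.8, -0.19, 0, 0, -0.4], [0, -34, 10.8, -0.19, 0, 0, -0.4]]])

```text
time: 22.7
tool_pos: [0.5413, -0.2701, 0.217]
tcp_rot: [0.708, -0.017, 0.706, 0.015]
wrist_force: [2.6, 0.0, -1.8]
opening: 0.701
```

```bash
python3 - <<'E'
from h import *
info();print(row([.5411,-.2686,.12],1.616))
E
```

```text
t 22.7 p [ 0.5413 -0.2701  0.217 ] x [ 0.003 -0.002 -1.   ] y [-0.045  0.999 -0.002] yaw 1.616 F [ 2.61  0.02 -1.75] op 0.701 q [-0.07  0.47  0.64  1.71 -0.32  1.06  2.29]
[9.699, 0.167, -0.038, 0.0, 0.003, 0.002]
```

Emit:
jog_arm(plan=[[[5, 0.1, 0, 0, 0, 0, -0.4], [10, 0.1, 0, 0, 0, 0, -0.4], [12, 0.1, 0, 0, 0, 0, -0.4], [12, 0.1, 0, 0, 0, 0, -0.4], [12, 0.1, 0, 0, 0, 0, -0.4]]])

```text
time: 23.2
tool_pos: [0.54, -0.2674, 0.0966]
tcp_rot: [0.706, -0.017, 0.707, 0.016]
wrist_force: [-0.5, -0.7, 1.0]
opening: 0.702
```

```bash
python3 - <<'E'
from h import *
info();print(row([.5411,-.2686,.0225],1.616))
snap('side','k1')
cv2.imwrite('pics/k1c.png',cv2.resize(cv2.imread('pics/k1.png')[230:400,300:480],None,fx=3,fy=3))
E
```

```text
t 23.2 p [ 0.54   -0.2674  0.0966] x [-0.002 -0.    -1.   ] y [-0.047  0.999 -0.   ] yaw 1.617 F [-0.49 -0.73  0.96] op 0.702 q [-0.01  0.62  0.56  1.8  -0.43  0.85  2.37]
[7.411, -0.127, 0.111, 0.001, -0.002, 0.0]
```

View pics/k1c.png

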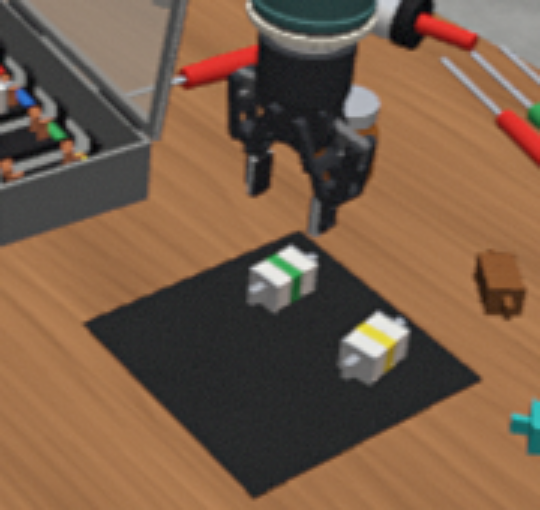

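Gripper above the green fuse. Grip it.

Emit:
jog_arm(plan=[[[4, -0.1, 0.1, 0, 0, 0, -0.4], [7.4, -0.1, 0.1, 0, 0, 0, -0.4], [7.4, -0.1, 0.1, 0, 0, 0, -0.4], [7.4, -0.1, 0.1, 0, 0, 0, 0.8], [7.4, -0.1, 0.1, 0, 0, 0, 0.8], [7.4, -0.1, 0.1, 0, 0, 0, 0.8], [7.4, -0.1, 0.1, 0, 0, 0, 0.8], [7.4, -0.1, 0.1, 0, 0, 0, 0.8]]], grip_force=40)

```text
time: 24.05
tool_pos: [0.5427, -0.2687, 0.0255]
tcp_rot: [0.708, -0.017, 0.706, 0.016]
wrist_force: [-1.0, -0.3, 8.0]
opening: 0.341
```

```bash
python3 - <<'E'
from h import *
info()
E
```

```text
t 24.05 p [ 0.5427 -0.2687  0.0255] x [ 0.003 -0.001 -1.   ] y [-0.047  0.999 -0.001] yaw 1.618 F [-0.97 -0.31  8.02] op 0.341 q [ 0.04  0.72  0.5   1.81 -0.5   0.73  2.43]
```

Emit:
jog_arm(plan=[[[-3, 0, 0, 0, 0, 0, 0.8], [-8, 0, 0, 0, 0, 0, 0.8], [-13, 0, -3, 0, 0, 0, 0.8], [-18, 0, -6, 0, 0, 0, 0.8], [-21, 0, -8, 0, 0, 0, 0.8], [-21, 0, -8, 0, 0, 0, 0.8]]])

```text
time: 24.65
tool_pos: [0.4604, -0.274, 0.2394]
tcp_rot: [0.71, -0.016, 0.704, 0.015]
wrist_force: [1.5, -0.4, -1.6]
opening: 0.339
```

```bash
python3 - <<'E'
from h import *
info();print(row([.4731,.0224,.215],1.428))
E
```

```text
t 24.65 p [ 0.4604 -0.274   0.2394] x [ 0.009 -0.001 -1.   ] y [-0.044  0.999 -0.002] yaw 1.615 F [ 1.47 -0.37 -1.61] op 0.339 q [-0.1   0.31  0.71  1.87 -0.24  1.04  2.32]
[2.409, 29.56, 2.547, 0.187, 0.009, 0.001]
```

Emit:
jog_arm(plan=[[[2.4, 29.5, 2.5, 0.19, 0, 0, 0.8], [2.4, 29.5, 2.5, 0.19, 0, 0, 0.8], [2.4, 29.5, 2.5, 0.19, 0, 0, 0.8], [2.4, 29.5, 2.5, 0.19, 0, 0, 0.8], [2.4, 29.5, 2.5, 0.19, 0, 0, 0.8], [2.4, 29.5, 2.5, 0.19, 0, 0, 0.8], [2.4, 29.5, 2.5, 0.19, 0, 0, 0.8], [7, 29.5, 2.5, 0.19, 0, 0, 0.8], [11, 29.5, 2.5, 0.19, 0, 0, 0.8], [11, 29.5, 2.5, 0.19, 0, 0, 0.8]]])

```text
time: 25.65
tool_pos: [0.4706, 0.0236, 0.1203]
tcp_rot: [0.703, 0.05, 0.707, -0.051]
wrist_force: [0.7, -0.7, 0.1]
opening: 0.343
```

```bash
python3 - <<'E'
from h import *
info();print(row([.4736,.0223,.07],1.428))
E
```

```text
t 25.65 p [0.4706 0.0236 0.1203] x [-0.005 -0.002 -1.   ] y [ 0.143  0.99  -0.002] yaw 1.428 F [ 0.68 -0.67  0.12] op 0.343 q [-0.59  0.37  0.56  2.11 -0.28  0.75  1.58]
[5.03, -0.078, 0.341, -0.0, -0.005, 0.002]
```

Emit:
jog_arm(plan=[[[3, -0.05, 0.3, 0, 0, 0, 0.8], [5, -0.05, 0.3, 0, 0, 0, 0.8], [5, -0.05, 0.3, 0, 0, 0, 0.8], [5, -0.05, 0.3, 0, 0, 0, 0.8]]])

```text
time: 26.05
tool_pos: [0.4765, 0.023, 0.0749]
tcp_rot: [0.706, 0.051, 0.705, -0.05]
wrist_force: [0.5, 0.3, -0.4]
opening: 0.34
```

```bash
python3 - <<'E'
from h import *
info();print(row([.4736,.0223,.042],1.428))
E
```

```text
t 26.05 p [0.4765 0.023  0.0749] x [ 0.002  0.    -1.   ] y [0.143 0.99  0.001] yaw 1.428 F [ 0.54  0.34 -0.41] op 0.34 q [-0.54  0.46  0.51  2.12 -0.36  0.65  1.65]
[3.288, -0.109, -0.278, -0.0, 0.001, -0.001]
```

Emit:
jog_arm(plan=[[[0, -0.1, -0.28, 0, 0, 0, 0.8], [0.8, -0.1, -0.28, 0, 0, 0, 0.8], [1.2, -0.1, -0.28, 0, 0, 0, 0.8], [1.2, -0.1, -0.28, 0, 0, 0, 0.8]]])

```text
time: 26.45
tool_pos: [0.4724, 0.0225, 0.0606]
tcp_rot: [0.705, 0.05, 0.706, -0.05]
wrist_force: [-0.1, -0.4, -0.8]
opening: 0.335
```

```bash
python3 - <<'E'
from h import *
info();print(row([.4736,.0223,.041],1.428))
s=snap('side','l3')
cv2.imwrite('pics/l3c.png',cv2.resize(cv2.imread('pics/l3.png')[240:290,275:345],None,fx=10,fy=10,interpolation=cv2.INTER_CUBIC))
E
```

```text
t 26.45 p [0.4724 0.0225 0.0606] x [-0.001 -0.    -1.   ] y [ 0.142  0.99  -0.   ] yaw 1.428 F [-0.06 -0.35 -0.8 ] op 0.335 q [-0.52  0.48  0.49  2.13 -0.38  0.62  1.67]
[1.957, -0.006, 0.125, 0.0, -0.001, 0.0]
```

View pics/l3c.png

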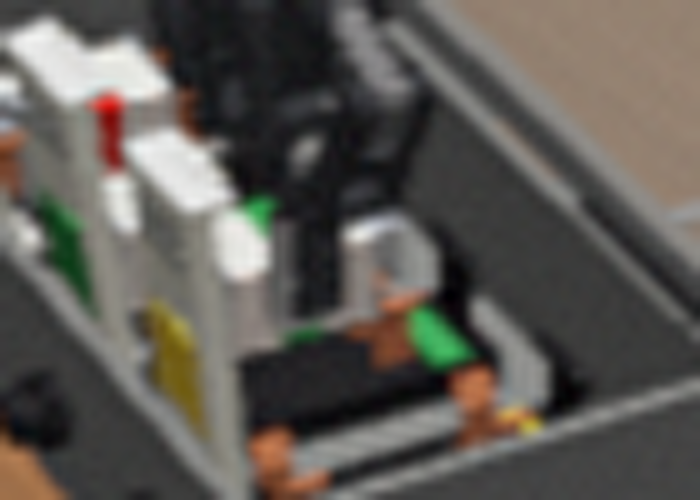

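Emit:
jog_arm(plan=[[[0.5, 0, 0.1, 0, 0, 0, 0.8], [1.0, 0, 0.1, 0, 0, 0, 0.8], [1.5, 0, 0.1, 0, 0, 0, 0.8], [1.9, 0, 0.1, 0, 0, 0, 0.8], [2.1, 0, 0.1, 0, 0, 0, 0.8], [2.1, 0, 0.1, 0, 0, 0, 0.8]]])

```text
time: 27.1
tool_pos: [0.4735, 0.0223, 0.0396]
tcp_rot: [0.705, 0.05, 0.705, -0.051]
wrist_force: [0.2, -0.2, -1.1]
opening: 0.344
```

Emit:
jog_arm(plan=[[[0.1, 0, 0, 0, 0, 0, 0.8], [0.2, 0, 0, 0, 0, 0, 0.8], [0.2, 0, 0, 0, 0, 0, 0.8]]])

```text
time: 27.4
tool_pos: [0.4737, 0.0224, 0.0384]
tcp_rot: [0.705, 0.051, 0.705, -0.05]
wrist_force: [-5.8, 0.6, 14.3]
opening: 0.343
```

Emit:
jog_arm(plan=[[[0.1, 0, 0, 0, 0, 0, 0.8], [0.15, 0, 0, 0, 0, 0, 0.8], [0.0, 0, 0, 0, 0, 0, 0.8], [0, 0, 0, 0, 0, 0, 0.0], [0, 0, 0, 0, 0, 0, 0.0], [0, 0, 0, 0, 0, 0, 0.0], [-3, 0, 0, 0, 0, 0, 0.0], [-8, 0, 0, 0, 0, 0, 0.0], [-13, 0, 0, 0, 0, 0, -0.4], [-18, 0, 0, 0, 0, 0, -0.4]]])

```text
time: 28.4
tool_pos: [0.4732, 0.0221, 0.2196]
tcp_rot: [0.705, 0.05, 0.705, -0.051]
wrist_force: [0.2, 1.9, 0.7]
opening: 0.699
```

Emit:
jog_arm(plan=[[[-7, 0, 0, 0, 0, 0, -0.4], [-7, 0, 0, 0, 0, 0, -0.4]]])

```text
time: 28.6
tool_pos: [0.4747, 0.0222, 0.2921]
tcp_rot: [0.707, 0.051, 0.704, -0.05]
wrist_force: [1.5, -0.4, -0.3]
opening: 0.696
```

```bash
python3 - <<'E'
from h import *
info()
s=snap('side','m1');snap('top','m2')
cv2.imwrite('pics/m1c.png',cv2.resize(cv2.imread('pics/m1.png')[220:290,255:345],None,fx=8,fy=8,interpolation=cv2.INTER_CUBIC))
from fuses import fuses
F=fuses('m2')
for o in F: print(*o)
c=F[0][1]; print(row([*c,.29],F[0][2]+np.pi/2))
E
```

```text
t 28.6 p [0.4747 0.0222 0.2921] x [ 0.005  0.002 -1.   ] y [0.143 0.99  0.002] yaw 1.428 F [ 1.51 -0.36 -0.31] op 0.696 q [-0.73  0.1   0.67  1.94 -0.07  1.12  1.4 ]
yellow [ 0.5408 -0.3711] 0.12 0.077 [415.9 222.3] 241
[0.015, -38.035, 12.134, -0.262, 0.004, -0.002]
```

View pics/m1c.png

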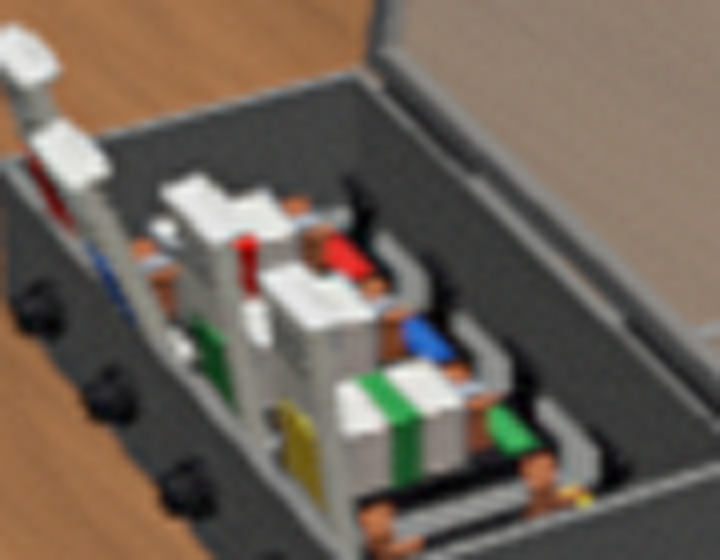

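Emit:
jog_arm(plan=[[[0, -38, 12, -0.26, 0, 0, -0.4], [0, -38, 12, -0.26, 0, 0, -0.4], [0, -38, 12, -0.26, 0, 0, -0.4], [0, -38, 12, -0.26, 0, 0, -0.4], [0, -38, 12, -0.26, 0, 0, -0.4], [0, -38, 12, -0.26, 0, 0, -0.4], [3, -38, 12, -0.26, 0, 0, -0.4], [6, -38, 12, -0.26, 0, 0, -0.4], [9, -38, 12, -0.26, 0, 0, -0.4], [9, -38, 12, -0.26, 0, 0, -0.4]]])

```text
time: 29.7
tool_pos: [0.5354, -0.3729, 0.1917]
tcp_rot: [0.703, -0.039, 0.709, 0.041]
wrist_force: [-0.8, 0.5, -0.7]
opening: 0.701
```

```bash
python3 - <<'E'
from h import *
info();print(row([.5408,-.3711,.0225],1.69))
E
```

```text
t 29.7 p [ 0.5354 -0.3729  0.1917] x [-0.007  0.002 -1.   ] y [-0.113  0.994  0.003] yaw 1.684 F [-0.77  0.52 -0.72] op 0.701 q [ 0.07  0.62  0.71  1.6  -0.44  1.09  2.58]
[16.912, 0.067, 0.681, -0.006, -0.007, -0.003]
```

Emit:
jog_arm(plan=[[[5, 0.1, 0.2, 0, 0, 0, -0.4], [10, 0.1, 0.5, 0, 0, 0, -0.4], [10, 0.1, 0.5, 0, 0, 0, -0.4], [10, 0.1, 0.5, 0, 0, 0, -0.4]]])

```text
time: 30.1
tool_pos: [0.5431, -0.3692, 0.0989]
tcp_rot: [0.706, -0.042, 0.706, 0.041]
wrist_force: [0.5, -1.2, 1.4]
opening: 0.706
```

```bash
python3 - <<'E'
from h import *
info();print(row([.5408,-.3711,.0225],1.69))
snap('side','n1')
cv2.imwrite('pics/n1c.png',cv2.resize(cv2.imread('pics/n1.png')[230:400,300:480],None,fx=3,fy=3))
E
```

```text
t 30.1 p [ 0.5431 -0.3692  0.0989] x [-0.001 -0.    -1.   ] y [-0.117  0.993 -0.   ] yaw 1.688 F [ 0.51 -1.25  1.42] op 0.706 q [ 0.11  0.73  0.64  1.65 -0.52  0.94  2.63]
[7.638, -0.164, -0.247, -0.002, -0.001, 0.0]
```

View pics/n1c.png

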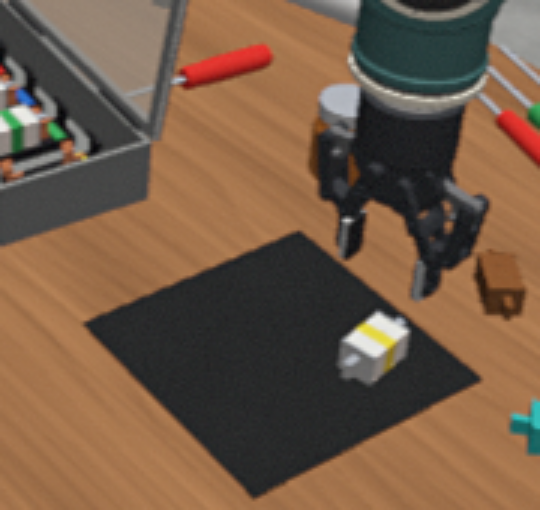

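Emit:
jog_arm(plan=[[[4, -0.1, -0.2, 0, 0, 0, -0.4], [7.6, -0.1, -0.2, 0, 0, 0, -0.4], [7.6, -0.1, -0.2, 0, 0, 0, -0.4], [7.6, -0.1, -0.2, 0, 0, 0, 0.8], [7.6, -0.1, -0.2, 0, 0, 0, 0.8], [7.6, -0.1, -0.2, 0, 0, 0, 0.8], [7.6, -0.1, -0.2, 0, 0, 0, 0.8], [7.6, -0.1, -0.2, 0, 0, 0, 0.8]]], grip_force=40)

```text
time: 30.95
tool_pos: [0.5427, -0.3714, 0.0252]
tcp_rot: [0.707, -0.042, 0.705, 0.041]
wrist_force: [-1.2, 2.6, 11.9]
opening: 0.347
```

Emit:
jog_arm(plan=[[[-3, 0, 0, 0, 0, 0, 0.8], [-8, 0, 0, 0, 0, 0, 0.8], [-13, 0, -3, 0, 0, 0, 0.8], [-18, 2, -6, 0, 0, 0, 0.8], [-21, 6, -8, 0, 0, 0, 0.8], [-21, 10, -8, 0, 0, 0, 0.8], [-21, 10, -8, 0, 0, 0, 0.8]]])

```text
time: 31.65
tool_pos: [0.4501, -0.2767, 0.2349]
tcp_rot: [0.708, -0.042, 0.704, 0.043]
wrist_force: [0.3, -0.9, -2.7]
opening: 0.347
```

```bash
python3 - <<'E'
from h import *
info();print(row([.4647,-.0391,.215],1.428))
E
```

```text
t 31.65 p [ 0.4501 -0.2767  0.2349] x [ 0.005  0.003 -1.   ] y [-0.12   0.993  0.002] yaw 1.691 F [ 0.27 -0.9  -2.73] op 0.347 q [-0.17  0.33  0.81  1.89 -0.28  1.04  2.45]
[2.062, 23.405, 4.288, 0.263, 0.005, -0.003]
```

Emit:
jog_arm(plan=[[[2, 23.4, 4.2, 0.26, 0, 0, 0.8], [2, 23.4, 4.2, 0.26, 0, 0, 0.8], [2, 23.4, 4.2, 0.26, 0, 0, 0.8], [2, 23.4, 4.2, 0.26, 0, 0, 0.8], [2, 23.4, 4.2, 0.26, 0, 0, 0.8], [2, 23.4, 4.2, 0.26, 0, 0, 0.8], [6, 23.4, 4.2, 0.26, 0, 0, 0.8], [11, 23.4, 4.2, 0.26, 0, 0, 0.8], [15, 23.4, 4.2, 0.26, 0, 0, 0.8], [15, 23.4, 4.2, 0.26, 0, 0, 0.8]]])

```text
time: 32.65
tool_pos: [0.4626, -0.0436, 0.0796]
tcp_rot: [0.704, 0.05, 0.707, -0.051]
wrist_force: [0.6, 0.1, 1.1]
opening: 0.34
```

```bash
python3 - <<'E'
from h import *
info();print(row([.4647,-.0391,.0605],1.428))
E
```

```text
t 32.65 p [ 0.4626 -0.0436  0.0796] x [-0.005 -0.001 -1.   ] y [ 0.143  0.99  -0.002] yaw 1.427 F [0.59 0.08 1.07] op 0.34 q [-0.53  0.47  0.67  2.14 -0.46  0.68  1.88]
[1.907, 0.473, 0.15, -0.001, -0.005, 0.002]
```

Emit:
jog_arm(plan=[[[0, 0.45, 0.1, 0, 0, 0, 0.8], [1, 0.45, 0.1, 0, 0, 0, 0.8], [1.6, 0.45, 0.1, 0, 0, 0, 0.8], [1.6, 0.45, 0.1, 0, 0, 0, 0.8]]])

```text
time: 33.05
tool_pos: [0.4663, -0.0386, 0.0662]
tcp_rot: [0.706, 0.05, 0.705, -0.05]
wrist_force: [0.1, 0.6, -1.0]
opening: 0.342
```

```bash
python3 - <<'E'
from h import *
info();print(row([.4647,-.0391,.041],1.428))
s=snap('side','o3')
cv2.imwrite('pics/o3c.png',cv2.resize(cv2.imread('pics/o3.png')[245:305,285:355],None,fx=9,fy=9,interpolation=cv2.INTER_CUBIC))
E
```

```text
t 33.05 p [ 0.4663 -0.0386  0.0662] x [ 0.001  0.    -1.   ] y [0.142 0.99  0.   ] yaw 1.428 F [ 0.11  0.62 -1.03] op 0.342 q [-0.51  0.5   0.64  2.15 -0.49  0.65  1.9 ]
[2.522, -0.069, -0.157, 0.0, 0.001, -0.0]
```

View pics/o3c.png

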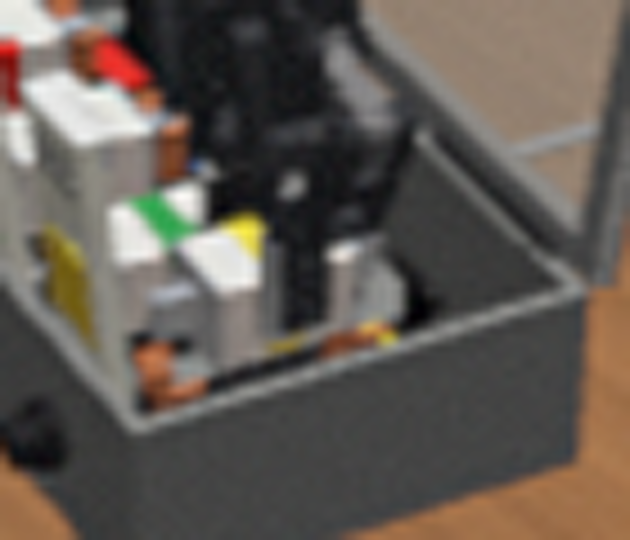

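Emit:
jog_arm(plan=[[[0.4, -0.07, -0.12, 0, 0, 0, 0.8], [0.9, -0.07, -0.12, 0, 0, 0, 0.8], [1.4, -0.07, -0.12, 0, 0, 0, 0.8], [1.9, -0.07, -0.12, 0, 0, 0, 0.8], [2.4, -0.07, -0.12, 0, 0, 0, 0.8], [2.6, -0.07, -0.12, 0, 0, 0, 0.8], [2.6, -0.07, -0.12, 0, 0, 0, 0.8]]])

```text
time: 33.8
tool_pos: [0.4647, -0.0395, 0.0396]
tcp_rot: [0.705, 0.05, 0.706, -0.051]
wrist_force: [0.1, -0.3, -1.0]
opening: 0.348
```

Emit:
jog_arm(plan=[[[0.1, 0, 0, 0, 0, 0, 0.8], [0.2, 0, 0, 0, 0, 0, 0.8], [0.2, 0, 0, 0, 0, 0, 0.8]]])

```text
time: 34.1
tool_pos: [0.465, -0.0394, 0.0382]
tcp_rot: [0.705, 0.051, 0.705, -0.05]
wrist_force: [-2.0, 1.0, 6.3]
opening: 0.343
```

Emit:
jog_arm(plan=[[[0.1, 0, 0, 0, 0, 0, 0.8], [0.15, 0, 0, 0, 0, 0, 0.8], [0.15, 0, 0, 0, 0, 0, 0.8]]])

```text
time: 34.4
tool_pos: [0.4651, -0.0394, 0.0379]
tcp_rot: [0.706, 0.051, 0.705, -0.05]
wrist_force: [-16.4, 3.0, 52.4]
opening: 0.336
```

Emit:
jog_arm(plan=[[[-0.2, 0, 0, 0, 0, 0, 0.8], [-0.2, 0, 0, 0, 0, 0, 0.0], [-0.2, 0, 0, 0, 0, 0, 0.0], [-0.2, 0, 0, 0, 0, 0, 0.0], [-3, 0, 0, 0, 0, 0, 0.0], [-8, 0, 0, 0, 0, 0, 0.0], [-13, 0, 0, 0, 0, 0, 0.5], [-18, 0, 0, 0, 0, 0, 1], [-18, 0, 0, 0, 0, 0, 1]]])

```text
time: 35.3
tool_pos: [0.4672, -0.0397, 0.2214]
tcp_rot: [0.708, 0.051, 0.703, -0.05]
wrist_force: [1.4, -0.3, -0.7]
opening: 0.008
```

```bash
python3 - <<'E'
from h import *
info()
s=snap('side','p1');snap('top','p2')
cv2.imwrite('pics/p1c.png',cv2.resize(cv2.imread('pics/p1.png')[215:300,250:350],None,fx=7,fy=7,interpolation=cv2.INTER_CUBIC))
cv2.imwrite('pics/p2c.png',cv2.resize(cv2.imread('pics/p2.png')[180:280,215:335],None,fx=6,fy=6,interpolation=cv2.INTER_CUBIC))
E
```

```text
t 35.3 p [ 0.4672 -0.0397  0.2214] x [ 0.008  0.002 -1.   ] y [0.143 0.99  0.003] yaw 1.428 F [ 1.36 -0.27 -0.69] op 0.008 q [-0.74  0.22  0.86  2.04 -0.2   0.96  1.65]
```

View pics/p1c.png

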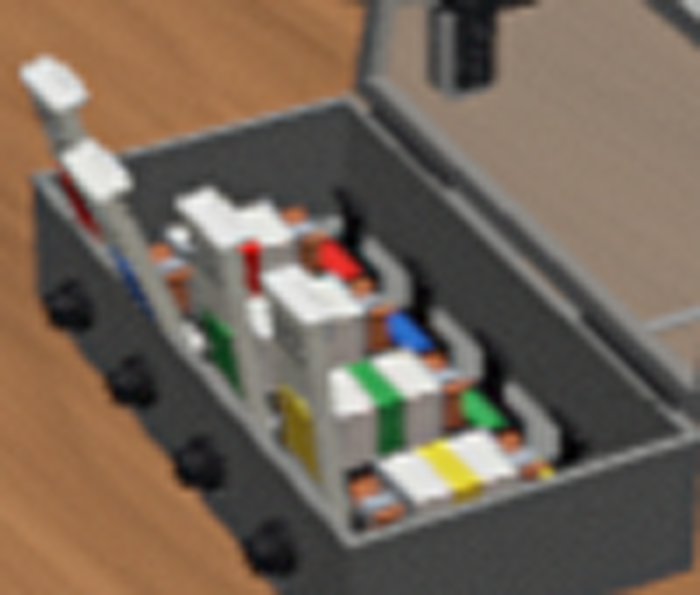

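View pics/p2c.png

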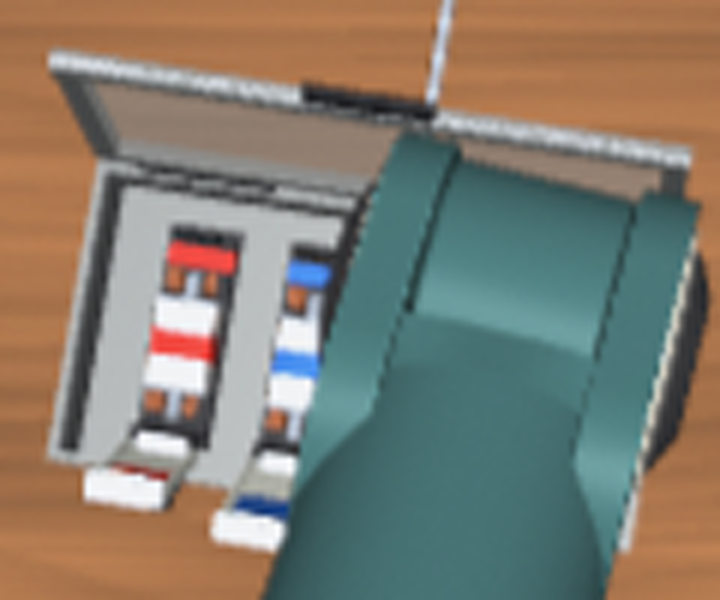

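All four fuses lie flat in their matching ways (side crop: green at 385,395, yellow at 450,470; top crop: red 182,345, blue 297,360). Now the covers; I compute a push arc.

```bash
cat > cov.py <<'E'
from h import *
mid=np.array([.4770,.0531]); ex=np.array([.9898,-.1425]); ey=np.array([.1425,.9898])
K={'red':1.5,'blue':.5,'green':-.5,'yellow':-1.5}
def seat(k): return mid+ey*.062*K[k]
def tilt(a):
    x=np.r_[ex*np.sin(a),-np.cos(a)]; y=np.r_[ey,0]; return R.from_matrix(np.stack([x,y,np.cross(x,y)],1))
def pose(k,th,a,r=.088,h=.0105,extra=0.):
    s=.011*abs(np.sin(th-a))+extra
    c=np.array([-.048,.042])+r*np.array([np.cos(th),np.sin(th)])+(h+s)*np.array([-np.sin(th),np.cos(th)])
    t=c-.014*np.array([np.sin(a),-np.cos(a)])
    return np.r_[seat(k)+ex*t[0],t[1]],tilt(a)
if __name__=='__main__':
    k=sys.argv[1]; info()
    for a in sys.argv[2:]:
        th,al=map(float,a.split(',')[:2]); r=float(a.split(',')[2]) if a.count(',')>1 else .088
        ez=float(a.split(',')[3]) if a.count(',')>2 else 0
        p,ro=pose(k,th,al,r,extra=ez); print(a,p.round(3),row(p,rot=ro))
E
python3 cov.py yellow 1.95,-0.1 1.95,-0.1,0.15
```

```text
t 35.4 p [ 0.4652 -0.0389  0.217 ] x [ 0.002  0.001 -1.   ] y [0.141 0.99  0.001] yaw 1.429 F [ 0.03 -1.02 -0.26] op -0.002 q [-0.73  0.22  0.86  2.05 -0.21  0.96  1.66]
1.95,-0.1 [ 0.367 -0.025  0.13 ] [8.67, -0.027, -9.958, 0.001, 0.102, -0.001]
1.95,-0.1,0.15 [ 0.344 -0.022  0.188] [2.906, -0.016, -12.243, 0.001, 0.102, -0.001]
```

Emit:
jog_arm(plan=[[[0, 0, -5, 0, 0.1, 0, 1], [0, 0, -10, 0, 0.1, 0, 1], [0, 0, -10, 0, 0.1, 0, 1], [4, 0, -10, 0, 0.1, 0, 1], [8.6, 0, -10, 0, 0.1, 0, 1], [8.6, 0, -10, 0, 0.1, 0, 1], [8.6, 0, -10, 0, 0.1, 0, 1]]])

```text
time: 36.1
tool_pos: [0.3653, -0.026, 0.1305]
tcp_rot: [0.668, 0.053, 0.741, -0.049]
wrist_force: [-0.1, 0.0, 0.5]
opening: 0.001
```

```bash
python3 cov.py yellow 1.8,-.1 1.6,-.05 1.4,0 1.2,.05 1.0,.1 .8,.15 .6,.2 .45,.2 .3,.2 .2,.2; python3 - <<'E'
from h import *
s=snap('side','q1')
cv2.imwrite('pics/q1c.png',cv2.resize(cv2.imread('pics/q1.png')[165:305,220:360],None,fx=4.2,fy=4.2,interpolation=cv2.INTER_CUBIC))
E
```

```text
t 36.1 p [ 0.3653 -0.026   0.1305] x [-0.102  0.012 -0.995] y [ 0.144  0.99  -0.003] yaw 1.427 F [-0.14  0.03  0.52] op 0.001 q [-0.76  0.26  0.85  2.28 -0.27  0.82  1.71]
1.8,-.1 [ 0.378 -0.027  0.137] [-0.759, 0.122, 1.161, -0.002, -0.003, 0.003]
1.6,-.05 [ 0.393 -0.029  0.143] [-1.56, 0.122, 2.65, -0.001, -0.053, 0.003]
1.4,0 [ 0.41  -0.031  0.146] [-2.038, 0.123, 4.335, -0.001, -0.103, 0.003]
1.2,.05 [ 0.428 -0.034  0.145] [-2.134, 0.126, 6.147, -0.001, -0.153, 0.003]
1.0,.1 [ 0.446 -0.036  0.14 ] [-1.808, 0.13, 7.992, -0.001, -0.203, 0.003]
.8,.15 [ 0.463 -0.039  0.131] [-1.048, 0.134, 9.764, -0.001, -0.253, 0.003]
.6,.2 [ 0.477 -0.041  0.118] [0.127, 0.14, 11.352, -0.001, -0.303, 0.003]
.45,.2 [ 0.486 -0.042  0.106] [1.197, 0.145, 12.388, -0.001, -0.303, 0.003]
.3,.2 [ 0.493 -0.043  0.093] [2.426, 0.15, 13.234, -0.001, -0.303, 0.003]
.2,.2 [ 0.497 -0.044  0.083] [3.316, 0.153, 13.679, -0.001, -0.303, 0.003]
```

View pics/q1c.png

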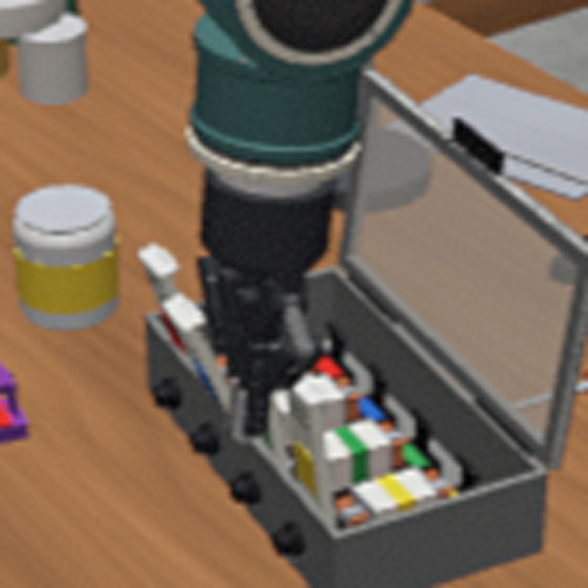

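Emit:
jog_arm(plan=[[[-0.8, 0.1, 1.2, 0, 0, 0, 1], [-1.6, 0.1, 2.6, 0, -0.05, 0, 1], [-2.0, 0.1, 4.3, 0, -0.1, 0, 1], [-2.1, 0.1, 6.1, 0, -0.15, 0, 1], [-1.8, 0.1, 8.0, 0, -0.2, 0, 1], [-1.05, 0.1, 9.8, 0, -0.25, 0, 1], [0.1, 0.1, 11.3, 0, -0.3, 0, 1], [1.2, 0.1, 12.4, 0, -0.3, 0, 1], [2.4, 0.1, 13.2, 0, -0.3, 0, 1], [2.4, 0.1, 13.2, 0, -0.3, 0, 1]]])

```text
time: 37.15
tool_pos: [0.4951, -0.042, 0.0952]
tcp_rot: [0.773, 0.046, 0.63, -0.054]
wrist_force: [-0.1, 0.3, 0.8]
opening: -0.001
```

```bash
python3 cov.py yellow .2,.2 .1,.2 0,.2 ; python3 - <<'E'
from h import *
s=snap('side','q2')
cv2.imwrite('pics/q2c.png',cv2.resize(cv2.imread('pics/q2.png')[165:305,220:360],None,fx=4.2,fy=4.2,interpolation=cv2.INTER_CUBIC))
E
```

```text
t 37.15 p [ 0.4951 -0.042   0.0952] x [ 0.2   -0.026 -0.98 ] y [0.142 0.99  0.003] yaw 1.428 F [-0.07  0.27  0.83] op -0.001 q [-0.57  0.4   0.67  2.21 -0.53  0.46  1.93]
.2,.2 [ 0.497 -0.044  0.083] [1.183, -0.143, -0.048, -0.0, 0.003, -0.003]
.1,.2 [ 0.499 -0.044  0.076] [1.958, -0.145, 0.022, -0.0, 0.003, -0.003]
0,.2 [ 0.501 -0.044  0.068] [2.739, -0.147, 0.025, -0.0, 0.003, -0.003]
```

View pics/q2c.png

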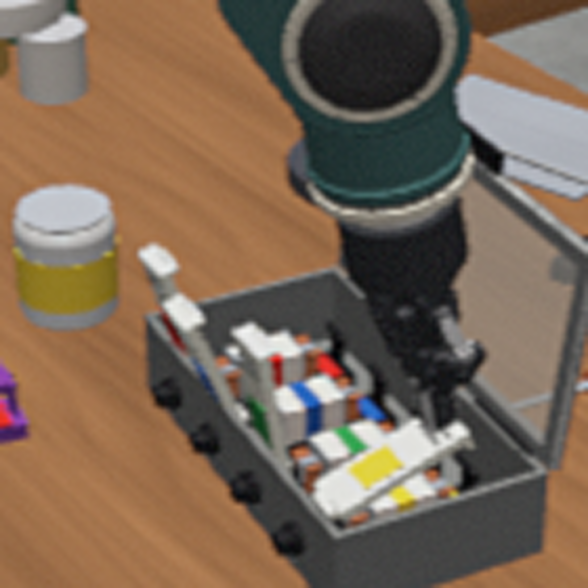

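Cover tracks the fingertips nicely. Continue down to the catch.

Emit:
jog_arm(plan=[[[0.6, -0.1, 0, 0, 0, 0, 1], [1.2, -0.1, 0, 0, 0, 0, 1], [1.9, -0.1, 0, 0, 0, 0, 1], [2.2, -0.1, 0, 0, 0, 0, 1], [2.4, -0.1, 0, 0, 0, 0, 1], [2.4, -0.1, 0, 0, 0, 0, 1]]])

```text
time: 37.8
tool_pos: [0.4981, -0.0443, 0.0695]
tcp_rot: [0.772, 0.045, 0.632, -0.055]
wrist_force: [-0.4, 0.3, 0.5]
opening: 0.002
```

Emit:
jog_arm(plan=[[[0.1, 0, 0, 0, 0, 0, 1], [0.2, 0, 0, 0, 0, 0, 1], [0.2, 0, 0, 0, 0, 0, 1]]])

```text
time: 38.1
tool_pos: [0.4985, -0.0443, 0.0677]
tcp_rot: [0.772, 0.045, 0.631, -0.055]
wrist_force: [-0.3, -1.0, 0.3]
opening: 0.0
```

Emit:
jog_arm(plan=[[[0.1, 0, 0, 0, 0, 0, 1], [0.2, 0, 0, 0, 0, 0, 1], [0.2, 0, 0, 0, 0, 0, 1]]])

```text
time: 38.4
tool_pos: [0.499, -0.0444, 0.0658]
tcp_rot: [0.772, 0.045, 0.631, -0.055]
wrist_force: [0.7, 0.3, 0.4]
opening: -0.0
```

Emit:
jog_arm(plan=[[[0.1, 0, 0, 0, 0, 0, 1], [0.2, 0, 0, 0, 0, 0, 1], [0.2, 0, 0, 0, 0, 0, 1]]])

```text
time: 38.7
tool_pos: [0.4994, -0.0444, 0.0645]
tcp_rot: [0.772, 0.046, 0.631, -0.055]
wrist_force: [-12.1, 1.7, 29.2]
opening: 0.001
```

```bash
python3 - <<'E'
from h import *
info()
s=snap('side','q3')
cv2.imwrite('pics/q3c.png',cv2.resize(cv2.imread('pics/q3.png')[235:305,275:360],None,fx=8,fy=8,interpolation=cv2.INTER_CUBIC))
E
```

```text
t 38.7 p [ 0.4994 -0.0444  0.0645] x [ 0.197 -0.027 -0.98 ] y [0.143 0.99  0.001] yaw 1.428 F [-12.11   1.68  29.21] op 0.001 q [-0.49  0.46  0.59  2.2  -0.61  0.41  2.  ]
```

View pics/q3c.png

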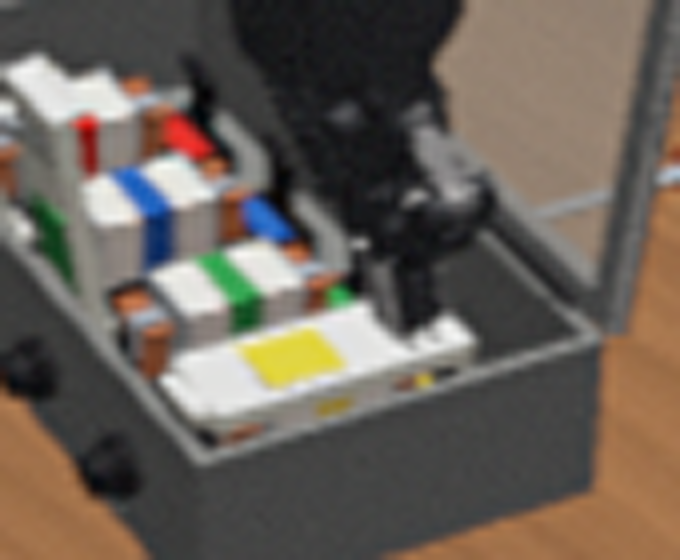

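Emit:
jog_arm(plan=[[[-1, 0, 0, 0, 0, 0, 1], [-4, 0, -3, 0, 0, 0, 1], [-8, 0, -6, 0, 0, 0, 1], [-13, 0, -9, 0, 0, 0, 1], [-15, 0, -12, 0, 0.2, 0, 1], [-15, 0, -12, 0, 0.2, 0, 1]]])

```text
time: 39.35
tool_pos: [0.3524, -0.024, 0.188]
tcp_rot: [0.704, 0.05, 0.707, -0.052]
wrist_force: [-0.5, 1.3, 0.5]
opening: 0.003
```

```bash
python3 cov.py green 1.95,-.1 1.95,-.1,.15; python3 - <<'E'
from h import *
s=snap('side','q4')
cv2.imwrite('pics/q4c.png',cv2.resize(cv2.imread('pics/q4.png')[215:305,255:360],None,fx=6.5,fy=6.5,interpolation=cv2.INTER_CUBIC))
E
```

```text
t 39.35 p [ 0.3524 -0.024   0.188 ] x [-0.005 -0.002 -1.   ] y [ 0.143  0.99  -0.003] yaw 1.428 F [-0.52  1.31  0.49] op 0.003 q [-1.07 -0.06  1.05  2.31  0.07  0.86  1.35]
1.95,-.1 [0.376 0.036 0.13 ] [5.761, 6.328, 1.462, -0.0, 0.095, 0.003]
1.95,-.1,.15 [0.353 0.04  0.188] [0.012, 6.311, -0.86, -0.0, 0.095, 0.003]
```

View pics/q4c.png

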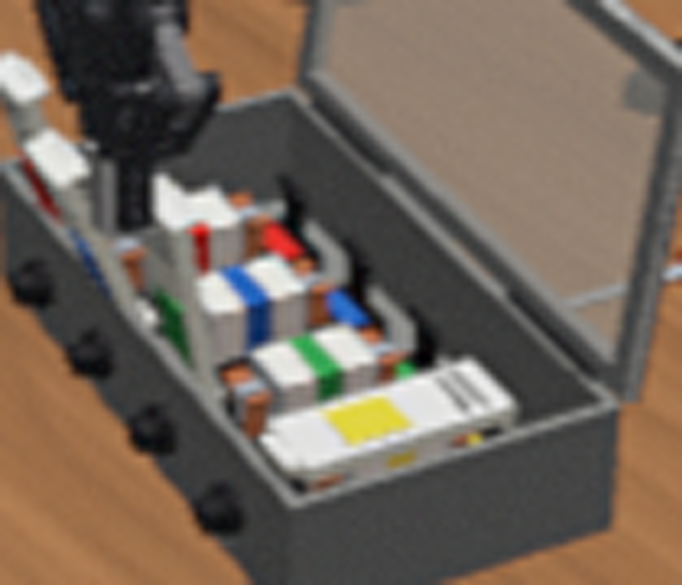

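Emit:
jog_arm(plan=[[[-1, 4, 0, 0, 0.1, 0, 1], [-1, 6.3, 0, 0, 0.1, 0, 1], [0, 6.3, 1.4, 0, 0.1, 0, 1], [3, 6.3, 1.4, 0, 0.1, 0, 1], [5.7, 6.3, 1.4, 0, 0.1, 0, 1], [5.7, 6.3, 1.4, 0, 0.1, 0, 1], [5.7, 6.3, 1.4, 0, 0.1, 0, 1]]])

```text
time: 40.1
tool_pos: [0.3763, 0.0364, 0.1307]
tcp_rot: [0.669, 0.053, 0.74, -0.049]
wrist_force: [1.2, -0.6, 1.7]
opening: 0.001
```

```bash
python3 cov.py green 1.8,-.1 1.6,-.05 1.4,0 1.2,.05 1.0,.1 .8,.15 .6,.2 .45,.2 .3,.2 .2,.2
```

```text
t 40.1 p [0.3763 0.0364 0.1307] x [-0.099  0.013 -0.995] y [ 0.143  0.99  -0.001] yaw 1.427 F [ 1.16 -0.56  1.66] op 0.001 q [-0.98  0.31  0.95  2.26 -0.37  0.84  1.65]
1.8,-.1 [0.387 0.035 0.137] [-0.72, -0.016, 0.962, -0.001, -0.0, 0.001]
1.6,-.05 [0.402 0.033 0.143] [-1.518, -0.015, 2.453, -0.001, -0.05, 0.001]
1.4,0 [0.419 0.03  0.146] [-1.992, -0.014, 4.139, -0.001, -0.1, 0.001]
1.2,.05 [0.437 0.028 0.145] [-2.084, -0.012, 5.951, -0.001, -0.15, 0.001]
1.0,.1 [0.455 0.025 0.14 ] [-1.753, -0.01, 7.795, -0.001, -0.2, 0.001]
.8,.15 [0.472 0.023 0.131] [-0.988, -0.007, 9.565, -0.001, -0.25, 0.001]
.6,.2 [0.486 0.02  0.118] [0.19, -0.004, 11.15, -0.001, -0.3, 0.001]
.45,.2 [0.495 0.019 0.106] [1.263, -0.002, 12.184, -0.001, -0.3, 0.001]
.3,.2 [0.502 0.018 0.093] [2.494, -0.0, 13.027, -0.001, -0.3, 0.001]
.2,.2 [0.506 0.018 0.083] [3.385, 0.001, 13.47, -0.001, -0.3, 0.001]
```

Emit:
jog_arm(plan=[[[-0.7, 0, 1.0, 0, 0, 0, 1], [-1.5, 0, 2.5, 0, -0.05, 0, 1], [-2.0, 0, 4.1, 0, -0.1, 0, 1], [-2.1, 0, 6.0, 0, -0.15, 0, 1], [-1.75, 0, 7.8, 0, -0.2, 0, 1], [-1.0, 0, 9.6, 0, -0.25, 0, 1], [0.2, 0, 11.2, 0, -0.3, 0, 1], [1.3, 0, 12.2, 0, -0.3, 0, 1], [2.5, 0, 13.0, 0, -0.3, 0, 1], [3.4, 0, 13.5, 0, -0.3, 0, 1]]])

```text
time: 41.1
tool_pos: [0.508, 0.0189, 0.0842]
tcp_rot: [0.773, 0.046, 0.63, -0.054]
wrist_force: [-0.4, 0.7, -0.2]
opening: 0.0
```

```bash
python3 cov.py green .1,.2 0,.2 0,.2,.088,-.003; python3 - <<'E'
from h import *
s=snap('side','r2')
cv2.imwrite('pics/r2c.png',cv2.resize(cv2.imread('pics/r2.png')[165:305,220:360],None,fx=4.2,fy=4.2,interpolation=cv2.INTER_CUBIC))
E
```

```text
t 41.1 p [0.508  0.0189 0.0842] x [ 0.199 -0.027 -0.98 ] y [0.142 0.99  0.002] yaw 1.429 F [-0.4   0.72 -0.17] op 0.0 q [-0.74  0.47  0.74  2.18 -0.61  0.47  1.87]
.1,.2 [0.508 0.017 0.076] [0.799, -0.157, -0.163, 0.0, 0.003, -0.002]
0,.2 [0.509 0.017 0.068] [1.58, -0.158, -0.16, 0.0, 0.003, -0.002]
0,.2,.088,-.003 [0.509 0.017 0.065] [1.874, -0.159, -0.22, 0.0, 0.003, -0.002]
```

View pics/r2c.png

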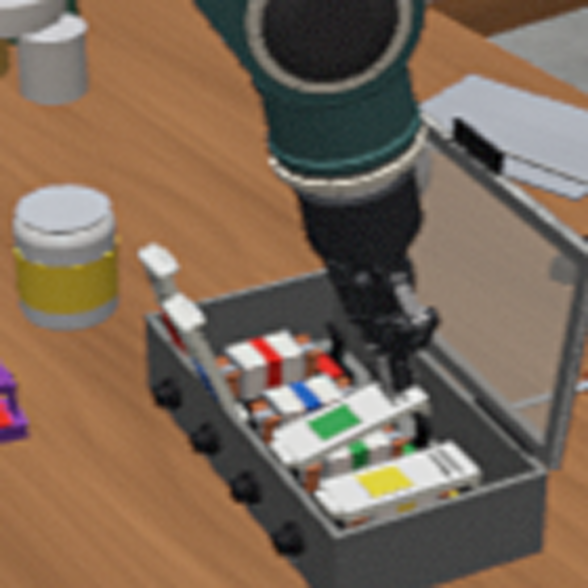

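Emit:
jog_arm(plan=[[[0.7, -0.1, -0.1, 0, 0, 0, 1], [1.3, -0.1, -0.1, 0, 0, 0, 1], [1.7, -0.1, -0.1, 0, 0, 0, 1], [1.7, -0.1, -0.1, 0, 0, 0, 1]]])

```text
time: 41.55
tool_pos: [0.5082, 0.0171, 0.066]
tcp_rot: [0.772, 0.045, 0.631, -0.055]
wrist_force: [-0.5, 0.1, 0.4]
opening: 0.004
```

Emit:
jog_arm(plan=[[[0.1, 0, 0, 0, 0, 0, 1], [0.2, 0, 0, 0, 0, 0, 1], [0.2, 0, 0, 0, 0, 0, 1]]])

```text
time: 41.85
tool_pos: [0.5086, 0.0171, 0.0647]
tcp_rot: [0.772, 0.046, 0.631, -0.055]
wrist_force: [-10.2, 1.6, 24.1]
opening: 0.005
```

Emit:
jog_arm(plan=[[[-1, 0, 0, 0, 0, 0, 1], [-4, 0, -3, 0, 0, 0, 1], [-8, 0, -6, 0, 0, 0, 1], [-13, 0, -9, 0, 0, 0, 1], [-15, 0, -12, 0, 0.2, 0, 1], [-15, 0, -12, 0, 0.2, 0, 1]]])

```text
time: 42.45
tool_pos: [0.3718, 0.0383, 0.1822]
tcp_rot: [0.711, 0.05, 0.7, -0.05]
wrist_force: [-0.4, 0.7, 2.0]
opening: 0.0
```

```bash
python3 cov.py blue 2.15,-.1 2.15,-.1,.15; python3 - <<'E'
from h import *
s=snap('side','r4')
cv2.imwrite('pics/r4c.png',cv2.resize(cv2.imread('pics/r4.png')[165:305,220:360],None,fx=4.2,fy=4.2,interpolation=cv2.INTER_CUBIC))
E
```

```text
t 42.45 p [0.3718 0.0383 0.1822] x [ 0.016 -0.001 -1.   ] y [0.142 0.99  0.001] yaw 1.429 F [-0.44  0.66  2.03] op 0.0 q [-1.35  0.04  1.21  2.29 -0.05  0.82  1.32]
2.15,-.1 [0.372 0.1   0.119] [6.3, 6.059, -0.963, 0.001, 0.116, -0.001]
2.15,-.1,.15 [0.338 0.104 0.171] [1.058, 6.069, -4.275, 0.001, 0.116, -0.001]
```

View pics/r4c.png

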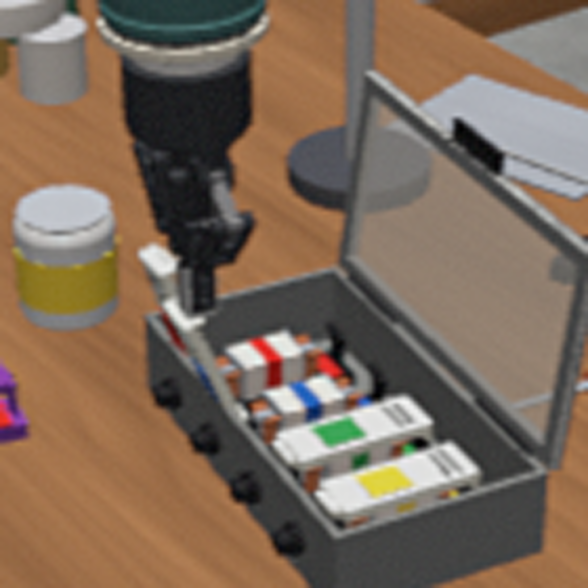

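q3 is drifting towards its limit (1.21 of 1.25); I try a reversed loop in the air, over the closed covers, to unwind it.

Emit:
jog_arm(plan=[[[-6, 0, 0, 0, 0, 0, 1], [-3, 0, 4, 0, -0.1, 0, 1], [0, 0, 7.5, 0, -0.2, 0, 1], [3, 0, 10.5, 0, -0.2, 0, 1], [5, 0, 13.0, 0, -0.2, 0, 1], [2, 0, 13, 0, -0.2, 0, 1], [0.4, 0, 11.5, 0, -0.2, 0, 1], [-1.5, 0, 9.5, 0, -0.1, 0, 1], [-2.5, 0, 6, 0, 0, 0, 1], [-2.5, 0, 3, 0, 0.1, 0, 1]]])

```text
time: 43.5
tool_pos: [0.4012, 0.0348, 0.208]
tcp_rot: [0.676, 0.054, 0.734, -0.046]
wrist_force: [-0.5, 1.0, -0.9]
opening: 0.001
```

```bash
python3 cov.py blue 2.15,-.1
```

```text
t 43.5 p [0.4012 0.0348 0.208 ] x [-0.08   0.017 -0.997] y [0.141 0.99  0.006] yaw 1.429 F [-0.49  1.05 -0.87] op 0.001 q [-1.18  0.2   1.16  2.15 -0.24  1.01  1.55]
2.15,-.1 [0.372 0.1   0.119] [9.202, 5.94, -3.078, 0.002, 0.018, -0.006]
```

Emit:
jog_arm(plan=[[[-3, 4, 0, -0.8, 0, 0, 1], [-3, 6, 0, -0.8, 0, 0, 1], [-3, 6, 0, -0.8, 0, 0, 1], [-3, 6, 0, -0.8, 0, 0, 1], [-3, 6, 0, -0.8, 0, 0, 1], [-3, 6, 0, -0.8, 0, 0, 1], [-3, 6, 0, -0.8, 0, 0, 1]]])

```text
time: 44.2
tool_pos: [0.4128, 0.0937, 0.237]
tcp_rot: [0.644, -0.214, 0.693, 0.243]
wrist_force: [0.1, -0.5, -0.1]
opening: -0.002
```

```bash
python3 cov.py blue 2.15,-.1
```

```text
t 44.2 p [0.4128 0.0937 0.237 ] x [-0.078  0.016 -0.997] y [-0.61   0.79   0.061] yaw 2.229 F [ 0.08 -0.54 -0.1 ] op -0.002 q [-1.18  0.15  1.    2.07 -0.18  1.07  2.14]
2.15,-.1 [0.372 0.1   0.119] [12.075, 2.253, -2.26, 0.803, 0.021, 0.003]
```

```bash
sed -i 's/^def tilt(a):/PHI=0.8\ndef tilt(a):/; s/return R.from_matrix(np.stack(\[x,y,np.cross(x,y)\],1))$/return R.from_matrix(np.stack([x,y,np.cross(x,y)],1))*R.from_rotvec([-PHI,0,0])/; s/s=.011\*abs/s=.014*abs/' cov.py; tail -25 cov.py | head -14; python3 cov.py blue 2.1,.1 2.1,.1,.15; 
```

```text
from h import *
mid=np.array([.4770,.0531]); ex=np.array([.9898,-.1425]); ey=np.array([.1425,.9898])
K={'red':1.5,'blue':.5,'green':-.5,'yellow':-1.5}
def seat(k): return mid+ey*.062*K[k]
PHI=0.8
def tilt(a):
    x=np.r_[ex*np.sin(a),-np.cos(a)]; y=np.r_[ey,0]; return R.from_matrix(np.stack([x,y,np.cross(x,y)],1))*R.from_rotvec([-PHI,0,0])
def pose(k,th,a,r=.088,h=.0105,extra=0.):
    s=.014*abs(np.sin(th-a))+extra
    c=np.array([-.048,.042])+r*np.array([np.cos(th),np.sin(th)])+(h+s)*np.array([-np.sin(th),np.cos(th)])
    t=c-.014*np.array([np.sin(a),-np.cos(a)])
    return np.r_[seat(k)+ex*t[0],t[1]],tilt(a)
if __name__=='__main__':
    k=sys.argv[1]; info()
t 44.2 p [0.4128 0.0937 0.237 ] x [-0.078  0.016 -0.997] y [-0.61   0.79   0.061] yaw 2.229 F [ 0.08 -0.54 -0.1 ] op -0.002 q [-1.18  0.15  1.    2.07 -0.18  1.07  2.14]
2.1,.1 [0.369 0.1   0.12 ] [11.999, 2.485, -2.484, 0.002, -0.121, -0.132]
2.1,.1,.15 [0.338 0.104 0.174] [6.912, 5.053, -4.928, 0.002, -0.121, -0.132]
```

Emit:
jog_arm(plan=[[[2, 2.5, -2.5, 0, -0.12, -0.13, 1], [4, 2.5, -2.5, 0, -0.12, -0.13, 1], [4, 2.5, -2.5, 0, -0.12, -0.13, 1], [8, 2.5, -2.5, 0, -0.12, -0.13, 1], [12, 2.5, -2.5, 0, -0.12, -0.13, 1], [12, 2.5, -2.5, 0, -0.12, -0.13, 1], [12, 2.5, -2.5, 0, -0.12, -0.13, 1]]])

```text
time: 44.9
tool_pos: [0.3688, 0.0991, 0.1208]
tcp_rot: [0.699, -0.244, 0.638, 0.211]
wrist_force: [1.0, -0.7, 0.8]
opening: -0.0
```

```bash
python3 cov.py blue 1.95,.1 1.75,.1 1.55,.1 1.35,.1 1.15,.1 .95,.1 .75,.1 .55,.1 .4,.1 .25,.1;python3 - <<'E'
from h import *
s=snap('side','s1')
cv2.imwrite('pics/s1c.png',cv2.resize(cv2.imread('pics/s1.png')[165:305,220:360],None,fx=4.2,fy=4.2,interpolation=cv2.INTER_CUBIC))
E
```

```text
t 44.9 p [0.3688 0.0991 0.1208] x [ 0.095 -0.017 -0.995] y [-0.607  0.791 -0.071] yaw 2.225 F [ 1.   -0.7   0.84] op -0.0 q [-1.25  0.21  0.95  2.37 -0.23  0.57  2.1 ]
1.95,.1 [0.378 0.099 0.129] [-0.703, -0.664, 0.77, -0.0, -0.004, -0.0]
1.75,.1 [0.393 0.096 0.138] [-1.488, -1.807, 1.878, -0.0, -0.004, -0.0]
1.55,.1 [0.41  0.094 0.144] [-1.944, -3.078, 3.111, -0.0, -0.004, -0.0]
1.35,.1 [0.429 0.091 0.147] [-2.021, -4.426, 4.421, -0.0, -0.004, -0.0]
1.15,.1 [0.448 0.089 0.146] [-1.686, -5.787, 5.744, -0.0, -0.004, -0.0]
.95,.1 [0.466 0.086 0.14 ] [-0.93, -7.088, 7.011, -0.0, -0.004, -0.0]
.75,.1 [0.483 0.083 0.13 ] [0.228, -8.256, 8.151, -0.0, -0.004, -0.0]
.55,.1 [0.498 0.081 0.116] [1.738, -9.221, 9.095, -0.0, -0.004, -0.0]
.4,.1 [0.507 0.08  0.104] [3.058, -9.775, 9.638, -0.0, -0.004, -0.0]
.25,.1 [0.514 0.079 0.09 ] [4.496, -10.162, 10.02, -0.0, -0.004, -0.0]
```

View pics/s1c.png

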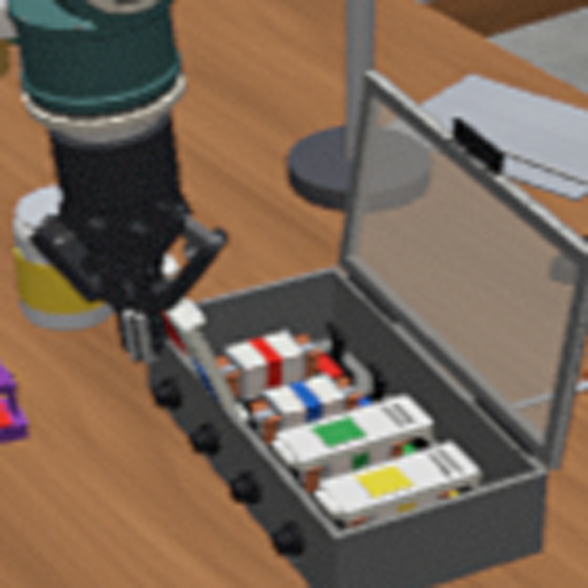

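Emit:
jog_arm(plan=[[[-0.7, -0.7, 0.8, 0, 0, 0, 1], [-1.5, -1.8, 1.9, 0, 0, 0, 1], [-1.9, -3.1, 3.1, 0, 0, 0, 1], [-2.0, -4.4, 4.4, 0, 0, 0, 1], [-1.7, -5.8, 5.7, 0, 0, 0, 1], [-0.9, -7.1, 7.0, 0, 0, 0, 1], [0.2, -8.3, 8.2, 0, 0, 0, 1], [1.7, -9.2, 9.1, 0, 0, 0, 1], [3.1, -9.8, 9.6, 0, 0, 0, 1], [4.1, -10.1, 9.9, 0, 0, 0, 1]]])

```text
time: 45.95
tool_pos: [0.5142, 0.0808, 0.0955]
tcp_rot: [0.7, -0.244, 0.636, 0.213]
wrist_force: [0.2, 0.1, 0.7]
opening: -0.001
```

```bash
python3 cov.py blue .1,.1 0,.1 0,.1,.088,-.003;python3 - <<'E'
from h import *
s=snap('side','s2')
cv2.imwrite('pics/s2c.png',cv2.resize(cv2.imread('pics/s2.png')[165:305,220:360],None,fx=4.2,fy=4.2,interpolation=cv2.INTER_CUBIC))
E
```

```text
t 45.95 p [0.5142 0.0808 0.0955] x [ 0.1   -0.011 -0.995] y [-0.609  0.79  -0.07 ] yaw 2.227 F [0.17 0.13 0.69] op -0.001 q [-0.83  0.5   0.74  2.08 -0.52  0.64  2.47]
.1,.1 [0.518 0.078 0.075] [2.066, -0.274, 0.023, 0.002, 0.003, -0.002]
0,.1 [0.52  0.078 0.068] [2.811, -0.329, 0.073, 0.002, 0.003, -0.002]
0,.1,.088,-.003 [0.52  0.078 0.065] [3.109, -0.308, 0.052, 0.002, 0.003, -0.002]
```

View pics/s2c.png

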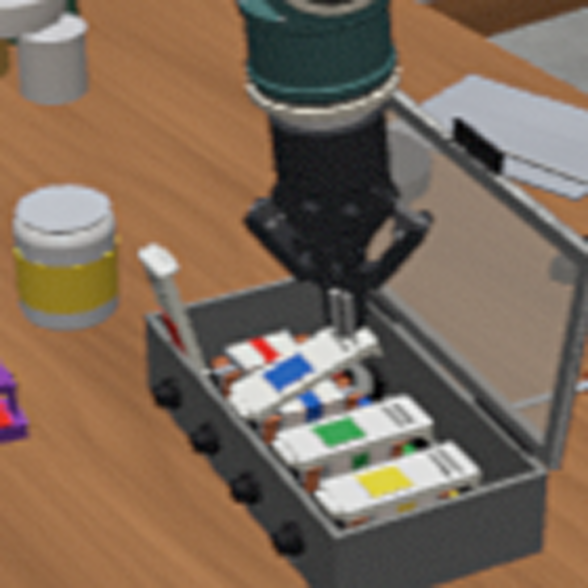

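Emit:
jog_arm(plan=[[[0.8, 0, -0.2, 0, 0, 0, 1], [1.6, 0, -0.2, 0, 0, 0, 1], [2.4, 0, -0.2, 0, 0, 0, 1], [2.8, 0, -0.2, 0, 0, 0, 1], [2.8, 0, -0.2, 0, 0, 0, 1]]])

```text
time: 46.5
tool_pos: [0.513, 0.0789, 0.065]
tcp_rot: [0.699, -0.244, 0.638, 0.213]
wrist_force: [-2.0, 0.3, 4.9]
opening: -0.003
```

Emit:
jog_arm(plan=[[[0.1, 0, 0, 0, 0, 0, 1], [0.2, 0, 0, 0, 0, 0, 1], [0.2, 0, 0, 0, 0, 0, 1]]])

```text
time: 46.8
tool_pos: [0.5132, 0.079, 0.064]
tcp_rot: [0.699, -0.243, 0.638, 0.213]
wrist_force: [-11.9, 0.6, 31.2]
opening: -0.005
```

Emit:
jog_arm(plan=[[[-2, 0, 0, 0, 0, 0, 1], [-6, 0, 0, 0, 0, 0, 1], [-10, 0, 0, 0, 0, 0, 1], [-13, 3, -3, 0, 0, 0, 1], [-13, 6, -6, 0, 0, 0, 1]]])

```text
time: 47.3
tool_pos: [0.4289, 0.0897, 0.1868]
tcp_rot: [0.7, -0.244, 0.637, 0.212]
wrist_force: [-0.3, 0.6, 1.0]
opening: -0.0
```

```bash
python3 cov.py red 2.05,.1; python3 - <<'E'
from h import *
s=snap('side','s4')
cv2.imwrite('pics/s4c.png',cv2.resize(cv2.imread('pics/s4.png')[165:305,220:360],None,fx=4.2,fy=4.2,interpolation=cv2.INTER_CUBIC))
E
```

```text
t 47.3 p [0.4289 0.0897 0.1868] x [ 0.1   -0.014 -0.995] y [-0.607  0.792 -0.072] yaw 2.225 F [-0.3   0.64  1.03] op -0.0 q [-1.23  0.17  1.02  2.2  -0.16  0.76  2.11]
2.05,.1 [0.381 0.161 0.123] [5.743, 9.028, 0.089, -0.001, 0.001, 0.001]
```

View pics/s4c.png

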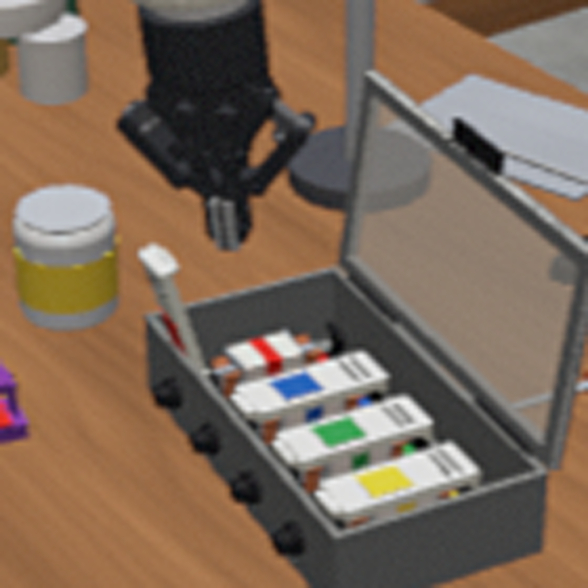

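Emit:
jog_arm(plan=[[[-1, 4.5, 0, 0, 0, 0, 1], [-1, 9, 0, 0, 0, 0, 1], [-1, 9, 0, 0, 0, 0, 1], [3, 9, 0.1, 0, 0, 0, 1], [5.7, 9, 0.1, 0, 0, 0, 1], [5.7, 9, 0.1, 0, 0, 0, 1], [5.7, 9, 0.1, 0, 0, 0, 1]]])

```text
time: 48.05
tool_pos: [0.3801, 0.16, 0.1226]
tcp_rot: [0.699, -0.244, 0.638, 0.211]
wrist_force: [0.4, -0.4, 0.8]
opening: -0.001
```

```bash
python3 cov.py red  1.9,.1 1.7,.1 1.5,.1 1.3,.1 1.1,.1 .9,.1 .7,.1 .5,.1 .35,.1 .2,.1,.085
```

```text
t 48.05 p [0.3801 0.16   0.1226] x [ 0.097 -0.017 -0.995] y [-0.607  0.792 -0.072] yaw 2.225 F [ 0.38 -0.38  0.81] op -0.001 q [-1.33  0.28  0.92  2.3  -0.3   0.61  2.03]
1.9,.1 [0.391 0.159 0.131] [-0.769, -0.736, 0.857, -0.001, -0.003, 0.001]
1.7,.1 [0.406 0.157 0.14 ] [-1.475, -1.915, 2.001, -0.001, -0.003, 0.001]
1.5,.1 [0.424 0.155 0.145] [-1.838, -3.211, 3.259, -0.001, -0.003, 0.001]
1.3,.1 [0.442 0.152 0.147] [-1.811, -4.568, 4.579, -0.001, -0.003, 0.001]
1.1,.1 [0.461 0.149 0.144] [-1.368, -5.92, 5.895, -0.001, -0.003, 0.001]
.9,.1 [0.48  0.147 0.138] [-0.506, -7.193, 7.137, -0.001, -0.003, 0.001]
.7,.1 [0.496 0.144 0.127] [0.748, -8.315, 8.233, -0.001, -0.003, 0.001]
.5,.1 [0.51  0.142 0.112] [2.337, -9.218, 9.116, -0.001, -0.003, 0.001]
.35,.1 [0.518 0.141 0.099] [3.702, -9.716, 9.606, -0.001, -0.003, 0.001]
.2,.1,.085 [0.521 0.141 0.084] [5.2, -9.829, 9.721, -0.001, -0.003, 0.001]
```

Emit:
jog_arm(plan=[[[-0.8, -0.7, 0.9, 0, 0, 0, 1], [-1.5, -1.9, 2.0, 0, 0, 0, 1], [-1.8, -3.2, 3.2, 0, 0, 0, 1], [-1.8, -4.6, 4.6, 0, 0, 0, 1], [-1.4, -5.9, 5.9, 0, 0, 0, 1], [-0.5, -7.2, 7.1, 0, 0, 0, 1], [0.7, -8.3, 8.2, 0, 0, 0, 1], [2.3, -9.2, 9.1, 0, 0, 0, 1], [3.7, -9.6, 9.5, 0, 0, 0, 1], [5.2, -9.7, 9.6, 0, 0, 0, 1]]])

```text
time: 49.05
tool_pos: [0.5218, 0.1427, 0.0859]
tcp_rot: [0.701, -0.244, 0.636, 0.212]
wrist_force: [1.2, -0.1, 0.8]
opening: 0.001
```

```bash
python3 cov.py red 0,.1,.084;python3 - <<'E'
from h import *
s=snap('side','t2')
cv2.imwrite('pics/t2c.png',cv2.resize(cv2.imread('pics/t2.png')[165:305,220:360],None,fx=4.2,fy=4.2,interpolation=cv2.INTER_CUBIC))
E
```

```text
t 49.05 p [0.5218 0.1427 0.0859] x [ 0.101 -0.013 -0.995] y [-0.608  0.791 -0.072] yaw 2.226 F [ 1.22 -0.09  0.77] op 0.001 q [-0.93  0.55  0.72  2.03 -0.53  0.65  2.36]
0,.1,.084 [0.525 0.14  0.068] [1.828, -0.231, -0.071, 0.001, 0.002, 0.0]
```

View pics/t2c.png

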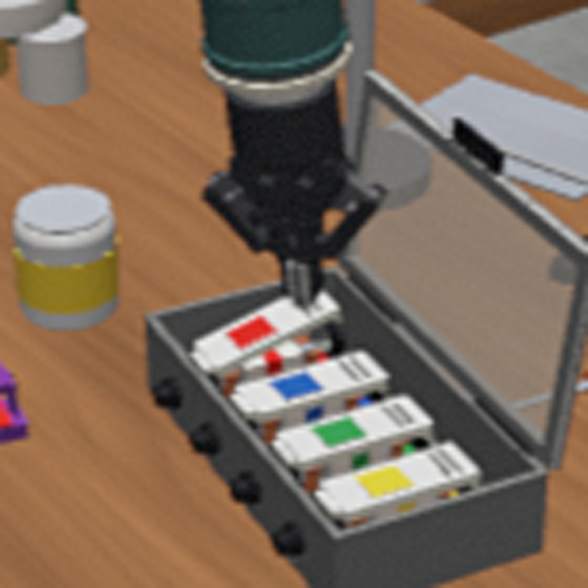

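Emit:
jog_arm(plan=[[[0.7, -0.1, -0.1, 0, 0, 0, 1], [1.4, -0.1, -0.1, 0, 0, 0, 1], [1.8, -0.1, -0.1, 0, 0, 0, 1], [1.8, -0.1, -0.1, 0, 0, 0, 1]]])

```text
time: 49.5
tool_pos: [0.521, 0.1406, 0.0659]
tcp_rot: [0.699, -0.244, 0.638, 0.212]
wrist_force: [0.1, 0.0, -0.8]
opening: 0.002
```

Emit:
jog_arm(plan=[[[0.1, 0, 0, 0, 0, 0, 1], [0.2, 0, 0, 0, 0, 0, 1], [0.2, 0, 0, 0, 0, 0, 1]]])

```text
time: 49.8
tool_pos: [0.5214, 0.1406, 0.0646]
tcp_rot: [0.699, -0.244, 0.637, 0.212]
wrist_force: [-6.5, -0.2, 14.5]
opening: 0.005
```

Emit:
jog_arm(plan=[[[0.1, 0, 0, 0, 0, 0, 1], [0.1, 0, 0, 0, 0, 0, 1]]])

```text
time: 50.0
tool_pos: [0.5215, 0.1407, 0.064]
tcp_rot: [0.699, -0.244, 0.637, 0.212]
wrist_force: [-12.7, -1.5, 28.9]
opening: 0.004
```

Emit:
jog_arm(plan=[[[-2, 0, 0, 0, 0, 0, 1], [-6, 0, 0, 0, 0, 0, 1], [-11, 0, 0, 0, 0, 0, 1], [-16, 3, -3, 0, 0, 0, 1], [-21, 6, -6, 0, 0, 0, 1], [-24, 6, -6, 0, 0, 0, 1]]])

```text
time: 50.6
tool_pos: [0.4314, 0.154, 0.2632]
tcp_rot: [0.699, -0.245, 0.638, 0.213]
wrist_force: [-0.7, 0.4, 2.9]
opening: -0.001
```

```bash
python3 - <<'E'
from h import *
info()
s=snap('side','u1'); t=snap('top','u2')
cv2.imwrite('pics/u1c.png',cv2.resize(cv2.imread('pics/u1.png')[165:305,220:370],None,fx=4.2,fy=4.2,interpolation=cv2.INTER_CUBIC))
cv2.imwrite('pics/u2c.png',cv2.resize(cv2.imread('pics/u2.png')[170:280,205:335],None,fx=5,fy=5,interpolation=cv2.INTER_CUBIC))
# cover plate heights along each cover from side depth
from cov import seat,ex,ey
C=cloud(s).reshape(-1,3)
for k in('red','blue','green','yellow'):
    d=(C[:,:2]-seat(k)); X=d@ex;Y=d@ey; m=(abs(Y)<.014)&(C[:,2]>.04)&(C[:,2]<.09)
    print(k,[ (round(float(np.median(C[m&(abs(X-x)<.007),2])),4),int((m&(abs(X-x)<.007)).sum())) for x in(-.03,-.015,0,.015,.03,.042)])
E
```

```text
t 50.6 p [0.4314 0.154  0.2632] x [ 0.096 -0.015 -0.995] y [-0.61   0.79  -0.071] yaw 2.228 F [-0.7   0.35  2.94] op -0.001 q [-1.47  0.06  1.07  2.07  0.    0.96  1.83]
red [(0.051, 25), (0.0523, 27), (0.0528, 26), (0.0516, 28), (0.051, 24), (0.0517, 27)]
blue [(0.0507, 32), (0.0521, 32), (0.0524, 35), (0.0516, 27), (0.0522, 24), (0.052, 28)]
green [(0.051, 31), (0.0515, 35), (0.0525, 28), (0.0521, 31), (0.0523, 31), (0.0523, 31)]
yellow [(0.0511, 34), (0.0511, 39), (0.0517, 36), (0.0515, 30), (0.0513, 35), (0.0517, 35)]
```

View pics/u1c.png

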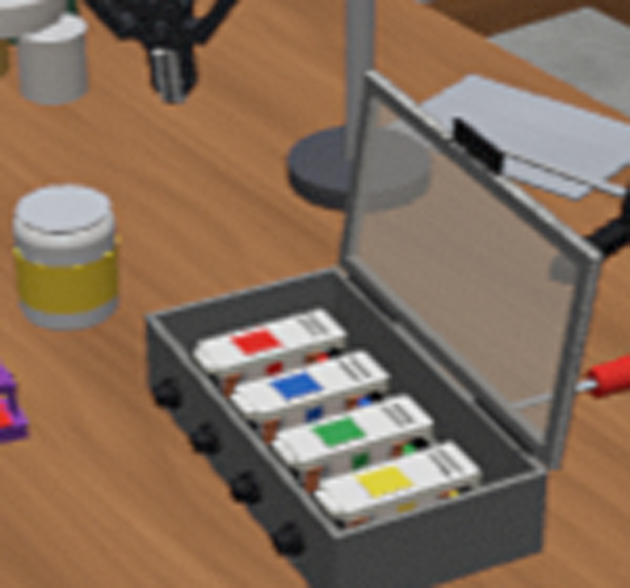

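View pics/u2c.png

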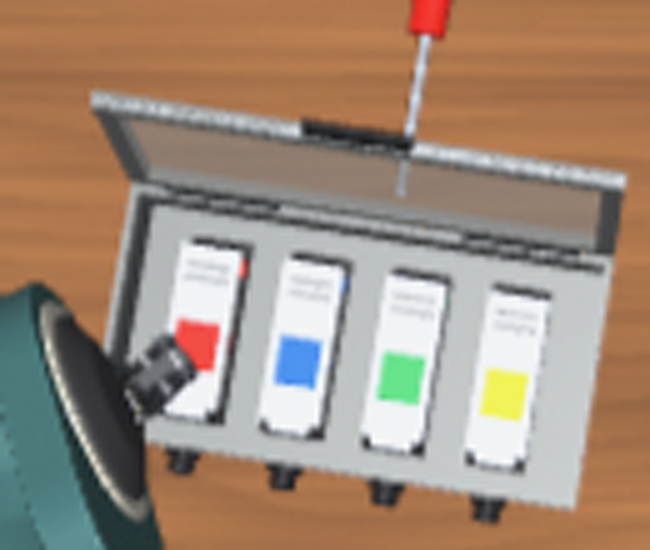

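All four covers lie flat at 0.052 m (expected 0.0525). Checking the arm's clearance to the lamp before the lid.

```bash
cat > lid.py <<'E'
from h import *
import cov
bm=np.array([.4816,.0520]); ex,ey=cov.ex,cov.ey
def pose(th,a,r=.13,h=.009,extra=0.,y=0.):
    s=.014*abs(np.sin(th+a))+extra
    c=np.array([.075,.062])+r*np.array([-np.cos(th),np.sin(th)])+(h+s)*np.array([np.sin(th),np.cos(th)])
    t=c-.014*np.array([np.sin(a),-np.cos(a)])
    return np.r_[bm+ex*t[0]+ey*y,t[1]],cov.tilt(a)
if __name__=='__main__':
    info()
    for q in sys.argv[1:]:
        v=[float(i) for i in q.split(',')]; p,ro=pose(v[0],v[1],*( [v[2]] if len(v)>2 else []),extra=v[3] if len(v)>3 else 0)
        print(q,p.round(3),row(p,rot=ro))
E
python3 lid.py 1.75,-.2,.13,.03 1.75,-.2,.25,.03
python3 - <<'E'
from h import *
from cov import ex,ey
import lid
s=load('u1'); C=cloud(s).reshape(-1,3)
d=(C[:,:2]-lid.bm);X=d@ex;Y=d@ey
for z0 in (.1,.14,.18,.2,.21):
    m=(abs(Y)<.13)&(abs(C[:,2]-z0)<.006)&(X>.06)&(X<.13); print(z0,m.sum(),np.percentile(X[m],[5,50,95]).round(4))
E
```

```text
t 50.7 p [0.4321 0.1564 0.2664] x [ 0.099 -0.005 -0.995] y [-0.612  0.788 -0.065] yaw 2.231 F [ 0.9   0.77 -0.52] op 0.001 q [-1.47  0.05  1.07  2.07  0.    0.96  1.83]
1.75,-.2,.13,.03 [0.633 0.03  0.194] [9.247, -21.779, 7.456, 0.007, 0.214, 0.209]
1.75,-.2,.25,.03 [0.654 0.027 0.312] [-2.29, -24.084, 9.818, 0.007, 0.214, 0.209]
0.1 203 [0.0819 0.0845 0.0875]
0.14 214 [0.0876 0.0903 0.0933]
0.18 210 [0.093 0.096 0.099]
0.2 204 [0.0957 0.0983 0.1012]
0.21 272 [0.0967 0.1005 0.1077]
```

View pics/u1.png

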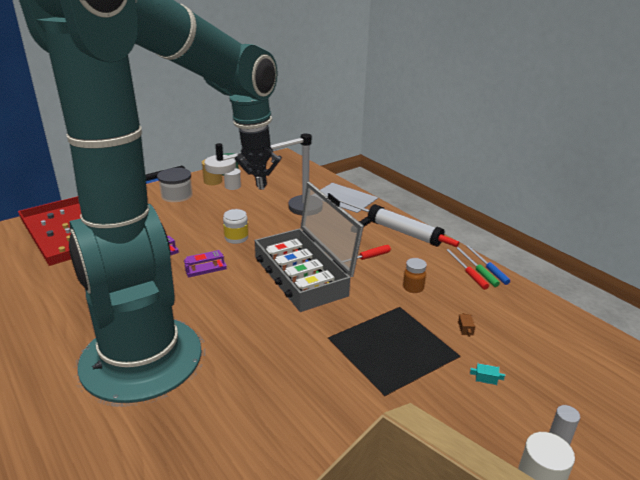

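View pics/u2.png

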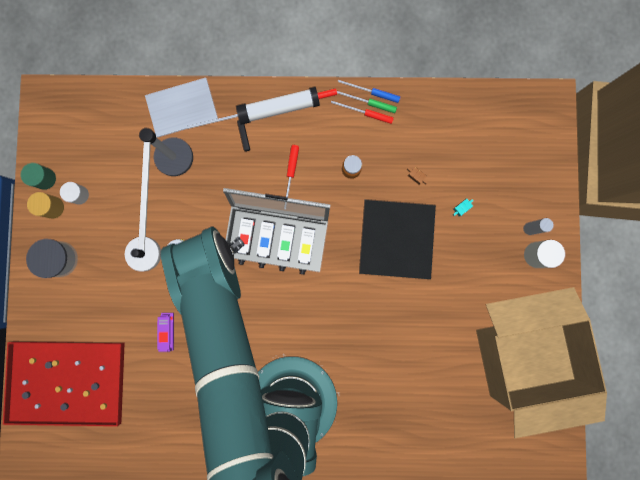

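Emit:
jog_arm(plan=[[[-5, 0, 0, 0, 0, 0, 1], [-4, -8, 3, 0, 0.1, 0.1, 1], [-4, -12, 5, 0, 0.2, 0.2, 1], [-3, -16, 7, 0, 0.21, 0.21, 1], [-3, -20, 8, 0, 0.21, 0.21, 1], [-2.3, -24, 9.8, 0, 0.21, 0.21, 1], [-2.3, -24, 9.8, 0, 0.21, 0.21, 1], [-2.3, -24, 9.8, 0, 0.21, 0.21, 1]]])

```text
time: 51.5
tool_pos: [0.614, 0.0468, 0.3111]
tcp_rot: [0.602, -0.197, 0.729, 0.259]
wrist_force: [0.1, 1.9, 1.9]
opening: -0.002
```

```bash
python3 lid.py 1.75,-.2,.13,.03; python3 - <<'E'
from h import *
s=snap('side','v1')
cv2.imwrite('pics/v1c.png',cv2.resize(cv2.imread('pics/v1.png')[100:300,220:420],None,fx=3,fy=3,interpolation=cv2.INTER_CUBIC))
E
```

```text
t 51.5 p [0.614  0.0468 0.3111] x [-0.198  0.025 -0.98 ] y [-0.6    0.788  0.141] yaw 2.221 F [0.05 1.89 1.93] op -0.002 q [-0.71  0.63  0.98  1.43 -0.49  1.55  2.51]
1.75,-.2,.13,.03 [0.633 0.03  0.194] [11.038, -4.101, 2.115, 0.003, -0.003, 0.002]
```

View pics/v1c.png

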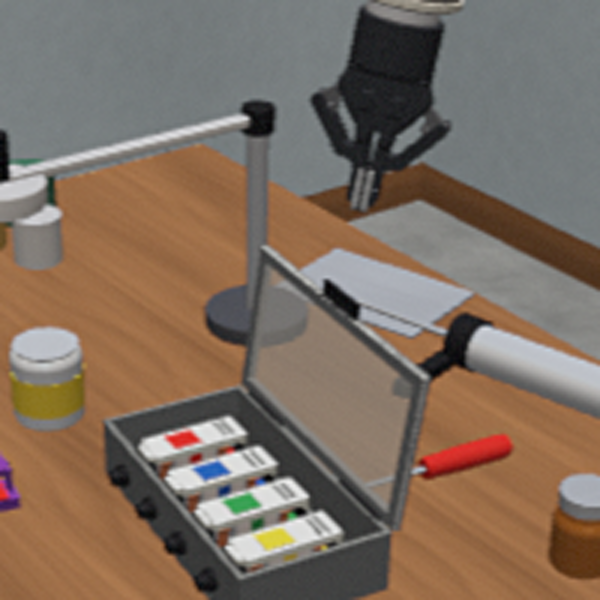

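Emit:
jog_arm(plan=[[[0, -5, 3.5, 0, 0, 0, 1], [0, -5, 3.5, 0, 0, 0, 1], [0, -5, 3.5, 0, 0, 0, 1], [4, -4.8, 3, 0, 0, 0, 1], [8, -4.5, 2.5, 0, 0, 0, 1], [11, -4.1, 2.1, 0, 0, 0, 1], [11, -4.1, 2.1, 0, 0, 0, 1], [11, -4.1, 2.1, 0, 0, 0, 1]]])

```text
time: 52.35
tool_pos: [0.6318, 0.0315, 0.1975]
tcp_rot: [0.603, -0.198, 0.728, 0.259]
wrist_force: [0.5, -1.3, 0.8]
opening: -0.002
```

```bash
python3 lid.py 1.75,-.2,.13,.02 1.71,-.2 1.6,-.2 1.45,-.2 1.3,-.2 1.15,-.2 1.0,-.2 .85,-.2 .7,-.2 .55,-.2; python3 - <<'E'
from h import *
s=snap('side','v2')
cv2.imwrite('pics/v2c.png',cv2.resize(cv2.imread('pics/v2.png')[100:300,220:420],None,fx=3,fy=3,interpolation=cv2.INTER_CUBIC))
E
```

```text
t 52.35 p [0.6318 0.0315 0.1975] x [-0.195  0.024 -0.981] y [-0.6    0.788  0.138] yaw 2.222 F [ 0.48 -1.3   0.82] op -0.002 q [-0.65  0.76  0.91  1.51 -0.58  1.38  2.59]
1.75,-.2,.13,.02 [0.623 0.032 0.196] [0.312, 0.487, -0.628, 0.003, -0.001, 0.005]
1.71,-.2 [0.599 0.035 0.201] [0.277, 2.304, -2.382, 0.003, -0.001, 0.005]
1.6,-.2 [0.585 0.037 0.205] [0.191, 3.359, -3.4, 0.003, -0.001, 0.005]
1.45,-.2 [0.565 0.04  0.207] [0.344, 4.814, -4.804, 0.003, -0.001, 0.005]
1.3,-.2 [0.545 0.043 0.207] [0.819, 6.254, -6.191, 0.003, -0.001, 0.005]
1.15,-.2 [0.524 0.046 0.203] [1.613, 7.64, -7.524, 0.003, -0.001, 0.005]
1.0,-.2 [0.505 0.049 0.195] [2.717, 8.931, -8.764, 0.003, -0.001, 0.005]
.85,-.2 [0.487 0.051 0.185] [4.107, 10.09, -9.874, 0.003, -0.001, 0.005]
.7,-.2 [0.47  0.054 0.171] [5.75, 11.079, -10.819, 0.003, -0.001, 0.005]
.55,-.2 [0.456 0.056 0.155] [7.605, 11.867, -11.568, 0.003, -0.001, 0.005]
```

View pics/v2c.png

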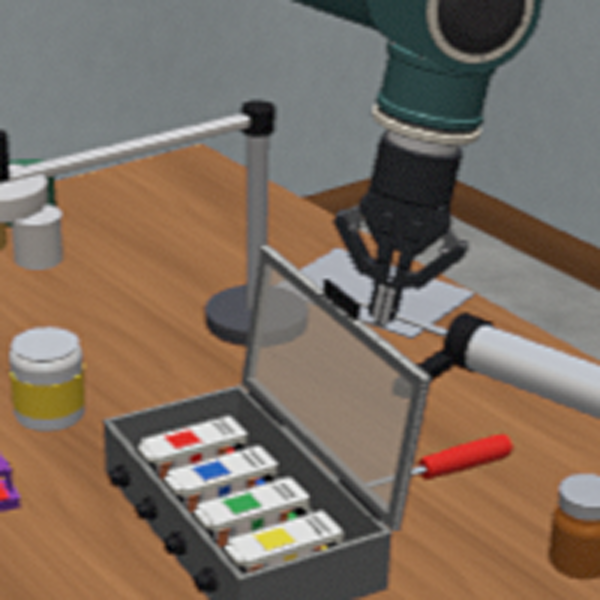

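```bash
python3 lid.py 1.71,-.2,.14 1.6,-.2,.14 1.45,-.2,.14 1.3,-.2,.14 1.15,-.2,.14 1.0,-.2,.14 .85,-.2,.14 .7,-.2,.14 .55,-.2,.14 
```

```text
t 52.4 p [0.6324 0.0312 0.1981] x [-0.193  0.024 -0.981] y [-0.6    0.788  0.137] yaw 2.221 F [ 0.72 -0.49  0.05] op 0.001 q [-0.64  0.76  0.91  1.51 -0.58  1.38  2.59]
1.71,-.2,.14 [0.6   0.035 0.211] [-0.654, 2.399, -2.44, 0.003, -0.0, 0.006]
1.6,-.2,.14 [0.585 0.037 0.215] [-0.73, 3.532, -3.534, 0.003, -0.0, 0.006]
1.45,-.2,.14 [0.564 0.04  0.217] [-0.543, 5.092, -5.039, 0.003, -0.0, 0.006]
1.3,-.2,.14 [0.542 0.043 0.216] [-0.014, 6.632, -6.523, 0.003, -0.0, 0.006]
1.15,-.2,.14 [0.52  0.046 0.212] [0.855, 8.111, -7.946, 0.003, -0.0, 0.006]
1.0,-.2,.14 [0.5   0.049 0.204] [2.052, 9.486, -9.268, 0.003, -0.0, 0.006]
.85,-.2,.14 [0.48  0.052 0.192] [3.551, 10.718, -10.448, 0.003, -0.0, 0.006]
.7,-.2,.14 [0.463 0.055 0.178] [5.319, 11.767, -11.451, 0.003, -0.0, 0.006]
.55,-.2,.14 [0.448 0.057 0.161] [7.308, 12.603, -12.246, 0.003, -0.0, 0.006]
```

Emit:
jog_arm(plan=[[[-0.65, 1.2, -1.2, 0, 0, 0, 1], [-0.65, 2.4, -2.4, 0, 0, 0, 1], [-0.7, 3.5, -3.5, 0, 0, 0, 1], [-0.5, 5.1, -5.0, 0, 0, 0, 1], [0, 6.6, -6.5, 0, 0, 0, 1], [0.9, 8.1, -7.9, 0, 0, 0, 1], [0.9, 8.1, -7.9, 0, 0, 0, 1]]])

```text
time: 53.1
tool_pos: [0.5193, 0.0469, 0.2111]
tcp_rot: [0.603, -0.197, 0.728, 0.259]
wrist_force: [0.0, -0.6, -0.6]
opening: -0.003
```

```bash
python3 lid.py 1.0,-.2,.14 .85,-.2,.14 .7,-.2,.14 .55,-.2,.14 .45,-.2,.14 .35,-.2,.14 .25,-.2,.14 .15,-.2,.14; python3 - <<'E'
from h import *
s=snap('side','w1')
cv2.imwrite('pics/w1c.png',cv2.resize(cv2.imread('pics/w1.png')[100:300,220:420],None,fx=3,fy=3,interpolation=cv2.INTER_CUBIC))
E
```

```text
t 53.1 p [0.5193 0.0469 0.2111] x [-0.194  0.025 -0.981] y [-0.599  0.788  0.139] yaw 2.221 F [ 0.   -0.6  -0.64] op -0.003 q [-0.85  0.56  1.    1.8  -0.49  1.27  2.55]
1.0,-.2,.14 [0.5   0.049 0.204] [1.1, 1.28, -1.275, 0.003, 0.0, 0.004]
.85,-.2,.14 [0.48  0.052 0.192] [2.601, 2.508, -2.456, 0.003, 0.0, 0.004]
.7,-.2,.14 [0.463 0.055 0.178] [4.37, 3.554, -3.46, 0.003, 0.0, 0.004]
.55,-.2,.14 [0.448 0.057 0.161] [6.361, 4.385, -4.256, 0.003, 0.0, 0.004]
.45,-.2,.14 [0.439 0.058 0.148] [7.785, 4.807, -4.658, 0.003, 0.0, 0.004]
.35,-.2,.14 [0.432 0.059 0.134] [9.266, 5.115, -4.95, 0.003, 0.0, 0.004]
.25,-.2,.14 [0.427 0.06  0.12 ] [10.785, 5.306, -5.129, 0.003, 0.0, 0.004]
.15,-.2,.14 [0.423 0.06  0.106] [12.185, 5.381, -5.197, 0.003, 0.0, 0.004]
```

View pics/w1c.png

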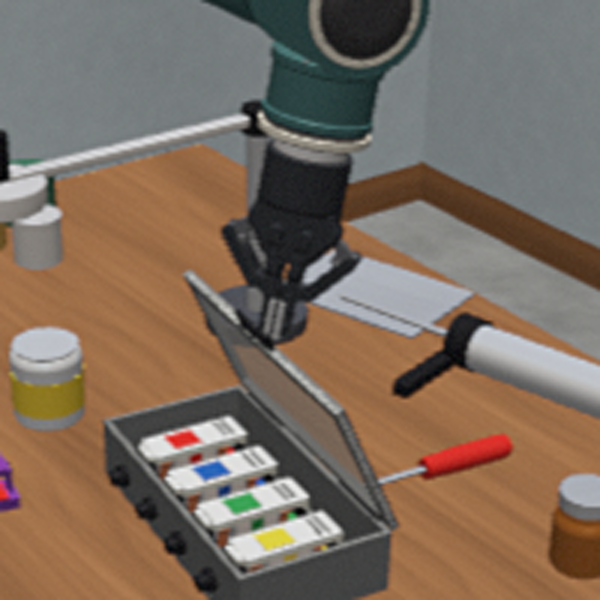

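Lid follows the fingers, now about 65° up. Keep lowering.

Emit:
jog_arm(plan=[[[1.1, 1.3, -1.3, 0, 0, 0, 1], [2.6, 2.5, -2.5, 0, 0, 0, 1], [4.4, 3.5, -3.5, 0, 0, 0, 1], [6.4, 4.4, -4.3, 0, 0, 0, 1], [7.8, 4.8, -4.7, 0, 0, 0, 1], [9.3, 5.1, -5.0, 0, 0, 0, 1], [10.8, 5.3, -5.1, 0, 0, 0, 1], [10.8, 5.3, -5.1, 0, 0, 0, 1]]])

```text
time: 53.95
tool_pos: [0.4281, 0.0594, 0.1181]
tcp_rot: [0.603, -0.197, 0.729, 0.258]
wrist_force: [-0.1, 0.6, 0.2]
opening: 0.003
```

```bash
python3 lid.py .2,-.2,.14 .1,-.2,.14 0,-.2,.14; python3 - <<'E'
from h import *
s=snap('side','w2')
cv2.imwrite('pics/w2c.png',cv2.resize(cv2.imread('pics/w2.png')[100:300,200:400],None,fx=3,fy=3,interpolation=cv2.INTER_CUBIC))
E
```

```text
t 53.95 p [0.4281 0.0594 0.1181] x [-0.196  0.023 -0.98 ] y [-0.599  0.789  0.138] yaw 2.22 F [-0.13  0.63  0.17] op 0.003 q [-0.93  0.55  0.96  2.08 -0.55  1.02  2.59]
.2,-.2,.14 [0.425 0.06  0.112] [0.636, 0.198, -0.15, 0.002, -0.002, 0.004]
.1,-.2,.14 [0.422 0.061 0.1  ] [1.899, 0.228, -0.171, 0.002, -0.002, 0.004]
0,-.2,.14 [0.42  0.061 0.088] [3.163, 0.177, -0.113, 0.002, -0.002, 0.004]
```

View pics/w2c.png

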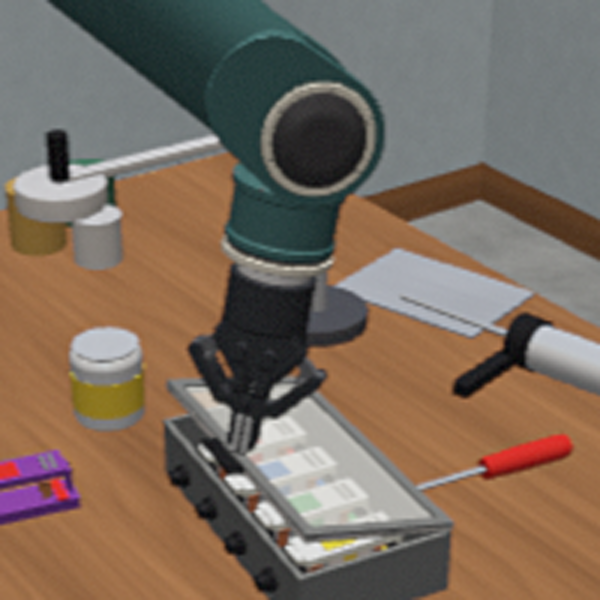

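Emit:
jog_arm(plan=[[[0.7, 0.2, -0.1, 0, 0, 0, 1], [1.4, 0.2, -0.1, 0, 0, 0, 1], [2.1, 0.2, -0.1, 0, 0, 0, 1], [2.7, 0.2, -0.1, 0, 0, 0, 1], [2.9, 0.2, -0.1, 0, 0, 0, 1], [2.9, 0.2, -0.1, 0, 0, 0, 1]]])

```text
time: 54.6
tool_pos: [0.4197, 0.061, 0.0901]
tcp_rot: [0.602, -0.197, 0.729, 0.258]
wrist_force: [-0.3, 0.3, -0.4]
opening: 0.003
```

Emit:
jog_arm(plan=[[[0.1, 0, 0, 0, 0, 0, 1], [0.2, 0, 0, 0, 0, 0, 1], [0.2, 0, 0, 0, 0, 0, 1]]])

```text
time: 54.9
tool_pos: [0.4196, 0.0612, 0.0884]
tcp_rot: [0.603, -0.197, 0.729, 0.258]
wrist_force: [0.2, -0.5, 0.6]
opening: 0.004
```

Emit:
jog_arm(plan=[[[0.1, 0, 0, 0, 0, 0, 1], [0.2, 0, 0, 0, 0, 0, 1], [0.2, 0, 0, 0, 0, 0, 1]]])

```text
time: 55.2
tool_pos: [0.4191, 0.0612, 0.0863]
tcp_rot: [0.603, -0.197, 0.729, 0.258]
wrist_force: [0.6, -0.4, -0.1]
opening: -0.001
```

Emit:
jog_arm(plan=[[[0.1, 0, 0, 0, 0, 0, 1], [0.2, 0, 0, 0, 0, 0, 1], [0.2, 0, 0, 0, 0, 0, 1]]])

```text
time: 55.5
tool_pos: [0.4186, 0.0613, 0.0843]
tcp_rot: [0.603, -0.197, 0.729, 0.258]
wrist_force: [-0.6, -0.3, 0.4]
opening: -0.002
```

Emit:
jog_arm(plan=[[[0.1, 0, 0, 0, 0, 0, 1], [0.2, 0, 0, 0, 0, 0, 1], [0.2, 0, 0, 0, 0, 0, 1]]])

```text
time: 55.8
tool_pos: [0.4188, 0.0612, 0.0831]
tcp_rot: [0.603, -0.197, 0.729, 0.258]
wrist_force: [-1.5, 0.1, 20.2]
opening: 0.002
```

```bash
python3 - <<'E'
from h import *
info()
s=snap('side','x1')
cv2.imwrite('pics/x1c.png',cv2.resize(cv2.imread('pics/x1.png')[200:310,240:370],None,fx=5,fy=5,interpolation=cv2.INTER_CUBIC))
E
```

```text
t 55.8 p [0.4188 0.0612 0.0831] x [-0.195  0.024 -0.981] y [-0.599  0.789  0.139] yaw 2.22 F [-1.52  0.1  20.21] op 0.002 q [-0.9   0.59  0.91  2.12 -0.62  0.95  2.63]
```

View pics/x1c.png

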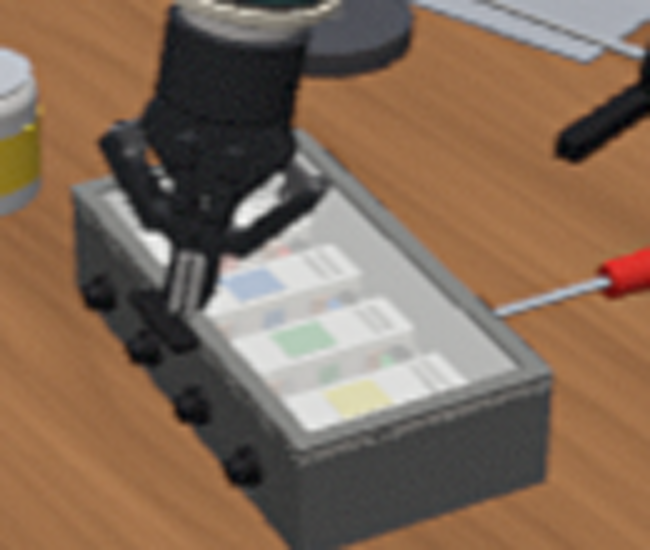

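Lid bottomed with 20 N and lies flush. Retreat upward and check everything.

Emit:
jog_arm(plan=[[[-1, 0, 0, 0, 0, 0, 1], [-5, 0, 0, 0, 0, 0, 1], [-10, 0, 0, 0, 0, 0, 1], [-15, 0, 0, 0, 0, 0, 1], [-20, -3, 3, 0, 0, 0, 1], [-22, -5, -8, 0, 0, 0, 1], [-22, -10, -12, 0, 0, 0, 1], [-22, -15, -12, 0, 0, 0, 1], [-22, -15, -12, 0, 0, 0, 1], [-22, -15, -12, 0, 0, 0, 1]]])

```text
time: 56.85
tool_pos: [0.4569, -0.1421, 0.2951]
tcp_rot: [0.604, -0.195, 0.73, 0.255]
wrist_force: [-0.5, -0.6, 0.6]
opening: -0.001
```

```bash
python3 - <<'E'
from h import *
info()
s=snap('side','y1'); t=snap('top','y2')
cv2.imwrite('pics/y1c.png',cv2.resize(cv2.imread('pics/y1.png')[200:310,240:370],None,fx=5,fy=5,interpolation=cv2.INTER_CUBIC))
import lid
for tag in('y1','y2'):
    C=cloud(load(tag)).reshape(-1,3); d=C[:,:2]-lid.bm; X=d@lid.ex;Y=d@lid.ey
    print(tag,[(x,y,round(float(np.median(C[(abs(X-x)<.006)&(abs(Y-y)<.03)&(C[:,2]<.12)&(C[:,2]>.05),2])),4)) for x in(-.07,.07) for y in(-.1,.1)])
for nm,(p) in {'tin':(.446,.3354,.085)}.items(): print(nm,proj(t,p))
print('lamp',pix(t,145,253,.301))
E
```

```text
t 56.85 p [ 0.4569 -0.1421  0.2951] x [-0.194  0.023 -0.981] y [-0.593  0.794  0.136] yaw 2.212 F [-0.53 -0.6   0.64] op -0.001 q [-0.67  0.39  1.14  1.81 -0.29  1.36  2.78]
y1 [(-0.07, -0.1, 0.0678), (-0.07, 0.1, 0.0661), (0.07, -0.1, 0.072), (0.07, 0.1, 0.0709)]
y2 [(-0.07, -0.1, nan), (-0.07, 0.1, 0.0714), (0.07, -0.1, 0.0711), (0.07, 0.1, 0.0705)]
tin [176.86061327 249.95837624]
lamp [0.42781374 0.35402958 0.301     ]
  return _methods._mean(a, axis=axis, dtype=dtype,
  ret = ret.dtype.type(ret / rcount)
```

View pics/y1c.png

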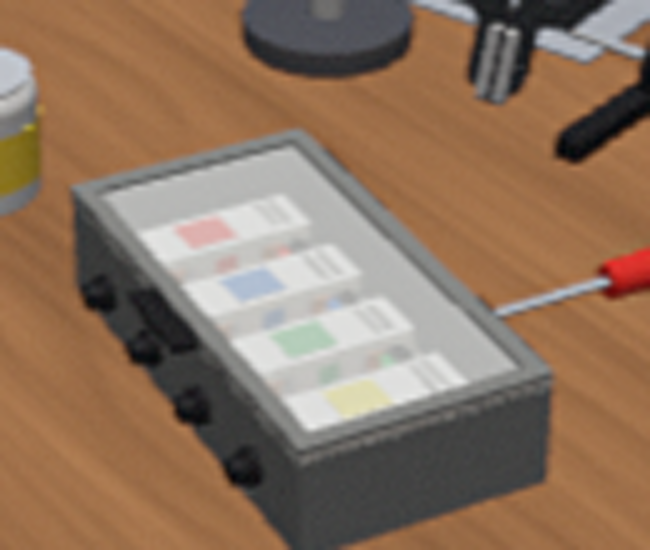

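View pics/y2.png

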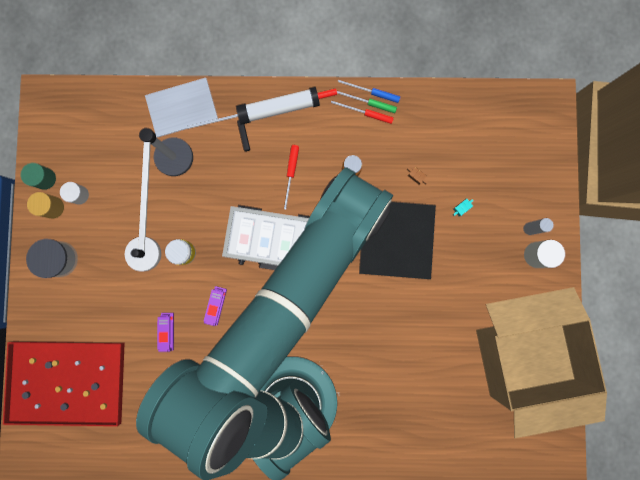

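View pics/y1.png

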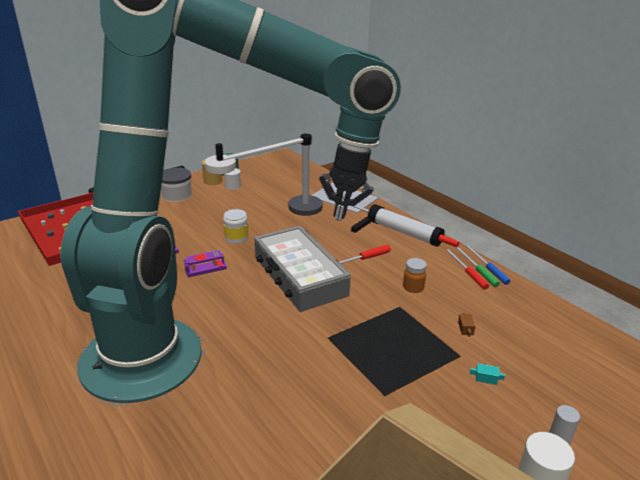

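The lid lies flat (0.071 m at front and hinge), all covers are still shut beneath it, and the lamp (145,253), tin, jar and screwdriver are unmoved. Settle briefly, then hand in.

Emit:
jog_arm(plan=[[[0, 0, 0, 0, 0, 0, 1], [0, 0, 0, 0, 0, 0, 1], [0, 0, 0, 0, 0, 0, 1]]])

```text
time: 57.25
tool_pos: [0.4583, -0.1346, 0.2941]
tcp_rot: [0.602, -0.198, 0.729, 0.259]
wrist_force: [0.2, 0.9, -0.4]
opening: -0.0
```

```bash
python3 - <<'E'
from h import *
info(); print(manip.sign_off())
E
```

```text
t 57.25 p [ 0.4583 -0.1346  0.2941] x [-0.196  0.023 -0.98 ] y [-0.601  0.787  0.139] yaw 2.223 F [ 0.24  0.91 -0.42] op -0.0 q [-0.68  0.39  1.13  1.81 -0.29  1.36  2.78]
the job is handed in; nothing more can be done
None
```

I finished the job and handed it in at about 57 s. The lamp was swung back clear of the box first. The red, blue, green and yellow fuses were then laid in their matching ways, the four covers pressed down, and the lid closed.

**Last checks:**
- **Fuses:** in the pictures each one lay with its blades between the copper jaws, and each stopped at the same height when pushed down.
- **Covers:** before the lid was closed, all four plates measured flat at about 0.052 m (0.0525 m expected when shut) and stayed down after the fingers lifted. I took the catch as engaged from this, as there was no click to read. I pressed to about 24–31 N at the end, well above the 5–12 N the catch needs.
- **Lid:** its top was flat at about 0.071 m near the hinge and at one front point. The side camera read 0.066–0.068 m at the front edge; I took this as a mix with the box's front wall, and the picture showed the lid flush.
- **Surroundings:** the lamp was still clear, and the tin, jar, screwdriver and look-alikes appeared unmoved. The robot was touching nothing.

Joints 3 and 7 ran close to their limits: joint 3 reached 1.24 of 1.25 rad and joint 7 reached 2.78 of 2.82 rad. No reading was past a limit.

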